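# Pry the jammed case open and sort the reference balls

### The arm

A 6-joint arm with a two-finger parallel gripper is mounted at the origin on the work surface. World frame = base frame: x ahead of the robot, y to its left, z up, the work surface at z = 0. Lengths are in m, angles in rad, forces in N, time in s.
With the tool pointing down it reaches from about 0.375 to 0.975 m from the base axis. Payload 3.8 kg.
Tool frame: the origin (TCP) lies between the finger pads; the fingertips stand 17 mm ahead of it and the grasp point (between the pads) lies 2 mm behind it (finger_overhang is the distance from the TCP to the fingertips, in m); z points along the fingers, y is the direction in which the jaws open and shut (so a half turn about z gives the same grasp; the last joint's range is limited). The gripper opens to 88 mm and grips with 3 to 60 N. Pads are 18 mm wide; open, the fingers measure 123 mm over their backs; the gripper's body (75 mm by 187 mm) begins 45 mm behind the grasp point.
Start: joints at [-1.372, 0.264, 1.604, -0, 1.274, -0.037], TCP at [0.158, -0.656, 0.256] pointing down, gripper open.
Joint ranges: [-2.63, 2.63], [-0.94, 2.18], [0.31, 2.57], [-1.31, 4.45], [0, 2.66], [-2.55, 2.55]. Speed limits (rad/s): [2.57, 2.57, 3.14, 3.14, 3.14, 3.14].

### API

Orientations are given as a unit quaternion [x, y, z, w].
In Python, from workcell import get_obs, camera, sign_off, finger_overhang gives the robot as it stands. The module is installed in compiled form; this text tells all that it offers.
- The arm moves only by the tool drive_tool, never from a script. Its arguments are lists of equal length, an entry for each row: "fingers": the opening in per cent of the stroke, from 0 (shut) to 100 (fully open); "xyz": the shift along the tool's x, y, z in cm, a list of three; "yaw": the turn about the tool's z in rad. In form: {"fingers": [fingers, ...], "xyz": [[dx, dy, dz], ...], "yaw": [yaw, ...]}. A call has 1 to 5 rows; each row is the pose to reach, as a shift and turn from the pose measured when the call began, along the tool's axes at that moment; what a row does not reach only later rows make up. A row lasts 1/10 s, in which the tool goes at most 50 mm and 8.59 degrees, less where a joint would pass 70% of its speed; a pose out of reach is approached as far as the arm can. A call with a gripper value outside its range is refused whole. The fingers move at their own pace and stop on an object; the grip force is fixed at half the most. Time passes only in rows, so rows that repeat a pose let the fingers close. It gives the time, the measured TCP pose, the force and the opening at its end, in the units of the state.
- get_obs(): the state, without advancing time (a new reading comes with each control period).
- camera(name): name is "side" or "top"; returns a dict with "img" (480x640x3 uint8, red, green, blue), "z_map" (480x640 float32, m along the optical axis (not along the pixel's ray), 0 where there is no reading), "fx", "fy", "cx", "cy" (pixels), "k1" (the pictures are not rectified: a ray, as slopes to the right and down, at radius r is drawn at 1 + k1 r^2 times it, then the intrinsics apply), "cam_to_world" (4x4, takes a point from camera to world coordinates). Camera axes: x right, y down, z forward; pixel columns grow to the right and rows downward; lengths in m; the calibration is good to about 2 mm. A picture is of the moment at which its call begins.
- sign_off(): hands the job in, once; it reports no verdict.
The state is a dict: "time": time; "joint_pos": joint angles; "joint_vel": joint speeds; "joint_efforts": joint torques, N m; "ee_pos": TCP position; "ee_rot": TCP orientation; "force": force on the tool from outside, world axes, zero at the start; "ft_torque": the same for the moment, N m; "grip_width": finger opening in m.
Only numpy, scipy, OpenCV 4.12 (cv2) and the standard library are available. Lean on these libraries where they do the work, as an engineer would, in place of code of your own. Each camera call takes 0.05 s, during which the arm holds its last target.

### The job

The lid of the black case is jammed under its spring catches: lay the pry bar across the yellow fulcrum with its tip under the lid's yellow tongue and lever the lid until it pops loose, never gripping or pushing the lid with the fingers while it is still shut. Lift the loose lid off, lay it flat with its handle up in the middle of the green mat and put the bar back flat along the middle of the dark rubber mat. Lower every ball in the case gently, without dropping it, into the deep bin of its own colour, and leave the bottle, beaker and mouse where they stand.

Things in the scene. Friction and masses are not known exactly. Their poses are not given: they have to be found in the camera images.
- case: fixed black case, 146 (x) x 170 (y) x 105 mm high, walls 6; origin under its centre on the table, z up. Inside, hidden until the lid is off, 6 ball pockets at x = -42, 0, 42, y = -33, 33 (seated ball's centre at height 71.5, pocket plate top at 59). Pry side +y. Two spring catches with brass noses at the x sides, y = 68, hold the lid's edges down and stand up to height 115
- fulcrum (a point): middle of the top of the steel ridge (along the case's x) on the yellow fulcrum post fixed to the case, 38 mm out from its +y wall, height 98, axes as the case's. Two yellow cheeks beside it, inner faces at x = -11 and 11 mm, rise 14 mm above the ridge. The gap between ridge level and the shut lid's tongue is 7 mm
- lid_grip (a point): aluminium lid, about 260 g, plate 146 x 170 x 5 mm with 6 mm locating strips beneath; axes as the case's when shut (plate on the rim). This point is in its black grip rib (16 wide along lid x, 60 long along y, 24 tall, standing on the plate), centred, 18 mm above the plate's underside, so 24 mm above a surface the lid lies flat on, handle up
- lid_tongue (a point): middle of the underside of the lid's yellow tongue (44 wide, 5 thick), which juts 18 mm past the case's +y wall; 9 mm out from the wall, height 105 when shut. It takes some 30 to 50 N up here. Once 12 to 15 mm up, the catches snap under the lid's edges and it stays up loose and tilted, tongue about 17 mm up, far edge on the rim
- bar_mid (a point): loose pry bar, 195 mm long, about 170 g, underside flat; this point is the middle of its length, 6 mm above the underside. x points to the tip, z up. Steel part 16 wide, 6 thick, the last 26 mm at the tip 4 thick; orange handle 18 wide, 16 tall, from x = -97 to -2 mm. Lay it across the fulcrum, tip some 4 mm off the case wall: it tips by itself till the tip meets the tongue, about 5 deg
- bar_press (a point): top of the bar's handle 62 mm behind its middle: the place to press. About 10 to 12 N straight down (following the bar round the ridge, 125 mm away) to about 35 deg slope, handle end near the table, pops the lid; the bar then stays leaning on the fulcrum with its handle end on the table. Under slow pressing the bar creeps outward a little: if the lid is not up, set it anew
- toolmat: fixed dark rubber mat, 230 x 64 x 3 mm thick, long side along its x; origin under its centre. The bar lies on it at the start, tip to the mat's +x
- lidmat: fixed green mat, 160 (x) x 200 (y) x 2 mm; origin under its centre on the table
- bin_red: fixed deep red bin, outside 92 (its x) x 124 (its y) x 62 mm high, walls 4 mm, open on top; origin under its centre. Three seats on the floor at y = -38, 0, 38 mm, x = 0; a seated ball has its centre at height 22.5, seat plate top at 10
- bin_blue: fixed deep blue bin, outside 92 (its x) x 124 (its y) x 62 mm high, walls 4 mm, open on top; origin under its centre. Three seats on the floor at y = -38, 0, 38 mm, x = 0; a seated ball has its centre at height 22.5, seat plate top at 10
- red1_center (a point): centre of a red ball, 32 mm across, 45 g; in a pocket of the case at the start, or absent
- red2_center (a point): centre of a red ball, 32 mm across, 45 g; in a pocket of the case at the start, or absent
- red3_center (a point): centre of a red ball, 32 mm across, 45 g; in a pocket of the case at the start, or absent
- blue1_center (a point): centre of a blue ball, 32 mm across, 45 g; in a pocket of the case at the start, or absent
- blue2_center (a point): centre of a blue ball, 32 mm across, 45 g; in a pocket of the case at the start, or absent
- blue3_center (a point): centre of a blue ball, 32 mm across, 45 g; in a pocket of the case at the start, or absent
- bottle: bystander: capped bottle, 56 mm across, 130 high; origin under it
- beaker: bystander: glass beaker, 64 mm across, 75 high; origin under it
- mouse: bystander: black computer mouse, 95 x 58 x 30 mm; origin under it
Mind the look-alikes: they are no part of the job. Of the things that look like the part that bears lid_grip, the larger one is meant. Several things look just like the bin_red: the one meant starts farthest to the robot's left.

How it is judged:
By the outcome, as a careful person would: the job done as asked, in the order asked, and still so for the second after the job is handed in, with the robot touching nothing.
Of red1, red2, red3, blue1, blue2, blue3 only 3 to 5 are there at a start; the rules pass over those that are not, and their reading is None.
At some moment in a run one of bar, lid may be knocked a few centimetres aside while the robot is not near it.
It also fails if it takes over 210 s, if anything falls off the work surface, if the arm or the gripper's body presses on something with over 40 N, if the wrist force passes 120 N, or if a joint passes its speed limit or range.

## Working session

There is one attempt and no reset: what is moved stays moved. The work goes in short steps, Python scripts to look and compute and a tool call to move; the robot and the scene stay as the last step left them, time stands still between calls to the robot, and variables do not carry over. Pictures are saved under pics/ and viewed, and the job is handed in when it is done.

Besides the shell and the picture viewer there is one more tool, called after "Emit:" as name(argument=value, ...) on one line, values as JSON. drive_tool: Moves the arm, as the interface text tells. Its arguments: {"type":"object","properties":{"fingers":{"type":"array","items":{"type":"number"}},"xyz":{"type":"array","items":{"type":"array","items":{"type":"number"}}},"yaw":{"type":"array","items":{"type":"number"}}},"required":["fingers","xyz","yaw"]}

```bash
mkdir -p pics; cat > h.py <<'E'
import numpy as np, cv2
from workcell import get_obs, camera, finger_overhang
def K(c): return np.array([[c['fx'],0,c['cx']],[0,c['fy'],c['cy']],[0,0,1.]])
def D(c): return np.array([c['k1'],0,0,0,0.])
def cloud(c):
    h,w=c['z_map'].shape
    u,v=np.meshgrid(np.arange(w),np.arange(h))
    p=np.stack([u,v],-1).reshape(-1,1,2).astype(np.float64)
    n=cv2.undistortPointsIter(p,K(c),D(c),None,None,(3,50,1e-9)).reshape(h,w,2)
    z=c['z_map'].astype(float)
    P=np.dstack([n[...,0]*z,n[...,1]*z,z])
    T=np.array(c['cam_to_world'])
    W=P@T[:3,:3].T+T[:3,3]
    W[z==0]=np.nan
    return W
def save(c,n): cv2.imwrite('pics/'+n+'.png',c['img'][...,::-1])
def st():
    o=get_obs(); print('t',round(o['time'],2),'pos',np.round(o['ee_pos'],4),'rot',np.round(o['ee_rot'],4),'F',np.round(o['force'],1),'w',round(float(o['grip_width']),4)); return o
E
python3 - <<'E'
from h import *
st()
for n in('side','top'):
    c=camera(n); save(c,n+'0'); W=cloud(c); np.save(n+'0.npy',W); print(n,c['fx'],c['k1'],np.round(c['cam_to_world'],3))
print(finger_overhang)
E
```

```text
t 0.0 pos [ 0.1576 -0.6557  0.2544] rot [ 9.931e-01  1.176e-01 -1.000e-04 -1.100e-03] F [-0.1  0.8  0.6] w 0.088
side 506.40034249143076 -0.050304944188558666 [[ 0.876 -0.347  0.334  0.223]
 [-0.481 -0.62   0.62  -0.523]
 [-0.008 -0.704 -0.71   0.768]
 [ 0.     0.     0.     1.   ]]
top 463.5618609410252 -0.022869611667731517 [[-0.022 -0.986  0.165  0.363]
 [-0.999  0.026  0.022  0.012]
 [-0.026 -0.165 -0.986  1.129]
 [ 0.     0.     0.     1.   ]]
0.017
```

View pics/side0.png

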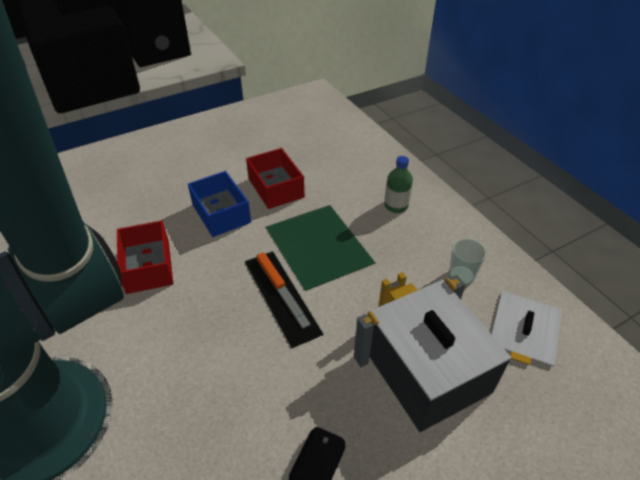

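View pics/top0.png

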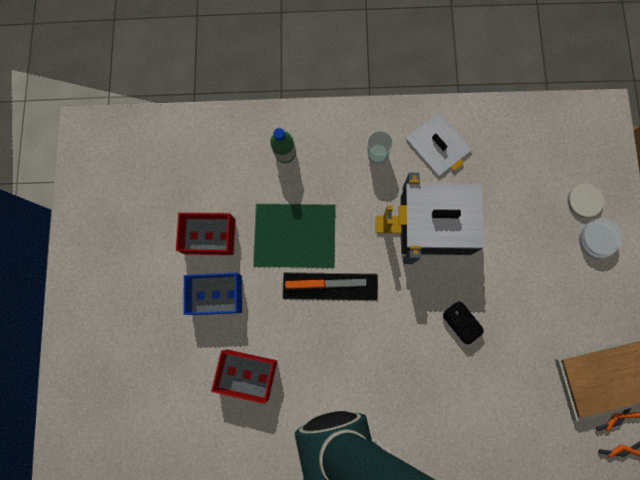

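Side: case with the lid at (440,340), catches on its left edge, bar at (285,290), green mat at (320,245), the bins upper left. Top: red bin (206,234) is leftmost, blue (213,294), second red (245,376), the bar (330,286) tip right, case (445,217) with the post at (390,224). The decoy lid is at (438,143). Measuring next.

```bash
cat > meas.py <<'E'
from h import *
def rect(P):
    r=cv2.minAreaRect((P[:,:2]*1000).astype(np.float32)); return np.round(r[0],1),np.round(r[1],1),round(r[2],1)
def seg(c,W,m,box,zr):
    u0,v0,u1,v1=box; k=np.zeros(m.shape,bool);k[v0:v1,u0:u1]=1
    return W[m&k&(W[...,2]>zr[0])&(W[...,2]<zr[1])]
E
python3 - <<'E'
from meas import *
c=camera('top');W=cloud(c)
img=c['img'].astype(int);R,G,B=img[...,0],img[...,1],img[...,2]
hsv=cv2.cvtColor(c['img'],cv2.COLOR_RGB2HSV).astype(int);H,S,V=[hsv[...,i] for i in range(3)]
any_=np.ones(H.shape,bool)
red=((H<8)|(H>172))&(S>120); blue=(H>105)&(H<130)&(S>120); green=(H>55)&(H<90)&(S>90); yel=(H>18)&(H<32)&(S>130); org=(H>5)&(H<17)&(S>150); dark=V<60
def rep(n,P):
    print(n,len(P),rect(P) if len(P)>5 else '', 'zmed',np.round(np.nanmedian(P[:,2])*1000,1),np.round(np.percentile(P[:,2],[2,98])*1000,1))
rep('binredA',seg(c,W,any_,(165,200,245,262),(.052,.075)))
rep('binredB',seg(c,W,any_,(205,340,285,410),(.052,.075)))
rep('blue',seg(c,W,any_,(175,265,250,322),(.052,.075)))
rep('green',seg(c,W,green,(245,195,345,275),(-.01,.02)))
rep('tool',seg(c,W,(V<45),(275,265,385,305),(-.01,.012)))
rep('orange',seg(c,W,org,(275,265,385,305),(.01,.03)))
rep('steel',seg(c,W,(S<60)&(V>80),(325,275,372,295),(-.01,.03)))
rep('lidplate',seg(c,W,any_,(395,165,500,265),(.104,.114)))
rep('lidgrip',seg(c,W,dark,(425,200,470,228),(.12,.15)))
rep('yelAll',seg(c,W,yel,(365,195,412,245),(.0,.15)))
rep('tongue',seg(c,W,yel,(365,195,412,245),(.100,.116)))
rep('post',seg(c,W,yel,(365,195,398,245),(.0,.15)))
rep('catch1',seg(c,W,any_,(402,165,425,188),(.09,.15)))
rep('catch2',seg(c,W,any_,(402,240,425,262),(.09,.15)))
rep('mouse',seg(c,W,any_,(435,295,490,350),(.008,.05)))
rep('bottle',seg(c,W,any_,(260,120,305,165),(.03,.15)))
rep('beaker',seg(c,W,any_,(360,125,398,170),(.02,.15)))
cv2.imwrite('pics/z.png',cv2.resize(c['img'][150:280,350:510,::-1],None,fx=5,fy=4.6,interpolation=cv2.INTER_CUBIC))
E
```

```text
binredA 452 (array([585.6, 334.9]), array([124.5,  94.1]), 87.6) zmed 61.3 [52.6 66.3]
binredB 476 (array([248.5, 237.6]), array([123.1,  93.8]), 77.2) zmed 61.7 [52.6 66. ]
blue 425 (array([438.5, 314.1]), array([ 92.4, 122.9]), 1.2) zmed 61.8 [52.8 66.3]
green 4856 (array([571.2, 123. ]), array([197. , 175.5]), 88.1) zmed 2.4 [-2.   6.6]
tool 1711 (array([452.5,  38.3]), array([226.4,  62.2]), 87.8) zmed 3.5 [-0.8  7.5]
orange 299 (array([459. ,  97.8]), array([18.2, 94.4]), 0.7) zmed 19.2 [13.3 23.1]
steel 256 (array([4.599e+02, 2.000e-01]), array([15.1, 97. ]), 0.7) zmed 8.9 [ 4.8 13.5]
lidplate 4696 (array([ 598.5, -217.3]), array([189.9, 195. ]), 88.1) zmed 110.3 [106.2 113.6]
lidgrip 204 (array([ 596.2, -225.2]), array([59.9, 13.4]), 88.5) zmed 133.7 [120.5 137.7]
yelAll 611 (array([ 601.9, -110.6]), array([61.3, 43.8]), 87.6) zmed 32.0 [  4.6 114.1]
tongue 216 (array([ 601.5, -118.7]), array([43.7, 43.8]), 87.8) zmed 110.7 [101.8 114.6]
post 411 (array([ 601.8, -106.2]), array([52.6, 41.4]), 87.7) zmed 10.5 [  4.5 114. ]
catch1 234 (array([ 680.1, -163.5]), array([35.8, 41.6]), 0.3) zmed 113.6 [ 92.5 121.8]
catch2 285 (array([ 522.5, -157.2]), array([41. , 39.9]), 87.1) zmed 112.6 [ 94.9 121.1]
mouse 1008 (array([ 358.5, -274.6]), array([95.5, 59.2]), 36.2) zmed 29.1 [16.1 33.8]
bottle 581 (array([789.6, 142.8]), array([44.4, 55.4]), 16.2) zmed 88.5 [ 33.9 132.1]
beaker 461 (array([786.5, -90.7]), array([60.1, 60.6]), 88.4) zmed 55.1 [20.9 77.4]
```

View pics/z.png

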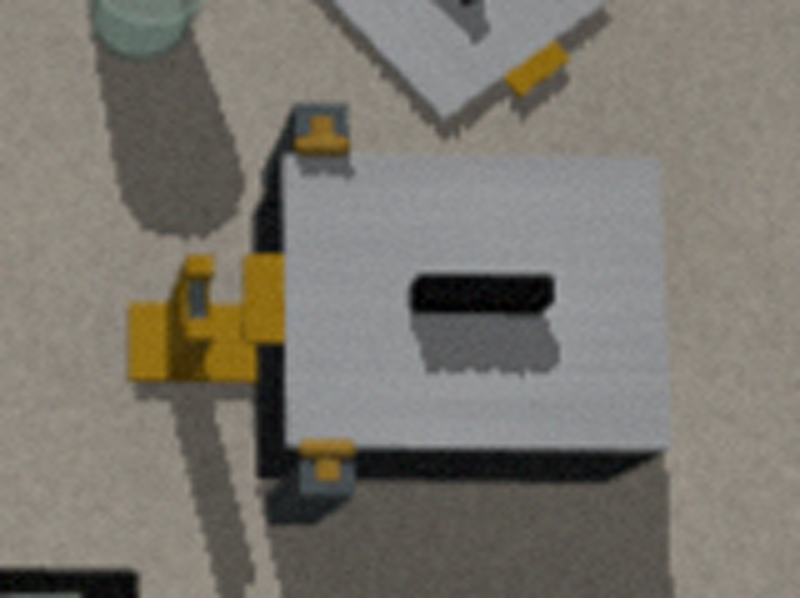

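```bash
python3 - <<'E'
from meas import *
for n in('top','side'):
    c=camera(n);W=cloud(c)
    hsv=cv2.cvtColor(c['img'],cv2.COLOR_RGB2HSV).astype(int);H,S,V=[hsv[...,i] for i in range(3)]
    yel=(H>15)&(H<34)&(S>110); org=(H>3)&(H<15)&(S>150)
    X,Y,Z=W[...,0],W[...,1],W[...,2]
    g=lambda x0,x1,y0,y1,z0,z1:(X>x0)&(X<x1)&(Y>y0)&(Y<y1)&(Z>z0)&(Z<z1)
    def rep(s,m): 
        P=W[m]; print(n,s,len(P), rect(P) if len(P)>4 else '', np.round(np.nanmedian(P,0)*1000,1) if len(P) else '')
    rep('cheeks hi',yel&g(.56,.64,-.118,-.08,.085,.13))
    rep('cheek+',yel&g(.605,.64,-.118,-.08,.10,.13)); rep('cheek-',yel&g(.56,.598,-.118,-.08,.10,.13))
    rep('ridge',(~yel)&g(.58,.62,-.118,-.09,.085,.112))
    rep('tongue',yel&g(.56,.64,-.146,-.119,.095,.12))
    rep('lid plate',(S<60)&(V>90)&g(.51,.69,-.33,-.13,.104,.117))
    rep('grip',(V<60)&g(.57,.63,-.27,-.18,.128,.142))
    rep('handle',org&g(.43,.49,-.05,.2,.015,.024))
    rep('steel',(S<60)&(V>70)&g(.43,.49,-.06,.05,.004,.016))
    rep('green',(H>55)&(H<90)&(S>80)&g(.45,.7,0,.25,-.01,.012))
    rep('toolmat',(V<50)&g(.40,.5,-.1,.17,-.005,.01))
    for b,x0,x1,y0,y1 in(('redA',.52,.65,.25,.42),('blue',.37,.5,.23,.4)):
        rep(b,g(x0,x1,y0,y1,.054,.072))
E
```

```text
top cheeks hi 104 (array([ 602.2, -102.4]), array([12.5, 42.3]), 87.8) [ 600.3 -101.   109.2]
top cheek+ 31 (array([ 618.3, -103.4]), array([11.6, 10.1]), 87.5) [ 616.2 -103.1  112.2]
top cheek- 32 (array([ 586., -102.]), array([11.8,  9.8]), 88.4) [ 585.3 -101.9  111.8]
top ridge 24 (array([ 604.2, -103.2]), array([ 5.3, 16.1]), 86.0) [ 604.  -103.    98.6]
top tongue 157 (array([ 601.3, -132. ]), array([16.6, 43.5]), 87.4) [ 600.9 -132.4  110.2]
top lid plate 4510 (array([ 604.7, -226.5]), array([171.4, 161.5]), 87.5) [ 593.9 -226.4  110.3]
top grip 180 (array([ 596.1, -225.1]), array([59.1, 13.8]), 88.2) [ 596.1 -225.1  133.8]
top handle 282 (array([458.8,  97.7]), array([94. , 17.3]), 88.9) [458.7  98.5  19.3]
top steel 279 (array([470.4,  -5.1]), array([ 37. , 107.7]), 0.1) [460.3   0.5   9. ]
top green 4907 (array([565. , 110.3]), array([222.7, 188.7]), 87.9) [579.3 121.6   2.4]
top toolmat 1757 (array([452.5,  37. ]), array([228.6,  62.3]), 87.8) [443.8  27.9   3.5]
top redA 433 (array([585.5, 334.9]), array([124.6,  93.6]), 87.7) [588.1 336.7  61.7]
top blue 410 (array([438.7
[... 529 characters left out ...]
e 7742 (array([ 594.7, -225.8]), array([171.7, 174.1]), 87.8) [ 593.9 -241.5  111.2]
side grip 385 (array([ 597.3, -228.1]), array([58.7, 15.4]), 88.2) [ 595.9 -229.5  134.4]
side handle 345 (array([459.4,  96. ]), array([18.9, 93.6]), 0.7) [458.2  92.7  19.9]
side steel 371 (array([470.9,  -2.9]), array([ 35.3, 104.2]), 1.1) [461.3  -4.3   9.8]
side green 4941 (array([582.4, 121.6]), array([199.1, 156. ]), 87.7) [579.8 113.    3.5]
side toolmat 2196 (array([453.7,  36.4]), array([228.3,  62.7]), 87.8) [444.1  11.3   4.3]
side redA 546 (array([585.8, 334.7]), array([129.4,  94.6]), 88.0) [586.7 325.2  61.4]
side blue 603 (array([440.7, 314.7]), array([ 93.3, 131.7]), 1.1) [439.8 306.8  61.6]
```

```bash
cat >> h.py <<'E'
from scipy.spatial.transform import Rotation as Ro
def go(x,y,z,ang=None):
    """mm, deg of tool x in world -> shift cm, yaw rad"""
    o=st(); R=Ro.from_quat(o['ee_rot']).as_matrix()
    d=(np.array([x,y,z])-np.array(o['ee_pos'])*1000)/10
    a=np.degrees(np.arctan2(R[1,0],R[0,0]))
    yaw=0 if ang is None else -np.radians((ang-a+180)%360-180)
    print('toolx ang',round(a,2),'tilt',np.round(R[:,2],4),'SHIFT',np.round(R.T@d,2),'YAW',round(float(yaw),3))
E
python3 -c "
from h import *
go(420,-400,254,13.5)
go(459,72,150,90.7)"
```

```text
t 0.25 pos [ 0.1576 -0.656   0.255 ] rot [ 9.931e-01  1.176e-01 -0.000e+00 -6.000e-04] F [ 0.3 -0.   0.2] w 0.0885
toolx ang 13.51 tilt [-2.0e-04  1.1e-03 -1.0e+00] SHIFT [ 31.49 -18.76   0.13] YAW 0.0
t 0.25 pos [ 0.1576 -0.656   0.255 ] rot [ 9.931e-01  1.176e-01 -0.000e+00 -6.000e-04] F [ 0.3 -0.   0.2] w 0.0885
toolx ang 13.51 tilt [-2.0e-04  1.1e-03 -1.0e+00] SHIFT [ 46.31 -63.73  10.58] YAW -1.347
```

Emit:
drive_tool(fingers=[40,40,40,40,40], xyz=[[6,-4,0],[12,-8,0],[18,-11,0],[24,-14.5,0],[30,-18.5,0]], yaw=[-0.13,-0.26,-0.39,-0.52,-0.65])

```text
time: 0.75
ee_pos: [0.3348, -0.4775, 0.2553]
ee_rot: [0.902, 0.431, 0.0, -0.0]
force: [0.5, -0.5, -0.7]
grip_width: 0.0506
```

```bash
python3 -c "
from h import *
go(459,72,150,90.7)"
```

```text
t 0.75 pos [ 0.3348 -0.4775  0.2553] rot [ 9.025e-01  4.307e-01  2.000e-04 -3.000e-04] F [ 0.5 -0.5 -0.7] w 0.0506
toolx ang 51.03 tilt [ 1.e-04  8.e-04 -1.e+00] SHIFT [ 50.53 -24.89  10.57] YAW -0.692
```

Emit:
drive_tool(fingers=[35,35,35,35,35], xyz=[[25,-12.5,3],[25,-12.5,3],[25,-12.5,3],[25,-12.5,3],[25,-12.5,3]], yaw=[-0.69,-0.69,-0.69,-0.69,-0.69])

```text
time: 1.25
ee_pos: [0.3877, -0.2344, 0.2289]
ee_rot: [0.702, 0.712, 0.0, 0.0]
force: [1.3, 1.1, 1.1]
grip_width: 0.0306
```

```bash
python3 -c "
from h import *
go(459,72,100,90.7)"
```

```text
t 1.25 pos [ 0.3877 -0.2344  0.2289] rot [7.020e-01 7.122e-01 5.000e-04 1.000e-04] F [1.3 1.1 1.1] w 0.0306
toolx ang 90.83 tilt [ 8.e-04  6.e-04 -1.e+00] SHIFT [30.52  7.56 12.91] YAW 0.002
```

Emit:
drive_tool(fingers=[35,35,35,35,35], xyz=[[30.5,7.5,9],[30.5,7.5,9],[30.5,7.5,9],[30.5,7.5,9],[30.5,7.5,9]], yaw=[0,0,0,0,0])

```text
time: 1.75
ee_pos: [0.4417, 0.0, 0.1605]
ee_rot: [0.702, 0.712, 0.001, 0.001]
force: [1.0, -0.3, -0.2]
grip_width: 0.0311
```

Emit:
drive_tool(fingers=[35,35,35], xyz=[[10,2,3],[10,2,3],[10,2,3]], yaw=[0,0,0])

```text
time: 2.05
ee_pos: [0.4596, 0.1043, 0.1292]
ee_rot: [0.7, 0.714, 0.001, -0.0]
force: [0.1, -0.1, -0.2]
grip_width: 0.0308
```

```bash
python3 -c "
from h import *
go(459,72,100,90.7)
c=camera('side');save(c,'s1')
c=camera('top');save(c,'t1')"
```

```text
t 2.05 pos [0.4596 0.1043 0.1292] rot [ 7.003e-01  7.138e-01  6.000e-04 -4.000e-04] F [ 0.1 -0.1 -0.2] w 0.0308
toolx ang 91.1 tilt [ 3.0e-04  1.4e-03 -1.0e+00] SHIFT [-3.23 -0.12  2.92] YAW 0.007
```

View pics/s1.png

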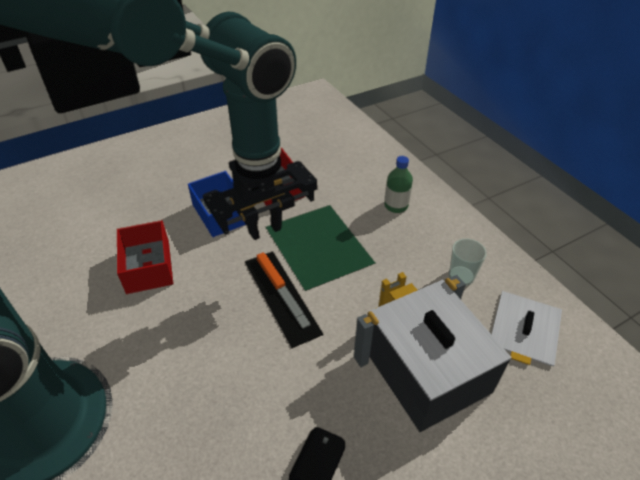

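Scene unchanged; the gripper at (265,200) hovers just behind the bar (275,285). Descend onto the handle.

Emit:
drive_tool(fingers=[35,35,35,35], xyz=[[-3.2,-0.1,4],[-3.2,-0.1,8],[-3.2,-0.1,10],[-3.2,-0.1,10]], yaw=[0.007,0.007,0.007,0.007])

```text
time: 2.55
ee_pos: [0.4564, 0.0672, 0.0275]
ee_rot: [0.704, 0.71, -0.002, -0.002]
force: [0.9, -0.4, -0.2]
grip_width: 0.0307
```

```bash
python3 -c "
from h import *
go(459.2,72,22.5,90.7)
c=camera('side');cv2.imwrite('pics/s2.png',cv2.resize(c['img'][180:380,180:440,::-1],None,fx=3,fy=3))"
```

```text
t 2.55 pos [0.4564 0.0672 0.0275] rot [ 0.7041  0.7101 -0.0025 -0.0016] F [ 0.9 -0.4 -0.2] w 0.0307
toolx ang 90.49 tilt [-0.0058 -0.0012 -1.    ] SHIFT [0.48 0.28 0.5 ] YAW -0.004
```

View pics/s2.png

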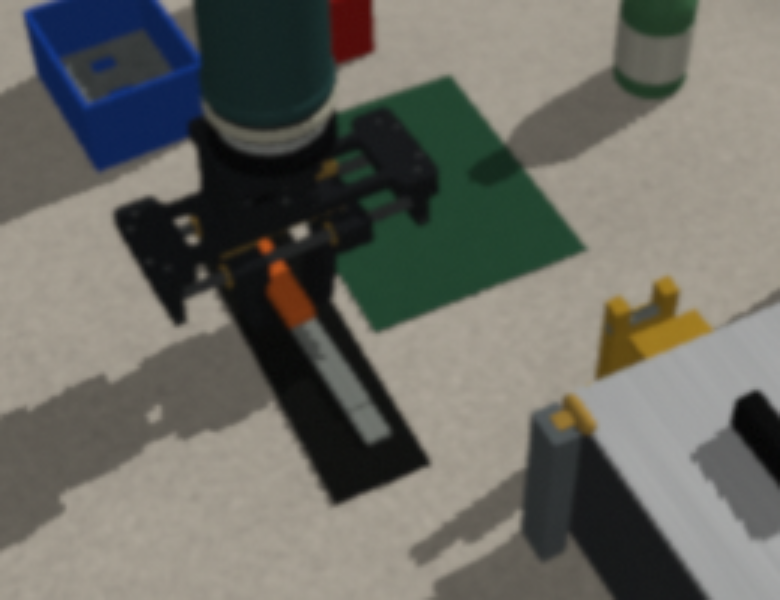

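Handle is between the fingers (crop 290,280). Lower the last bit and close.

Emit:
drive_tool(fingers=[35,35,35,10,10], xyz=[[0.5,0.3,0.5],[0.5,0.3,0.5],[0.5,0.3,0.5],[0.5,0.3,0.5],[0.5,0.3,0.5]], yaw=[0,0,0,0,0])

```text
time: 3.1
ee_pos: [0.4611, 0.0728, 0.0249]
ee_rot: [0.704, 0.71, -0.001, -0.001]
force: [-2.2, 0.4, 3.7]
grip_width: 0.0174
```

```bash
python3 -c "
from h import *
go(459,72,22.5,90.7)"
```

```text
t 3.1 pos [0.4611 0.0728 0.0249] rot [ 7.039e-01  7.103e-01 -1.100e-03 -6.000e-04] F [-2.2  0.4  3.7] w 0.0174
toolx ang 90.53 tilt [-2.4e-03 -7.0e-04 -1.0e+00] SHIFT [-0.08 -0.21  0.24] YAW -0.003
```

Emit:
drive_tool(fingers=[10,10,10,10,10], xyz=[[0,0,-1],[0,0,-4],[0,0,-8],[0,0,-12],[0,0,-15]], yaw=[0,0,0,0,0])

```text
time: 3.6
ee_pos: [0.462, 0.0731, 0.178]
ee_rot: [0.704, 0.71, 0.0, 0.0]
force: [0.2, 0.1, -2.1]
grip_width: 0.0172
```

```bash
python3 -c "
from h import *
go(607.6,50,180,87.8)
c=camera('side');cv2.imwrite('pics/s3.png',cv2.resize(c['img'][100:380,120:440,::-1],None,fx=2.4,fy=2.1))"
```

```text
t 3.6 pos [0.462  0.0731 0.178 ] rot [7.038e-01 7.104e-01 0.000e+00 3.000e-04] F [ 0.2  0.1 -2.1] w 0.0172
toolx ang 90.54 tilt [ 4.e-04 -4.e-04 -1.e+00] SHIFT [-2.45 14.54 -0.2 ] YAW 0.048
```

View pics/s3.png

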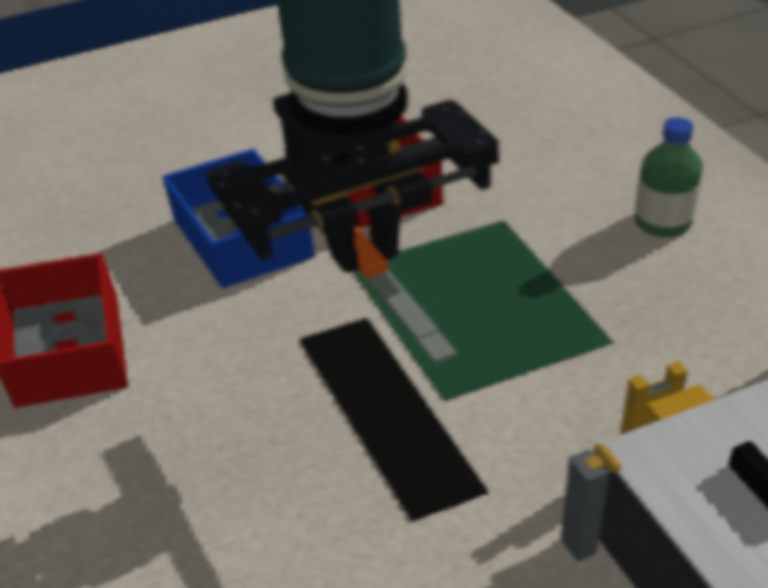

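Bar held cleanly at (380,270) in the crop, over the mats. Move it to a standoff behind the fulcrum.

Emit:
drive_tool(fingers=[10,10,10,10,10], xyz=[[-0.6,4,0],[-1.2,8,0],[-2,12,0],[-2.45,14.5,0],[-2.45,14.5,0]], yaw=[0.02,0.03,0.048,0.048,0.048])

```text
time: 4.15
ee_pos: [0.6132, 0.0497, 0.1837]
ee_rot: [0.721, 0.693, 0.004, 0.003]
force: [-0.7, 0.1, -1.6]
grip_width: 0.0176
```

```bash
cat > bar.py <<'E'
from meas import *
def bar():
    for n in('top','side'):
        c=camera(n);W=cloud(c)
        hsv=cv2.cvtColor(c['img'],cv2.COLOR_RGB2HSV).astype(int);H,S,V=[hsv[...,i] for i in range(3)]
        X,Y,Z=W[...,0],W[...,1],W[...,2]; o=get_obs()['ee_pos']
        d=Y-o[1]; e=X-o[0]
        m=(S<70)&(V>60)&(np.abs(e)<.03)&(d>-.121)&(d<-.02)&(Z>.05)&(Z<o[2]+.02)&(Z>o[2]-.05)
        P=W[m]
        if len(P)<10: print(n,'none',len(P)); continue
        A=np.c_[P[:,1],np.ones(len(P))]
        cx=np.linalg.lstsq(A,P[:,0],rcond=None)[0]; cz=np.linalg.lstsq(A,P[:,2],rcond=None)[0]
        print(n,len(P),rect(P),'ymin',np.round(np.percentile(P[:,1],[1,99])*1000,1),'x slope deg',np.degrees(np.arctan(cx[0])).round(2),'z slope deg',np.degrees(np.arctan(cz[0])).round(2),'z at ymin/ymax',np.round((A@cz).min()*1000,1),np.round((A@cz).max()*1000,1),'tcp',np.round(o*1000,1) if hasattr(o,'shape') else np.round(np.array(o)*1000,1))
        v,u=np.nonzero(m); 
        k=c['img'].copy(); k[m]=(255,0,255); cv2.imwrite(f'pics/bar_{n}.png',k[...,::-1])
bar()
E
python3 bar.py
```

```text
top 203 (array([609.8, -27.1]), array([87.6, 16.8]), 88.7) ymin [-70.8  16.5] x slope deg 1.57 z slope deg 1.23 z at ymin/ymax 166.4 168.3 tcp [611.   50.  183.3]
side 450 (array([608.3, -20.9]), array([99.5, 18.4]), 86.4) ymin [-69.6  25. ] x slope deg 1.92 z slope deg 1.11 z at ymin/ymax 166.8 168.8 tcp [609.8  50.3 183.1]
```

```bash
python3 -c "
from h import *
go(607.4,50,135,87.8)"
```

```text
t 4.25 pos [0.6098 0.0503 0.1831] rot [0.7207 0.6933 0.0023 0.0019] F [-0.5 -0.  -1.5] w 0.0174
toolx ang 87.78 tilt [ 6.e-03  4.e-04 -1.e+00] SHIFT [-0.04 -0.26  4.81] YAW -0.0
```

Emit:
drive_tool(fingers=[10,10,10,10,10], xyz=[[0,-0.25,2],[0,-0.25,4],[0,-0.25,4.8],[0,-0.25,4.8],[0,-0.25,4.8]], yaw=[0,0,0,0,0])

```text
time: 4.75
ee_pos: [0.6073, 0.0506, 0.1356]
ee_rot: [0.721, 0.693, 0.002, 0.002]
force: [0.8, -0.2, -1.6]
grip_width: 0.0178
```

```bash
python3 bar.py; python3 -c "
from h import *
go(606.4,4,124,87.8)"
```

```text
top 179 (array([604.6, -26.3]), array([87.4, 17.3]), 86.9) ymin [-69.8  15.6] x slope deg 2.8 z slope deg 1.44 z at ymin/ymax 117.6 119.8 tcp [607.9  50.5 136.2]
side 431 (array([605.7, -20.7]), array([99.3, 18.5]), 87.2) ymin [-69.2  25.2] x slope deg 2.02 z slope deg 1.24 z at ymin/ymax 119.5 121.6 tcp [608.2  50.5 136.4]
t 4.85 pos [0.6082 0.0505 0.1364] rot [0.7206 0.6933 0.0031 0.0026] F [ 0.1 -0.6 -1.7] w 0.0179
toolx ang 87.79 tilt [ 8.1e-03  5.0e-04 -1.0e+00] SHIFT [-4.66 -0.01  1.24] YAW -0.0
```

View pics/bar_side.png

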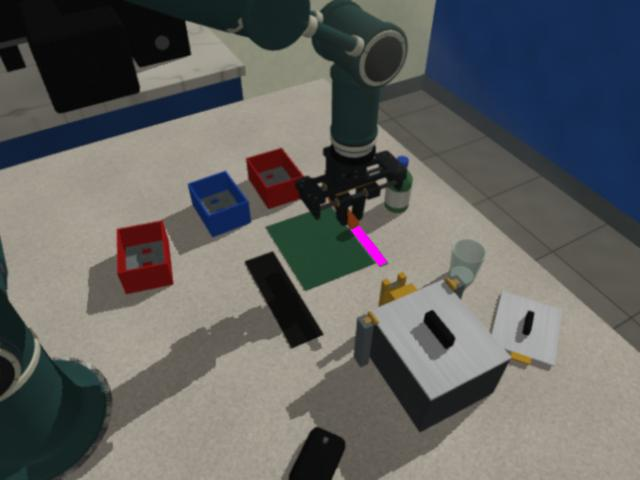

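The bar (380,245) lines up with the fulcrum (393,290), matching to about 0.5 mm in both cameras. Slide over the ridge.

Emit:
drive_tool(fingers=[10,10,10,10,10], xyz=[[-1.5,0,1.1],[-3,0,1.1],[-4.6,0,1.1],[-4.6,0,1.1],[-4.6,0,1.1]], yaw=[0,0,0,0,0])

```text
time: 5.35
ee_pos: [0.6066, 0.0035, 0.1255]
ee_rot: [0.721, 0.693, 0.003, 0.003]
force: [0.8, -0.1, -2.1]
grip_width: 0.0174
```

```bash
python3 bar.py; python3 -c "
from h import *
go(606.4,4,121,87.8)
c=camera('side');cv2.imwrite('pics/s4.png',cv2.resize(c['img'][180:330,320:480,::-1],None,fx=5,fy=4))
c=camera('top');cv2.imwrite('pics/t4.png',cv2.resize(c['img'][170:270,310:430,::-1],None,fx=6,fy=6))"
```

```text
top 158 (array([602.6, -76.2]), array([79.5, 16.9]), 88.7) ymin [-115.6  -38. ] x slope deg 2.1 z slope deg 2.42 z at ymin/ymax 107.2 110.5 tcp [606.6   4.1 125.6]
side 453 (array([604.7, -68. ]), array([97. , 32.5]), 78.2) ymin [-115.   -21.6] x slope deg 2.03 z slope deg 1.46 z at ymin/ymax 108.6 111.1 tcp [606.6   4.4 125.5]
t 5.45 pos [0.6066 0.0044 0.1255] rot [0.7208 0.6931 0.0033 0.0026] F [-0.9 -0.1 -2. ] w 0.0179
toolx ang 87.75 tilt [ 8.3e-03  9.0e-04 -1.0e+00] SHIFT [-0.04 -0.03  0.45] YAW -0.001
```

View pics/s4.png

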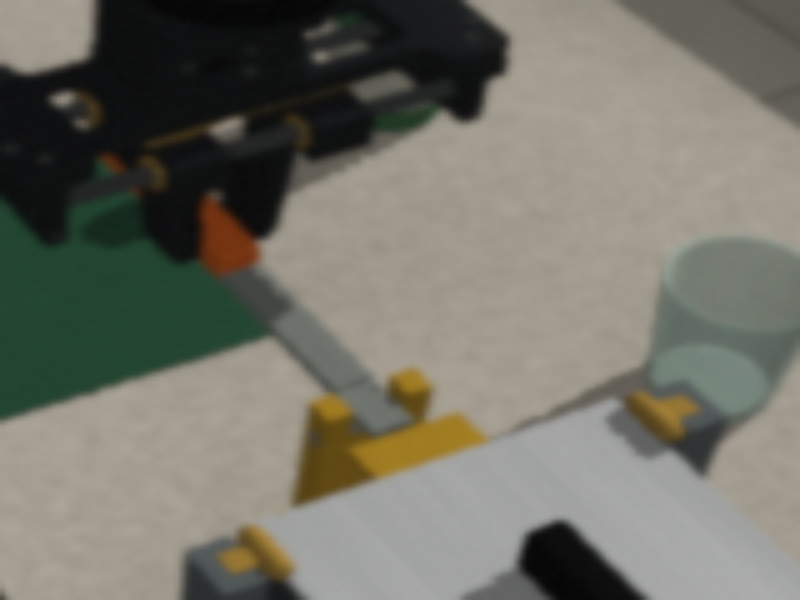

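View pics/t4.png

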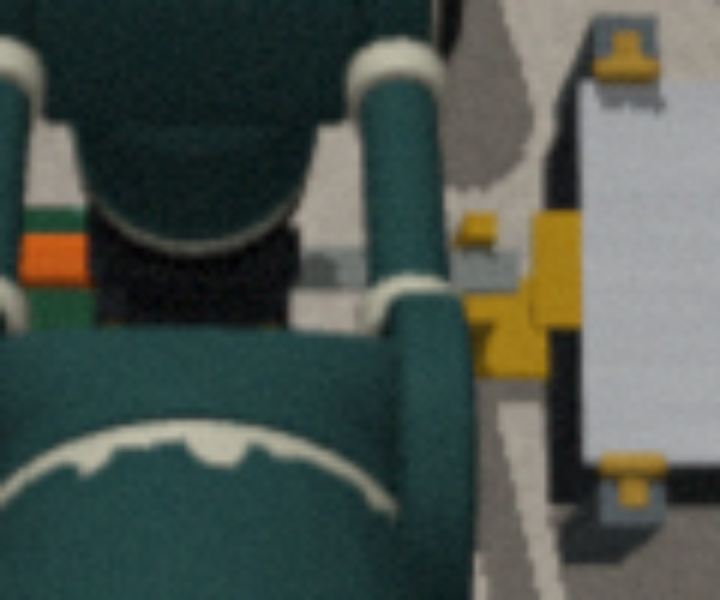

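The side crop shows the tip between the cheeks (385,405), just short of the tongue. Now lower in small steps to find the ridge by force.

Emit:
drive_tool(fingers=[10,10,10], xyz=[[0,0,0.2],[0,0,0.35],[0,0,0.35]], yaw=[0,0,0])

```text
time: 5.85
ee_pos: [0.6064, 0.0052, 0.1216]
ee_rot: [0.72, 0.694, 0.003, 0.002]
force: [-0.0, -0.5, -2.1]
grip_width: 0.0178
```

Emit:
drive_tool(fingers=[10,10,10], xyz=[[0,0,0.1],[0,0,0.15],[0,0,0.15]], yaw=[0,0,0])

```text
time: 6.15
ee_pos: [0.6064, 0.0053, 0.12]
ee_rot: [0.72, 0.694, 0.003, 0.002]
force: [-0.5, 0.1, -1.4]
grip_width: 0.0177
```

Emit:
drive_tool(fingers=[10,10,10], xyz=[[0,0,0.1],[0,0,0.15],[0,0,0.15]], yaw=[0,0,0])

```text
time: 6.45
ee_pos: [0.6065, 0.0054, 0.1187]
ee_rot: [0.72, 0.694, 0.003, 0.002]
force: [0.0, 0.7, -0.4]
grip_width: 0.0176
```

Emit:
drive_tool(fingers=[10,10,10,10], xyz=[[0,0,-0.15],[-0.5,0,-0.15],[-1,0,-0.15],[-1,0,-0.15]], yaw=[0,0,0,0])

```text
time: 6.85
ee_pos: [0.606, -0.0055, 0.1201]
ee_rot: [0.721, 0.693, 0.003, 0.002]
force: [0.1, 0.5, -2.2]
grip_width: 0.0177
```

```bash
python3 -c "
from h import *
go(605.7,-14.2,120,87.8)
c=camera('side');cv2.imwrite('pics/s5.png',cv2.resize(c['img'][220:320,350:460,::-1],None,fx=7,fy=6,interpolation=cv2.INTER_CUBIC))"
```

```text
t 6.85 pos [ 0.606  -0.0055  0.1201] rot [0.7206 0.6934 0.0029 0.0024] F [ 0.1  0.5 -2.2] w 0.0177
toolx ang 87.79 tilt [ 7.5e-03  6.0e-04 -1.0e+00] SHIFT [-0.87  0.    0.  ] YAW -0.0
```

View pics/s5.png

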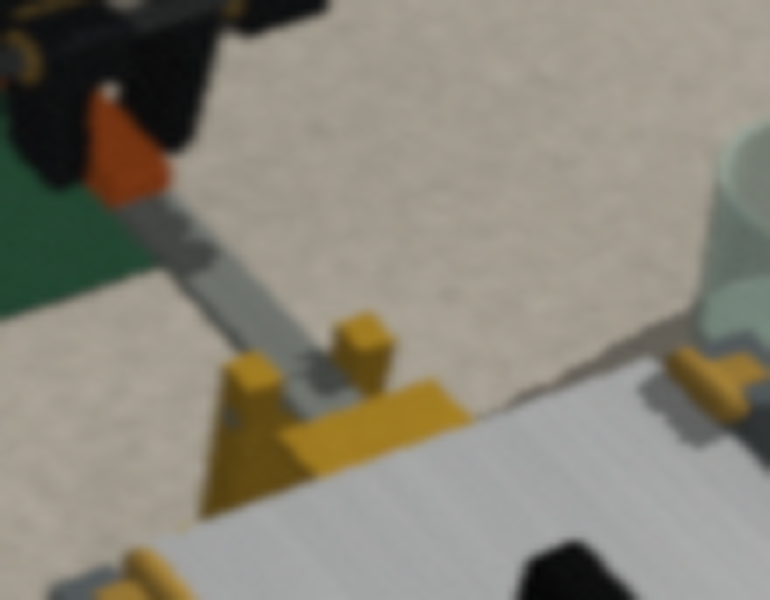

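Tip is entering under the tongue (crop 330,400) with no contact force. Go the rest of the way.

Emit:
drive_tool(fingers=[10,10,10,10], xyz=[[-0.45,0,0],[-0.9,0,0],[-0.9,0,0.05],[-0.9,0,0.05]], yaw=[0,0,0,0])

```text
time: 7.3
ee_pos: [0.6057, -0.0146, 0.1196]
ee_rot: [0.721, 0.693, 0.003, 0.002]
force: [-0.9, -0.6, -0.7]
grip_width: 0.0179
```

```bash
python3 -c "
from h import *
go(605.7,-14.2,120,87.8)"
```

```text
t 7.3 pos [ 0.6057 -0.0146  0.1196] rot [0.7207 0.6932 0.0029 0.0024] F [-0.9 -0.6 -0.7] w 0.0179
toolx ang 87.77 tilt [ 7.6e-03  6.0e-04 -1.0e+00] SHIFT [ 0.04 -0.   -0.04] YAW -0.001
```

Emit:
drive_tool(fingers=[22,26,30,35,40], xyz=[[0,0,0],[0,0,0],[0,0,0],[0,0,0],[0,0,0]], yaw=[0,0,0,0,0])

```text
time: 7.8
ee_pos: [0.6058, -0.0145, 0.1197]
ee_rot: [0.721, 0.693, 0.003, 0.003]
force: [0.8, 0.3, 0.4]
grip_width: 0.0346
```

Emit:
drive_tool(fingers=[40,40,0,0,0], xyz=[[0,0,-2],[0,0,-4],[0,0,-6],[0,0,-6],[0,0,-6]], yaw=[0,0,0,0,0])

```text
time: 8.3
ee_pos: [0.6055, -0.0145, 0.1798]
ee_rot: [0.721, 0.693, 0.003, 0.003]
force: [-1.1, -0.0, -0.1]
grip_width: 0.0139
```

```bash
python3 -c "
from h import *
st()
c=camera('side');save(c,'s6f');cv2.imwrite('pics/s6.png',cv2.resize(c['img'][200:320,320:460,::-1],None,fx=5.5,fy=5,interpolation=cv2.INTER_CUBIC))"
```

```text
t 8.3 pos [ 0.6055 -0.0145  0.1798] rot [0.7207 0.6933 0.0034 0.0029] F [-1.1 -0.  -0.1] w 0.0139
```

View pics/s6.png

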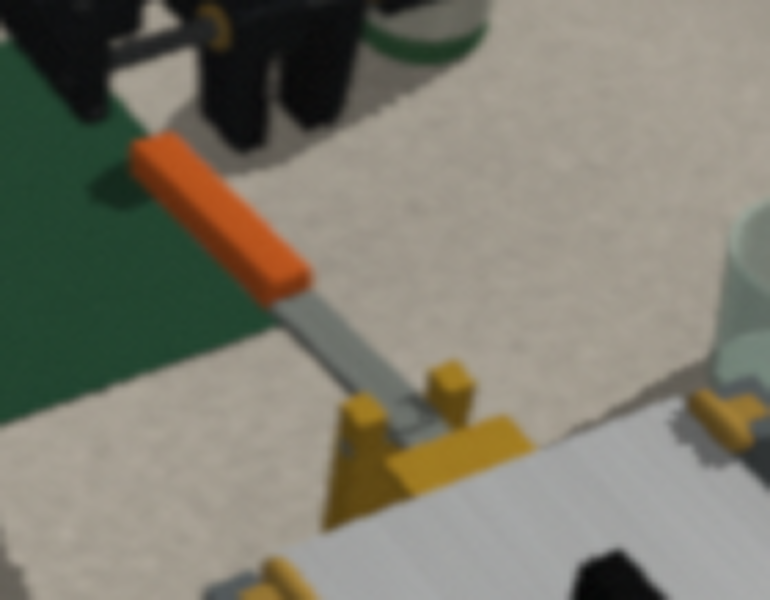

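Bar rests on the ridge between the cheeks with its tip under the tongue. Next, the closed fingers go above the press point.

Emit:
drive_tool(fingers=[0,0,0,0,0], xyz=[[2,0,0],[4,0,1],[4,0,4],[4,0,5],[4,0,5]], yaw=[0,0,0,0,0])

```text
time: 8.85
ee_pos: [0.6039, 0.0255, 0.1252]
ee_rot: [0.721, 0.693, 0.0, -0.0]
force: [-1.1, -0.3, 0.2]
grip_width: 0.0005
```

```bash
python3 -c "
from h import *
go(607.1,25.1,120,87.8)
for n in('side','top'):
    c=camera(n);W=cloud(c)
    hsv=cv2.cvtColor(c['img'],cv2.COLOR_RGB2HSV).astype(int);H,S=hsv[...,0],hsv[...,1]
    m=(H>3)&(H<14)&(S>170)&(W[...,2]>.05)&(W[...,2]<.14)&(abs(W[...,0]-.605)<.03)
    P=W[m]; 
    if len(P)>10:
        p=np.polyfit(P[:,1],P[:,2],1); print(n,len(P),np.round(P.min(0),4),np.round(P.max(0),4),np.round(np.median(P,0),4),'slope',np.degrees(np.arctan(p[0])),'z at .023',np.polyval(p,.023))
"
```

```text
t 8.85 pos [0.6039 0.0255 0.1252] rot [ 7.206e-01  6.933e-01  0.000e+00 -3.000e-04] F [-1.1 -0.3  0.2] w 0.0005
toolx ang 87.79 tilt [-3.e-04  5.e-04 -1.e+00] SHIFT [-0.03  0.32  0.51] YAW -0.0
side 343 [ 0.5891 -0.0382  0.0856] [0.6155 0.0545 0.1218] [ 0.6009 -0.0035  0.1019] slope -6.049171973624266 z at .023 0.09873098567398304
top 70 [ 0.5965 -0.0302  0.05  ] [0.621  0.3913 0.1071] [ 0.6034 -0.019   0.1038] slope -7.428905582546645 z at .023 0.09758791853807502
```

Emit:
drive_tool(fingers=[0,0,0,0,0], xyz=[[0,0.3,0.9],[0,0.3,2.3],[-0.3,0.3,3.8],[-0.6,0.3,5.3],[-1.1,0.3,6.8]], yaw=[0,0,0,0,0])

```text
time: 9.45
ee_pos: [0.6093, 0.0139, 0.0593]
ee_rot: [0.721, 0.693, 0.002, 0.002]
force: [0.7, 0.1, -0.6]
grip_width: 0.0005
```

```bash
python3 -c "
from h import *
go(606.6,12.6,54,87.8)
c=camera('side');save(c,'s7')"
```

```text
t 9.45 pos [0.6093 0.0139 0.0593] rot [0.7208 0.6932 0.0022 0.0018] F [ 0.7  0.1 -0.6] w 0.0005
toolx ang 87.76 tilt [ 5.7e-03  5.0e-04 -1.0e+00] SHIFT [-0.14 -0.27  0.53] YAW -0.001
```

View pics/s7.png

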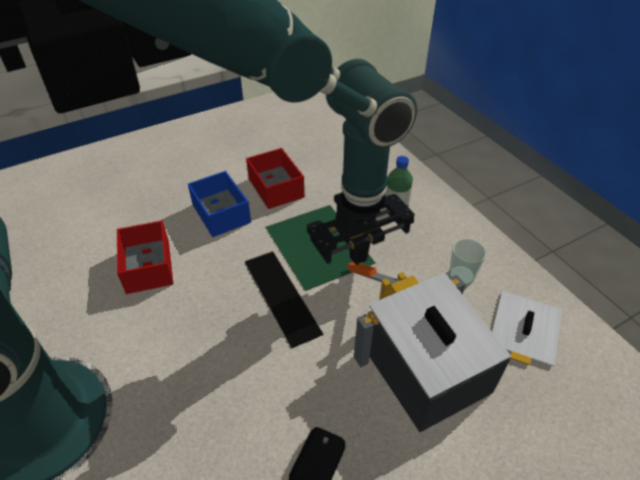

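The lid's near edge now stands above the catches (385,300), the bar leans on the fulcrum, and force has dropped to zero, so it has popped. Raise the tool and measure.

Emit:
drive_tool(fingers=[0,0,0,35,35], xyz=[[1,0,-4],[1,0,-9],[1,0,-13],[1,0,-17],[1,0,-18]], yaw=[0,0,0,0,0])

```text
time: 10.0
ee_pos: [0.61, 0.0228, 0.2417]
ee_rot: [0.721, 0.693, 0.003, 0.003]
force: [-0.4, -0.9, 1.2]
grip_width: 0.0145
```

```bash
cat > lid.py <<'E'
from meas import *
def lid(z0=.10,z1=.19,x0=.5,x1=.7,y0=-.33,y1=-.1):
  for n in('side','top'):
    c=camera(n);W=cloud(c)
    hsv=cv2.cvtColor(c['img'],cv2.COLOR_RGB2HSV).astype(int);H,S,V=[hsv[...,i] for i in range(3)]
    X,Y,Z=W[...,0],W[...,1],W[...,2]
    b=(X>x0)&(X<x1)&(Y>y0)&(Y<y1)&(Z>z0)&(Z<z1)
    P=W[b&(S<60)&(V>85)]; A=np.c_[P[:,:2],np.ones(len(P))]
    for _ in range(4):
        k=np.linalg.lstsq(A,P[:,2],rcond=None)[0]; r=P[:,2]-A@k; q=abs(r)<max(.003,2*r.std()); P,A=P[q],A[q]
    print(n,len(P),'plate',rect(P),'slopes deg',np.degrees(np.arctan(k[:2])).round(2),'z@c',(k@[P[:,0].mean(),P[:,1].mean(),1]).round(4),np.round(P.mean(0)*1000,1))
    pl=k[0]*X+k[1]*Y+k[2]
    G=W[b&(V<65)&(Z>pl+.017)&(Z<pl+.03)]
    if len(G)>5: print('  grip',len(G),rect(G),np.round(np.median(G,0)*1000,1))
if __name__=='__main__':
    lid()
E
python3 lid.py; python3 -c "
from h import *
st();c=camera('side');cv2.imwrite('pics/s8.png',cv2.resize(c['img'][230:430,320:540,::-1],None,fx=3.6,fy=3,interpolation=cv2.INTER_CUBIC))"
```

```text
side 8594 plate (array([ 599.4, -223.5]), array([171.5, 149. ]), 87.2) slopes deg [0.76 5.04] z@c 0.1187 [ 595.9 -229.5  118.7]
  grip 395 (array([ 598.3, -227. ]), array([59.6, 16.2]), 87.6) [ 596.4 -228.2  141.9]
top 4134 plate (array([ 598.7, -225. ]), array([171.3, 147.1]), 87.3) slopes deg [0.7  5.08] z@c 0.1185 [ 597.5 -223.3  118.5]
  grip 172 (array([ 597. , -223.7]), array([59.8, 13.5]), 87.2) [ 596.3 -225.   142. ]
t 10.1 pos [0.6086 0.0229 0.2382] rot [0.7209 0.693  0.0018 0.0017] F [ 0.   0.7 -0. ] w 0.0222
```

View pics/s8.png

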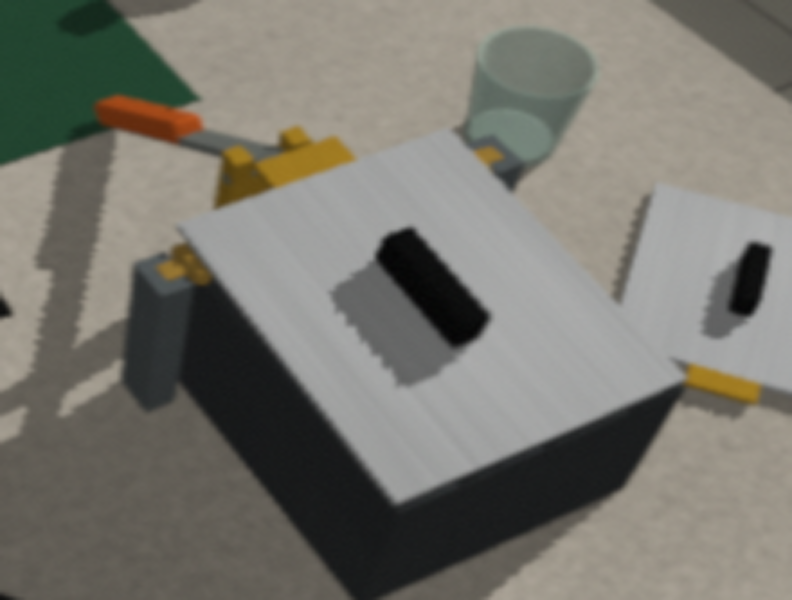

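Lid is loose and tilted 5°, resting on the catches, with the rib at crop (435,285). Bar leans at crop (150,120). Go to the rib.

```bash
python3 -c "
from h import *
go(597,-225.5,200,87.5)"
```

```text
t 10.15 pos [0.6072 0.0229 0.2358] rot [7.209e-01 6.930e-01 4.000e-04 3.000e-04] F [-0.7  0.3 -1.1] w 0.026
toolx ang 87.74 tilt [ 9.e-04  1.e-04 -1.e+00] SHIFT [-24.86  -0.04   3.57] YAW 0.004
```

Emit:
drive_tool(fingers=[38,38,38,38,38], xyz=[[-5,0,0],[-10,0,0],[-15,0,0],[-20,0,1],[-24.8,0,3]], yaw=[0,0,0,0,0])

```text
time: 10.65
ee_pos: [0.5966, -0.2239, 0.2047]
ee_rot: [0.721, 0.693, -0.0, -0.0]
force: [0.2, 1.0, -0.5]
grip_width: 0.0339
```

```bash
python3 -c "
from h import *
go(597,-225.5,139.5,87.5)
c=camera('side');cv2.imwrite('pics/s9.png',cv2.resize(c['img'][200:430,320:540,::-1],None,fx=3.4,fy=2.6,interpolation=cv2.INTER_CUBIC))"
```

```text
t 10.65 pos [ 0.5966 -0.2239  0.2047] rot [ 7.210e-01  6.929e-01 -0.000e+00 -4.000e-04] F [ 0.2  1.  -0.5] w 0.0339
toolx ang 87.72 tilt [-7.e-04  6.e-04 -1.e+00] SHIFT [-0.16  0.05  6.52] YAW 0.004
```

View pics/s9.png

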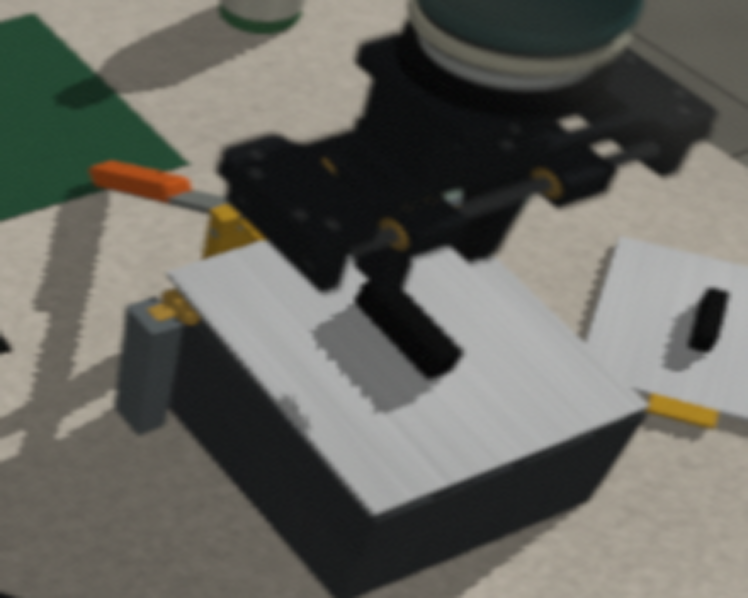

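Lid not disturbed; the gripper is above the rib. Descend and close.

Emit:
drive_tool(fingers=[38,38,38,38], xyz=[[-0.1,0,2.5],[-0.1,0,4.5],[-0.1,0,6],[-0.1,0,6.2]], yaw=[0,0,0,0])

```text
time: 11.1
ee_pos: [0.5909, -0.2303, 0.1354]
ee_rot: [0.722, 0.692, -0.005, -0.005]
force: [-6.7, -0.2, 7.5]
grip_width: 0.0335
```

Emit:
drive_tool(fingers=[38,5,5,5,5], xyz=[[0,0,0.2],[0,0,0.2],[0,0,0.2],[0,0,0.2],[0,0,0.2]], yaw=[0,0,0,0,0])

```text
time: 11.6
ee_pos: [0.5957, -0.2304, 0.1355]
ee_rot: [0.722, 0.692, -0.002, -0.0]
force: [10.1, 0.3, 5.3]
grip_width: 0.0157
```

```bash
python3 -c "
from h import *
go(597,-225.5,139.5,87.5)"
```

```text
t 11.6 pos [ 0.5957 -0.2304  0.1355] rot [ 7.217e-01  6.922e-01 -1.900e-03 -2.000e-04] F [10.1  0.3  5.3] w 0.0157
toolx ang 87.6 tilt [-0.003  -0.0024 -1.    ] SHIFT [ 0.5   0.11 -0.4 ] YAW 0.002
```

Emit:
drive_tool(fingers=[5,5,5,5,5], xyz=[[0,0,-0.5],[0,0,-1.5],[0,0,-3],[0,0,-5.5],[0,0,-8]], yaw=[0,0,0,0,0])

```text
time: 12.1
ee_pos: [0.5947, -0.2297, 0.2154]
ee_rot: [0.722, 0.692, -0.003, -0.002]
force: [0.5, 0.1, -3.1]
grip_width: 0.0156
```

Emit:
drive_tool(fingers=[5,5,5,5], xyz=[[0,0,-3],[0,0,-5],[0,0,-6],[0,0,-6]], yaw=[0,0,0,0])

```text
time: 12.5
ee_pos: [0.5955, -0.2299, 0.2774]
ee_rot: [0.722, 0.692, -0.002, -0.0]
force: [1.1, -0.6, -3.1]
grip_width: 0.0156
```

```bash
python3 -c "
from h import *
from lid import lid
st()
lid(.2,.3)
for n in('side','top'):
    c=camera(n);save(c,n+'10')"
```

```text
t 12.5 pos [ 0.5955 -0.2299  0.2774] rot [ 7.217e-01  6.922e-01 -2.200e-03 -4.000e-04] F [ 1.1 -0.6 -3.1] w 0.0156
side 7031 plate (array([ 596.4, -223.2]), array([171.9, 148.5]), 87.7) slopes deg [-0.05  5.23] z@c 0.2583 [ 582.7 -255.2  258.3]
  grip 378 (array([ 590.1, -241.1]), array([26. , 48.2]), 63.1) [ 591.  -240.2  282.8]
top 2610 plate (array([ 595.1, -222.8]), array([170.7, 147.1]), 87.8) slopes deg [-0.27  5.13] z@c 0.2627 [ 598.6 -176.4  262.7]
  grip 68 (array([ 594.6, -205.8]), array([13.7, 24. ]), 5.1) [ 594.8 -201.2  284.1]
```

View pics/side10.png

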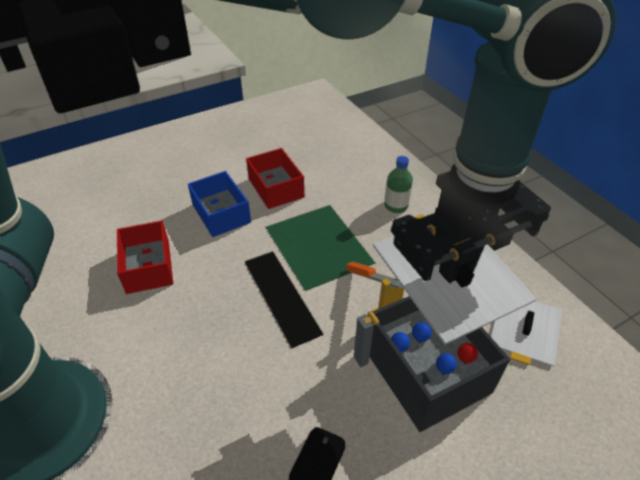

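View pics/top10.png

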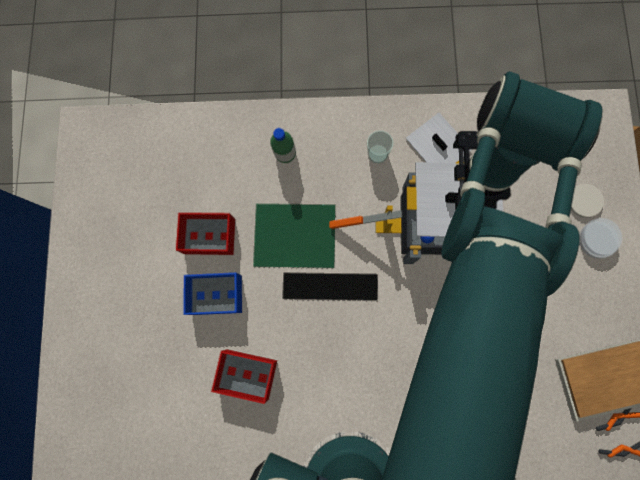

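The lid is off and still tilted 5° in the grip. In the case I see blue balls at (400,340), (422,331), (447,363) and red at (467,352). The bar leans with its handle end near the mat's edge (top 332,225). Carry the lid over the green mat.

```bash
python3 -c "
from h import *
go(579.4,115.3,200,87.8)
for n in('side','top'):
    c=camera(n);W=cloud(c)
    hsv=cv2.cvtColor(c['img'],cv2.COLOR_RGB2HSV).astype(int);H,S=hsv[...,0],hsv[...,1]
    m=(H>3)&(H<14)&(S>170)&(W[...,2]>.005)&(W[...,2]<.14)&(abs(W[...,0]-.6)<.06)&(abs(W[...,1])<.1)
    P=W[m]; print(n,len(P),np.round(np.percentile(P,[1,50,99],axis=0),4)); i=P[:,1]>P[:,1].max()-.006; print(P[i].round(3)[:6])
"
```

```text
t 12.7 pos [ 0.594  -0.2292  0.2733] rot [ 0.7217  0.6922 -0.0034 -0.0033] F [-0.  -0.5 -3.4] w 0.0158
toolx ang 87.6 tilt [-9.5e-03  1.0e-04 -1.0e+00] SHIFT [34.37 -2.83  7.35] YAW -0.003
side 253 [[ 0.5934 -0.0442  0.0155]
 [ 0.5965 -0.0119  0.049 ]
 [ 0.6098  0.0309  0.0723]]
[[0.606 0.03  0.023]
 [0.609 0.03  0.022]
 [0.61  0.028 0.023]
 [0.602 0.034 0.019]
 [0.602 0.031 0.021]
 [0.604 0.031 0.021]]
top 242 [[ 0.5941 -0.0431  0.0151]
 [ 0.6008 -0.0056  0.0445]
 [ 0.6105  0.0332  0.0712]]
[[0.61  0.033 0.019]
 [0.61  0.03  0.022]
 [0.609 0.033 0.015]
 [0.607 0.03  0.021]
 [0.606 0.036 0.016]
 [0.606 0.033 0.017]]
```

Emit:
drive_tool(fingers=[5,5,5,5,5], xyz=[[4,-0.3,0],[9,-0.7,0],[14,-1.1,0],[19,-1.6,0],[24,-2,0]], yaw=[0,0,0,0,0])

```text
time: 13.3
ee_pos: [0.5834, 0.0123, 0.2727]
ee_rot: [0.722, 0.692, -0.004, -0.004]
force: [0.3, 0.0, -3.7]
grip_width: 0.0162
```

```bash
python3 -c "
from h import *
go(579.4,119.3,130,87.8)"
```

```text
t 13.3 pos [0.5834 0.0123 0.2727] rot [ 0.7219  0.692  -0.0038 -0.0036] F [ 0.3  0.  -3.7] w 0.0162
toolx ang 87.58 tilt [-0.0105 -0.     -0.9999] SHIFT [10.68 -0.7  14.27] YAW -0.004
```

Emit:
drive_tool(fingers=[5,5,5,5,5], xyz=[[5,-0.3,0],[10,-0.6,1],[10.7,-0.6,5],[10.7,-0.7,10],[10.7,-0.7,14]], yaw=[0,0,0,0,0])

```text
time: 13.8
ee_pos: [0.578, 0.1205, 0.1298]
ee_rot: [0.721, 0.693, -0.005, -0.004]
force: [0.8, 0.2, -3.1]
grip_width: 0.0158
```

Emit:
drive_tool(fingers=[5,5], xyz=[[0,0,0],[0,0,0]], yaw=[0,0])

```text
time: 14.0
ee_pos: [0.5767, 0.1204, 0.1285]
ee_rot: [0.721, 0.693, -0.006, -0.005]
force: [0.5, 0.5, -3.1]
grip_width: 0.0157
```

```bash
python3 -c "
from h import *
from lid import lid
go(579.4,119.3,50,87.8)
lid(.08,.18,.48,.68,.0,.26)
c=camera('side');cv2.imwrite('pics/s11.png',cv2.resize(c['img'][150:350,220:440,::-1],None,fx=3.6,fy=3,interpolation=cv2.INTER_CUBIC))"
```

```text
t 14.0 pos [0.5767 0.1204 0.1285] rot [ 0.7211  0.6927 -0.0064 -0.0054] F [ 0.5  0.5 -3.1] w 0.0157
toolx ang 87.7 tilt [-0.0167 -0.001  -0.9999] SHIFT [-0.08  0.41  7.84] YAW -0.002
side 3190 plate (array([576.7, 127. ]), array([172.2, 147.2]), 88.0) slopes deg [-0.78  5.19] z@c 0.1102 [568.5 100.2 110.2]
  grip 211 (array([573.3, 114.5]), array([37. , 39.9]), 34.6) [576.3 111.2 134.4]
top 1122 plate (array([578.6, 127.9]), array([168.9, 146.2]), 87.6) slopes deg [-0.65  5.17] z@c 0.1129 [582.6 116.2 112.9]
```

View pics/s11.png

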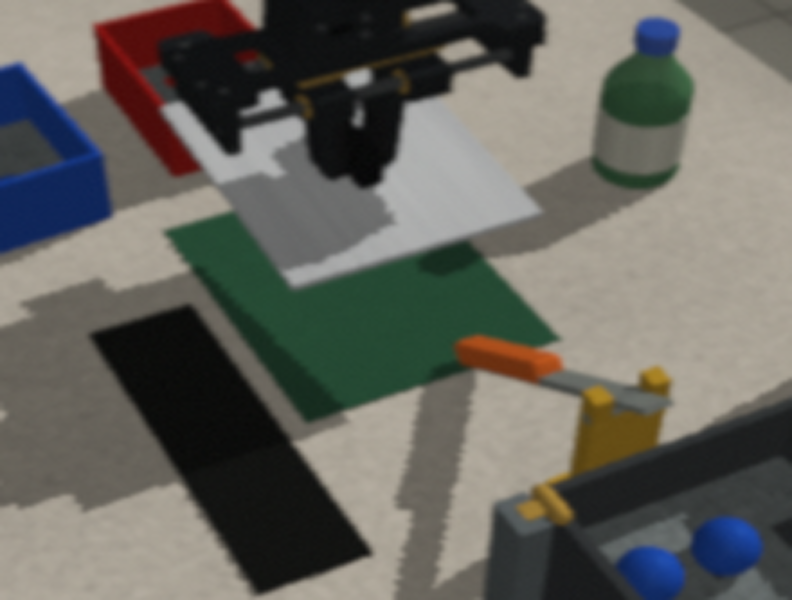

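Lid hovers over the mat; its low edge clears the bar end (crop 460,350). Lower in stages.

Emit:
drive_tool(fingers=[5,5,5,5,5], xyz=[[-0.1,0.2,2],[-0.2,0.2,4.5],[-0.2,0.2,7],[-0.2,0.2,8],[-0.2,0.2,8.2]], yaw=[0,0,0,0,0])

```text
time: 14.65
ee_pos: [0.5821, 0.1185, 0.0514]
ee_rot: [0.721, 0.692, -0.002, -0.003]
force: [0.3, 0.6, -2.6]
grip_width: 0.0157
```

```bash
python3 -c "
from h import *
go(579,117.8,31,87.8)
c=camera('side');cv2.imwrite('pics/s12.png',cv2.resize(c['img'][150:350,220:440,::-1],None,fx=3.6,fy=3,interpolation=cv2.INTER_CUBIC))"
```

```text
t 14.65 pos [0.5821 0.1185 0.0514] rot [ 0.7215  0.6924 -0.0024 -0.0027] F [ 0.3  0.6 -2.6] w 0.0157
toolx ang 87.65 tilt [-7.2e-03  5.0e-04 -1.0e+00] SHIFT [-0.08 -0.29  2.04] YAW -0.003
```

View pics/s12.png

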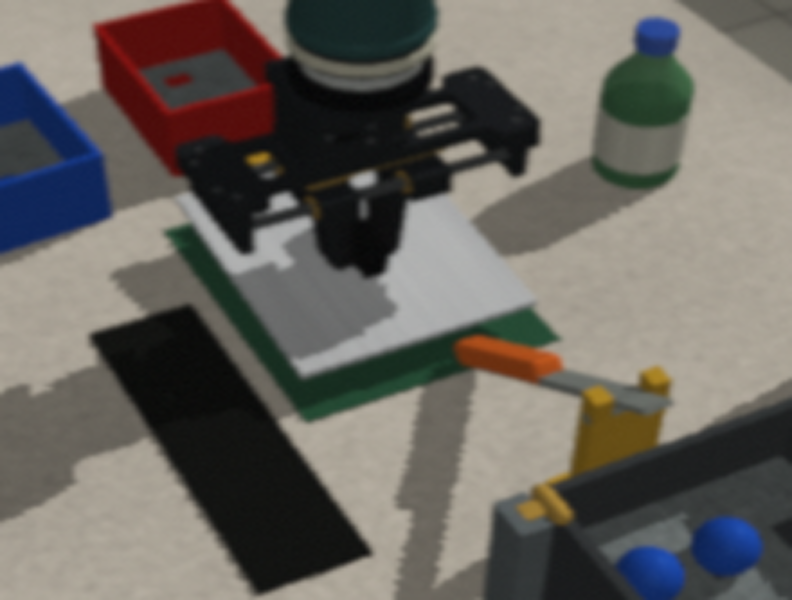

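Emit:
drive_tool(fingers=[5,5,5,5], xyz=[[0,-0.3,0.4],[0,-0.3,0.8],[0,-0.3,1.2],[0,-0.3,1.3]], yaw=[0,0,0,0])

```text
time: 15.1
ee_pos: [0.5793, 0.1187, 0.0388]
ee_rot: [0.721, 0.692, -0.002, -0.002]
force: [0.3, 0.1, -3.5]
grip_width: 0.0157
```

Emit:
drive_tool(fingers=[5,5,5,5], xyz=[[0,0,0.3],[0,0,0.6],[0,0,0.8],[0,0,0.8]], yaw=[0,0,0,0])

```text
time: 15.5
ee_pos: [0.58, 0.1191, 0.0311]
ee_rot: [0.721, 0.693, -0.001, -0.002]
force: [1.1, 3.2, 1.8]
grip_width: 0.0154
```

```bash
python3 -c "
from h import *
from lid import lid
go(579,117.8,31,87.8)
lid(.003,.06,.48,.68,.0,.26)"
```

```text
t 15.5 pos [0.58   0.1191 0.0311] rot [ 0.7213  0.6926 -0.0014 -0.002 ] F [1.1 3.2 1.8] w 0.0154
toolx ang 87.68 tilt [-4.9e-03  9.0e-04 -1.0e+00] SHIFT [-0.13 -0.1   0.01] YAW -0.002
side 2636 plate (array([581.1, 123.8]), array([171.4, 148. ]), 87.6) slopes deg [-0.02  0.23] z@c 0.0146 [572.8  94.9  14.6]
  grip 176 (array([577. , 113.9]), array([36.8, 38.4]), 38.2) [580.1 109.6  38. ]
top 717 plate (array([579.5, 125.4]), array([168.7, 145.8]), 88.8) slopes deg [0.18 0.25] z@c 0.0134 [588.8  85.6  13.5]
```

Lid lies flat (0.2°) within about 3 mm of the mat's centre. Release.

Emit:
drive_tool(fingers=[25,30,35,35,35], xyz=[[0,0,0],[0,0,0],[0,0,0],[0,0,-2],[0,0,-6]], yaw=[0,0,0,0,0])

```text
time: 16.1
ee_pos: [0.5766, 0.1179, 0.0877]
ee_rot: [0.721, 0.693, -0.005, -0.004]
force: [1.0, -0.0, -0.4]
grip_width: 0.031
```

Emit:
drive_tool(fingers=[35,35,35,35], xyz=[[0,0,-5],[0,0,-10],[0,0,-15],[0,0,-20]], yaw=[0,0,0,0])

```text
time: 16.5
ee_pos: [0.5788, 0.1178, 0.2895]
ee_rot: [0.721, 0.692, -0.006, -0.004]
force: [1.0, 0.3, 0.6]
grip_width: 0.0309
```

```bash
python3 -c "
from h import *
from lid import lid
st()
lid(.003,.06,.48,.68,.0,.26)
c=camera('side');save(c,'s13');c=camera('top');save(c,'t13')
cv2.imwrite('pics/t13z.png',cv2.resize(c['img'][170:320,230:420,::-1],None,fx=4,fy=4,interpolation=cv2.INTER_CUBIC))"
```

```text
t 16.5 pos [0.5788 0.1178 0.2895] rot [ 0.7214  0.6925 -0.0056 -0.0045] F [1.  0.3 0.6] w 0.0309
side 3745 plate (array([580.6, 124.8]), array([175.8, 148.2]), 88.1) slopes deg [ 0.06 -0.01] z@c 0.0145 [577.6 118.9  14.5]
  grip 171 (array([578.9, 121.9]), array([55.9, 15.4]), 87.1) [577.8 119.4  37.9]
top 899 plate (array([579.1, 152. ]), array([229. , 166.2]), 83.6) slopes deg [-0.02 -2.17] z@c 0.0125 [588.3  82.2  12.4]
  grip 6 (array([578.9, 120.7]), array([12.3,  1.9]), 12.8) [577.8 120.1  35.4]
```

View pics/s13.png

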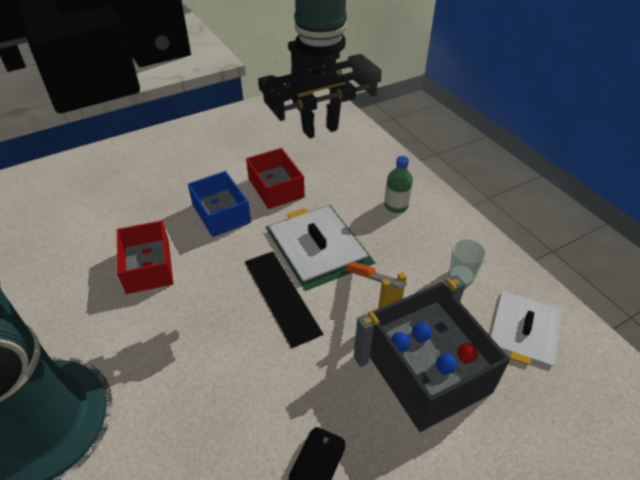

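View pics/t13z.png

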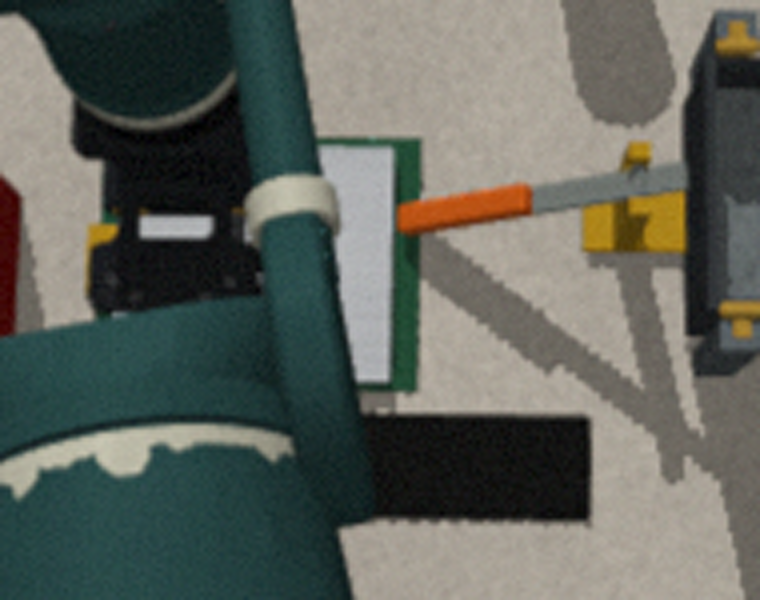

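Lid sits flat on the mat with its grip at (317,236). The bar's handle end (350,268) is clear of it. Now locate the leaning bar in 3D.

```bash
cat > barp.py <<'E'
from meas import *
def barp(x0=.54,x1=.66,y0=-.16,y1=.1):
  for n in('side','top'):
    c=camera(n);W=cloud(c)
    hsv=cv2.cvtColor(c['img'],cv2.COLOR_RGB2HSV).astype(int);H,S,V=[hsv[...,i] for i in range(3)]
    X,Y,Z=W[...,0],W[...,1],W[...,2]
    b=(X>x0)&(X<x1)&(Y>y0)&(Y<y1)
    for nm,m in(('orange',b&(H>3)&(H<14)&(S>170)&(Z>.005)&(Z<.14)),('steel',b&(S<60)&(V>75)&(Z>.035)&(Z<.15)&(Y>-.14))):
        P=W[m]
        if len(P)<20: print(n,nm,len(P));continue
        mu=np.median(P,0); 
        for _ in range(3):
            q=np.linalg.norm(P-mu,axis=1)<.07; P=P[q]
            u,s,vt=np.linalg.svd(P-P.mean(0),full_matrices=False); d=vt[0]*np.sign(-vt[0][1]); t=(P-P.mean(0))@d
        print(n,nm,len(P),'mean',np.round(P.mean(0)*1000,1),'dir',np.round(d,3),'ext',np.round(np.percentile(t,[1,99])*1000,1),'yaw',np.degrees(np.arctan2(d[1],d[0])).round(1),'pitch',np.degrees(np.arcsin(d[2])).round(1))
if __name__=='__main__': barp()
E
python3 barp.py
python3 - <<'E'
from h import *
c=camera('side');cv2.imwrite('pics/s14.png',cv2.resize(c['img'][240:330,330:450,::-1],None,fx=6,fy=6,interpolation=cv2.INTER_CUBIC))
E
```

```text
side orange 249 mean [598.9 -11.8  48.3] dir [ 0.02  -0.806  0.591] ext [-50.5  37.5] yaw -88.6 pitch 36.2
side steel 185 mean [602.3 -91.8  98.1] dir [ 0.005 -0.816  0.578] ext [-53.   44.2] yaw -89.7 pitch 35.3
top orange 244 mean [601.   -4.   44.6] dir [-0.016 -0.805  0.593] ext [-48.4  44.3] yaw -91.1 pitch 36.4
top steel 281 mean [601.6 -86.6  93.7] dir [-0.01  -0.814  0.58 ] ext [-50.5  48.8] yaw -90.7 pitch 35.5
```

View pics/s14.png

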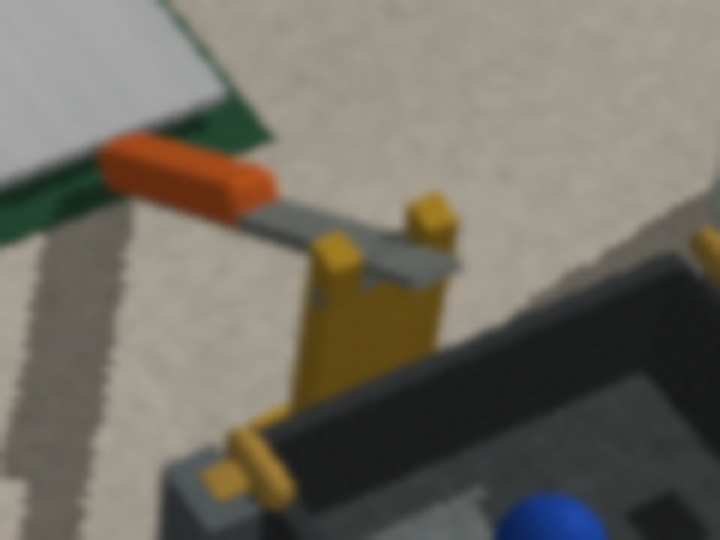

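```bash
python3 -c "
from h import *
go(601.5,-26,120,89.8)"
```

```text
t 16.85 pos [0.5781 0.1178 0.2852] rot [ 0.7214  0.6925 -0.007  -0.0056] F [-0.4  0.   0.2] w 0.0309
toolx ang 87.66 tilt [-0.0179 -0.0017 -0.9998] SHIFT [-14.23   3.22  16.5 ] YAW -0.037
```

Emit:
drive_tool(fingers=[38,38,38,38,38], xyz=[[-4,0.8,0],[-9,2,2],[-13,3,7],[-14.2,3.2,12],[-14.2,3.2,15]], yaw=[-0.01,-0.02,-0.037,-0.037,-0.037])

```text
time: 17.35
ee_pos: [0.6007, -0.0278, 0.1319]
ee_rot: [0.709, 0.705, -0.008, -0.006]
force: [0.6, -0.4, -0.8]
grip_width: 0.0335
```

Emit:
drive_tool(fingers=[38,38], xyz=[[0,0,0],[0,0,0]], yaw=[0,0])

```text
time: 17.55
ee_pos: [0.5984, -0.0278, 0.1292]
ee_rot: [0.709, 0.705, -0.01, -0.009]
force: [-0.2, -0.8, 0.6]
grip_width: 0.0333
```

```bash
python3 -c "
from h import *
go(601.5,-26,58,89.8)
c=camera('side');cv2.imwrite('pics/s15.png',cv2.resize(c['img'][200:330,300:450,::-1],None,fx=5,fy=4.5,interpolation=cv2.INTER_CUBIC))"; python3 barp.py
```

```text
t 17.55 pos [ 0.5984 -0.0278  0.1292] rot [ 0.7095  0.7046 -0.0098 -0.0088] F [-0.2 -0.8  0.6] w 0.0333
toolx ang 89.61 tilt [-0.0263 -0.0013 -0.9997] SHIFT [0.19 0.5  7.11] YAW -0.003
side orange 247 mean [598.9 -11.6  48.1] dir [ 0.016 -0.803  0.595] ext [-50.2  38.1] yaw -88.9 pitch 36.5
side steel 223 mean [601.6 -84.8 100.2] dir [ 0.01  -0.943  0.334] ext [-53.   48.3] yaw -89.4 pitch 19.5
top orange 0
top steel 100 mean [601.1 -87.3  94.4] dir [-0.043 -0.726  0.687] ext [-22.5  18.9] yaw -93.4 pitch 43.4
```

View pics/s15.png

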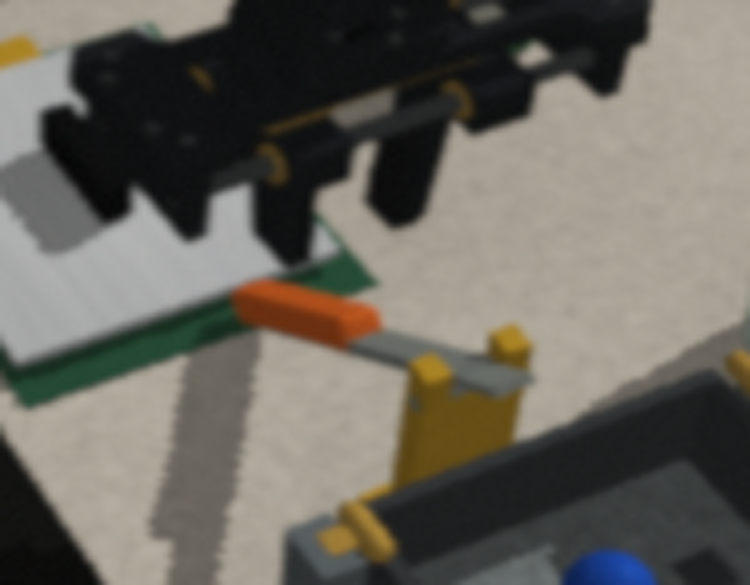

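Emit:
drive_tool(fingers=[38,38,38,38,38], xyz=[[0.2,0.5,2],[0.2,0.5,4],[0.2,0.5,6],[0.2,0.5,7],[0.2,0.5,7]], yaw=[0,0,0,0,0])

```text
time: 18.2
ee_pos: [0.6068, -0.0249, 0.065]
ee_rot: [0.709, 0.705, -0.006, -0.005]
force: [0.6, -0.8, 1.3]
grip_width: 0.0337
```

```bash
python3 -c "
from h import *
go(601.5,-26,58,89.8)
c=camera('side');cv2.imwrite('pics/s16.png',cv2.resize(c['img'][200:330,300:450,::-1],None,fx=5,fy=4.5,interpolation=cv2.INTER_CUBIC))"
```

```text
t 18.2 pos [ 0.6068 -0.0249  0.065 ] rot [ 0.7087  0.7055 -0.0061 -0.0046] F [ 0.6 -0.8  1.3] w 0.0337
toolx ang 89.74 tilt [-0.0152 -0.0022 -0.9999] SHIFT [-0.11 -0.51  0.71] YAW -0.001
```

View pics/s16.png

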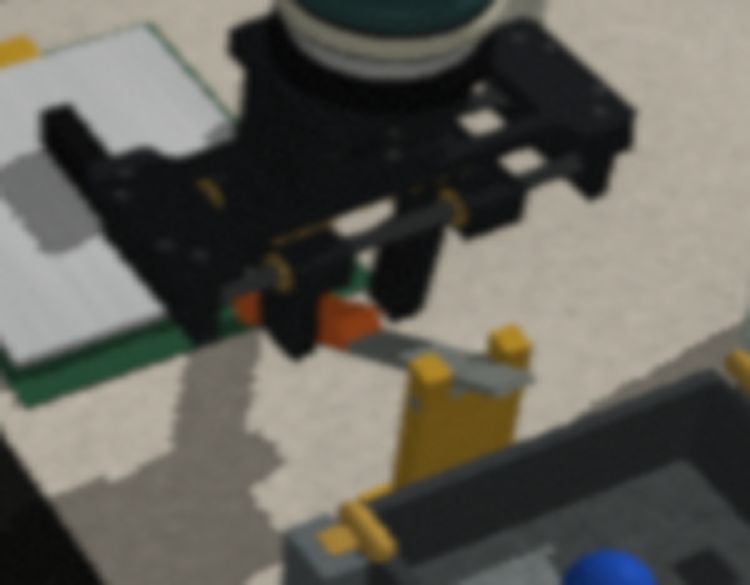

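Fingers straddle the handle. Centre, lower and close.

Emit:
drive_tool(fingers=[38,38,38,5,5], xyz=[[-0.1,-0.5,0],[-0.1,-0.5,0.5],[-0.1,-0.5,0.7],[-0.1,-0.5,0.7],[-0.1,-0.5,0.7]], yaw=[0,0,0,0,0])

```text
time: 18.75
ee_pos: [0.6023, -0.0261, 0.0589]
ee_rot: [0.709, 0.705, -0.006, -0.004]
force: [2.3, 1.3, 0.1]
grip_width: 0.0194
```

Emit:
drive_tool(fingers=[5,5], xyz=[[0,0,0],[0,0,0]], yaw=[0,0])

```text
time: 18.95
ee_pos: [0.6024, -0.0261, 0.0589]
ee_rot: [0.709, 0.705, -0.006, -0.004]
force: [0.2, 0.5, 0.1]
grip_width: 0.0177
```

```bash
python3 -c "
from h import *
go(601.5,-26,58,89.8)"
```

```text
t 18.95 pos [ 0.6024 -0.0261  0.0589] rot [ 0.7088  0.7054 -0.0056 -0.004 ] F [0.2 0.5 0.1] w 0.0177
toolx ang 89.73 tilt [-0.0136 -0.0022 -0.9999] SHIFT [ 0.01 -0.09  0.09] YAW -0.001
```

Gripped (17.7 mm). Lift straight up past the cheeks.

Emit:
drive_tool(fingers=[5,5,5,5,5], xyz=[[0,0,-1],[0,0,-4],[0,0,-8],[0,0,-12],[0,0,-12]], yaw=[0,0,0,0,0])

```text
time: 19.45
ee_pos: [0.6085, -0.0262, 0.1868]
ee_rot: [0.709, 0.705, -0.001, 0.001]
force: [1.6, 0.4, 0.4]
grip_width: 0.0176
```

```bash
python3 -c "
from h import *
go(452.8,62,150,87.8)
c=camera('side');cv2.imwrite('pics/s17.png',cv2.resize(c['img'][100:380,200:500,::-1],None,fx=2.6,fy=2.1,interpolation=cv2.INTER_CUBIC))
c=camera('top');save(c,'t17')"; python3 - <<'E'
import sys; sys.path.insert(0,'.')
from meas import *
for n in('side','top'):
    c=camera(n);W=cloud(c);o=np.array(get_obs()['ee_pos'])
    hsv=cv2.cvtColor(c['img'],cv2.COLOR_RGB2HSV).astype(int);H,S,V=[hsv[...,i] for i in range(3)]
    d=np.abs(W-o); b=(d[...,0]<.03)&(d[...,1]<.14)&(d[...,2]<.12)
    P=W[b&(S<60)&(V>75)&(W[...,1]<o[1]-.02)]
    if len(P)>20:
        u,s,vt=np.linalg.svd(P-P.mean(0),full_matrices=False);dd=vt[0]*-np.sign(vt[0][1]);t=(P-P.mean(0))@dd
        print(n,len(P),np.round((P.mean(0)-o)*1000,1),dd.round(3),np.percentile(t,[1,99]).round(4),'pitch',np.degrees(np.arcsin(dd[2])))
E
```

```text
t 19.45 pos [ 0.6085 -0.0262  0.1868] rot [ 0.7088  0.7054 -0.0015  0.0008] F [1.6 0.4 0.4] w 0.0176
toolx ang 89.72 tilt [-0.001  -0.0033 -1.    ] SHIFT [  8.75 -15.61   3.66] YAW 0.033
side 293 [ -2.7 -88.4  -0.1] [-0.057 -0.277 -0.959] [-0.0606  0.1289] pitch -73.5469897488639
top 147 [ -2.3 -77.9  10.6] [-0.069 -0.367 -0.928] [-0.0419  0.1434] pitch -68.05884980591792
```

View pics/s17.png

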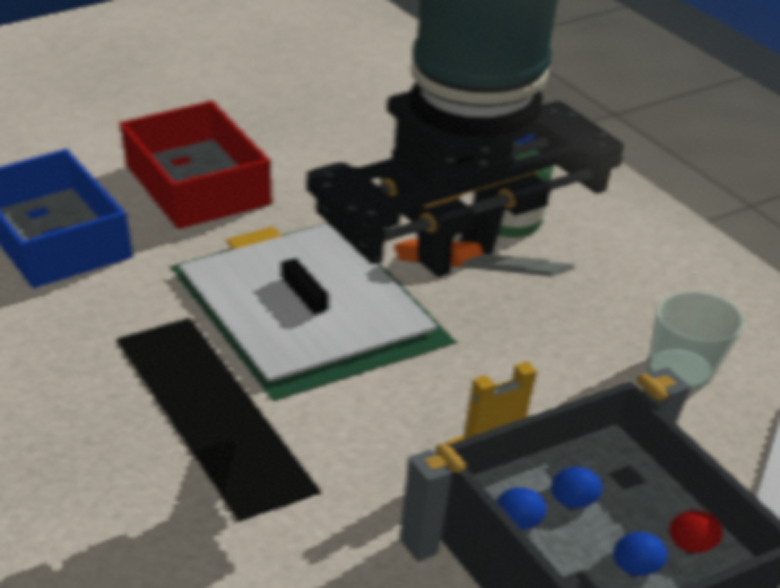

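Bar is lifted clear at about 35° tilt, tip up. Carry it over the dark mat.

```bash
python3 -c "
from h import *
go(454,80,110,87.8)"
```

```text
t 19.65 pos [ 0.6027 -0.0257  0.1773] rot [ 0.7088  0.7054 -0.0066 -0.0052] F [ 0.   0.4 -2.5] w 0.0178
toolx ang 89.73 tilt [-0.0167 -0.002  -0.9999] SHIFT [ 10.51 -14.8    6.96] YAW 0.034
```

Emit:
drive_tool(fingers=[5,5,5,5,5], xyz=[[2,-4,0],[5,-8,0],[8,-12,0],[10.5,-14.8,1],[10.5,-14.8,4]], yaw=[0.01,0.02,0.034,0.034,0.034])

```text
time: 20.15
ee_pos: [0.4516, 0.0821, 0.1393]
ee_rot: [0.72, 0.694, -0.006, -0.006]
force: [1.4, -0.6, -2.4]
grip_width: 0.0175
```

Emit:
drive_tool(fingers=[5,5], xyz=[[0,0,0],[0,0,0]], yaw=[0,0])

```text
time: 20.35
ee_pos: [0.4496, 0.082, 0.1376]
ee_rot: [0.72, 0.694, -0.008, -0.007]
force: [0.2, 0.7, -2.8]
grip_width: 0.0183
```

```bash
python3 -c "
from h import *
go(454,80,75,87.8)
c=camera('side');cv2.imwrite('pics/s18.png',cv2.resize(c['img'][130:380,200:450,::-1],None,fx=3,fy=2.3,interpolation=cv2.INTER_CUBIC))
c=camera('top');cv2.imwrite('pics/t18.png',cv2.resize(c['img'][200:350,260:420,::-1],None,fx=4,fy=4,interpolation=cv2.INTER_CUBIC))"
```

```text
t 20.35 pos [0.4496 0.082  0.1376] rot [ 0.7196  0.6943 -0.0083 -0.007 ] F [ 0.2  0.7 -2.8] w 0.0183
toolx ang 87.95 tilt [-0.0218 -0.0015 -0.9998] SHIFT [-0.17  0.58  6.25] YAW 0.003
```

View pics/s18.png

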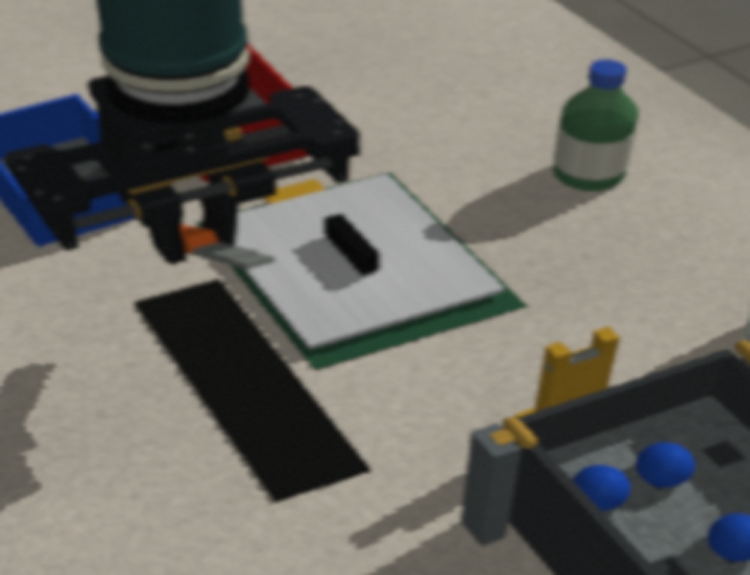

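View pics/t18.png

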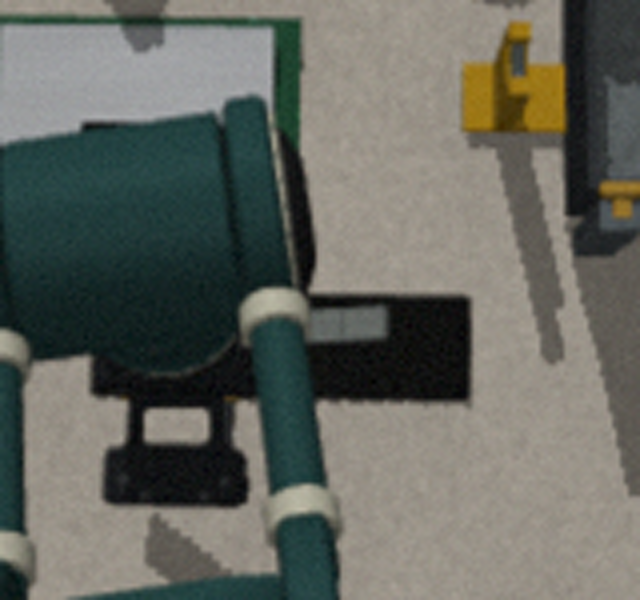

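Bar is above the dark mat, aligned with it. Lower to near contact.

Emit:
drive_tool(fingers=[5,5,5,5,5], xyz=[[-0.1,0.3,2],[-0.2,0.3,4],[-0.2,0.4,6],[-0.2,0.4,7],[-0.2,0.4,7]], yaw=[0,0,0,0,0])

```text
time: 20.95
ee_pos: [0.4547, 0.0791, 0.0688]
ee_rot: [0.72, 0.694, -0.007, -0.006]
force: [-1.0, 0.3, -1.7]
grip_width: 0.0174
```

```bash
python3 -c "
from h import *
go(453.9,80,57,87.8)"
```

```text
t 20.95 pos [0.4547 0.0791 0.0688] rot [ 0.7202  0.6937 -0.0073 -0.0061] F [-1.   0.3 -1.7] w 0.0174
toolx ang 87.85 tilt [-0.019  -0.0012 -0.9998] SHIFT [ 0.08 -0.06  1.19] YAW 0.001
```

Emit:
drive_tool(fingers=[5,5,5,5,5], xyz=[[0.1,-0.1,0.6],[0.1,-0.1,1.2],[-0.4,-0.1,1.9],[-0.9,-0.1,2.7],[-1,-0.1,2.9]], yaw=[0,0,0,0,0])

```text
time: 21.45
ee_pos: [0.4537, 0.0688, 0.0398]
ee_rot: [0.721, 0.693, -0.006, -0.006]
force: [1.8, -1.2, 2.3]
grip_width: 0.0177
```

```bash
python3 -c "
from h import *
go(453.9,64,24,87.8)
c=camera('side');cv2.imwrite('pics/s19.png',cv2.resize(c['img'][200:360,220:380,::-1],None,fx=4,fy=3.7,interpolation=cv2.INTER_CUBIC))"
```

```text
t 21.45 pos [0.4537 0.0688 0.0398] rot [ 0.7205  0.6934 -0.0065 -0.0055] F [ 1.8 -1.2  2.3] w 0.0177
toolx ang 87.8 tilt [-0.017  -0.001  -0.9999] SHIFT [-0.48  0.07  1.58] YAW -0.0
```

View pics/s19.png

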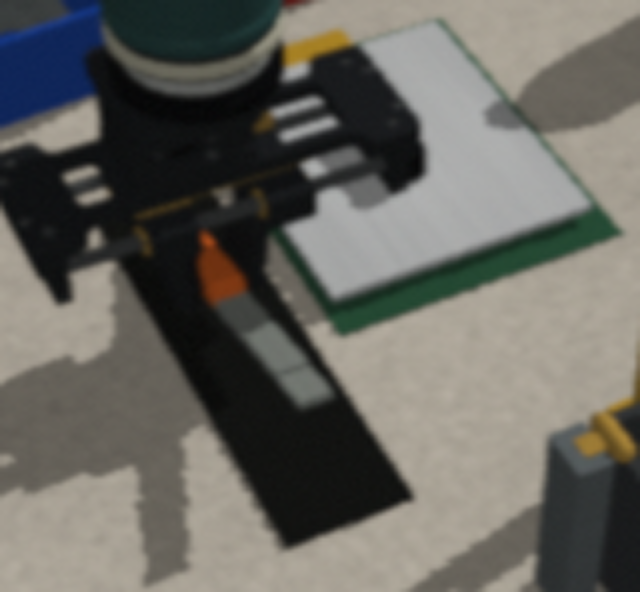

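The bar is flattening as its handle end rides on the mat. Continue the arc down.

Emit:
drive_tool(fingers=[5,5,5,5,5], xyz=[[-0.2,0,0.5],[-0.4,0,1],[-0.5,0,1.5],[-0.5,0,1.8],[-0.5,0,1.8]], yaw=[0,0,0,0,0])

```text
time: 22.0
ee_pos: [0.4526, 0.0637, 0.0211]
ee_rot: [0.721, 0.693, -0.007, -0.006]
force: [0.9, -0.9, 1.7]
grip_width: 0.0179
```

```bash
python3 -c "
from h import *
go(453.9,62,21,87.8)
c=camera('side');cv2.imwrite('pics/s20.png',cv2.resize(c['img'][200:360,220:380,::-1],None,fx=4,fy=3.7,interpolation=cv2.INTER_CUBIC))"
```

```text
t 22.0 pos [0.4526 0.0637 0.0211] rot [ 0.7206  0.6932 -0.0071 -0.006 ] F [ 0.9 -0.9  1.7] w 0.0179
toolx ang 87.78 tilt [-0.0184 -0.0012 -0.9998] SHIFT [-0.16  0.14  0.01] YAW -0.0
```

View pics/s20.png

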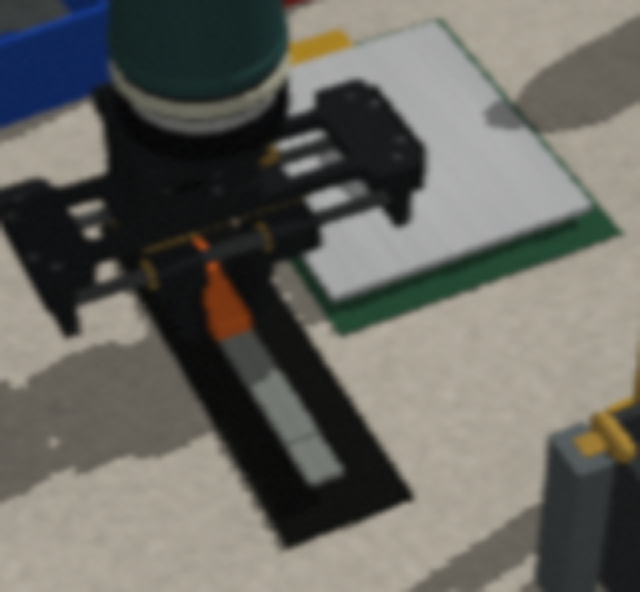

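Nearly flat. Release and back off.

Emit:
drive_tool(fingers=[22,26,30,30,30], xyz=[[0,0,0],[0,0,0],[0,0,0],[0,0,0],[0,0,-2]], yaw=[0,0,0,0,0])

```text
time: 22.55
ee_pos: [0.4503, 0.0636, 0.0393]
ee_rot: [0.72, 0.693, -0.009, -0.008]
force: [0.7, -0.5, -0.1]
grip_width: 0.0264
```

Emit:
drive_tool(fingers=[45,45,45,45,45], xyz=[[0,0,-4],[0,0,-9],[-3,0,-14],[-6,0,-17],[-6,0,-17]], yaw=[0,0,0,0,0])

```text
time: 23.05
ee_pos: [0.4559, 0.0014, 0.2158]
ee_rot: [0.721, 0.693, -0.006, -0.003]
force: [0.0, -0.3, 1.1]
grip_width: 0.0397
```

```bash
python3 - <<'E'
from meas import *
st()
for n in('side','top'):
    c=camera(n);W=cloud(c);save(c,n+'21')
    hsv=cv2.cvtColor(c['img'],cv2.COLOR_RGB2HSV).astype(int);H,S,V=[hsv[...,i] for i in range(3)]
    X,Y,Z=W[...,0],W[...,1],W[...,2]
    g=lambda x0,x1,y0,y1,z0,z1:(X>x0)&(X<x1)&(Y>y0)&(Y<y1)&(Z>z0)&(Z<z1)
    def rep(s,m):
        P=W[m]; print(n,s,len(P), rect(P) if len(P)>4 else '', np.round(np.nanmedian(P,0)*1000,1) if len(P) else '')
    rep('orange',(H>3)&(H<15)&(S>150)&g(.40,.5,-.05,.2,.012,.026))
    rep('steel',(S<60)&(V>70)&g(.425,.48,-.09,.045,.004,.018))
    rep('lidgrip',(V<65)&g(.55,.61,.06,.19,.03,.045))
    for col,m in(('red',((H<6)|(H>174))&(S>120)),('blue',(H>108)&(H<128)&(S>120))):
        m=(m&g(.52,.68,-.315,-.135,.06,.10)).astype(np.uint8)
        k,lab,stt,cen=cv2.connectedComponentsWithStats(m)
        for i in range(1,k):
            if stt[i,4]<20: continue
            P=W[lab==i]
            from scipy.optimize import least_squares
            r=least_squares(lambda p:np.linalg.norm(P-p,axis=1)-.016,np.median(P,0)-[0,0,.008],loss='soft_l1',f_scale=.002)
            print(n,col,stt[i,4],cen[i].round(),'ctr',np.round(r.x*1000,1))
E
```

```text
t 23.05 pos [0.4559 0.0014 0.2158] rot [ 0.7214  0.6925 -0.0057 -0.0031] F [ 0.  -0.3  1.1] w 0.0397
side orange 378 (array([453. ,  87.3]), array([95.2, 19.3]), 87.6) [451.7  84.2  19.9]
side steel 421 (array([445.7, -23.8]), array([ 48.2, 129. ]), 7.0) [449.3 -12.6   9.7]
side lidgrip 169 (array([602.5, 126.4]), array([59.4, 14.8]), 89.8) [601.7 121.2  37.6]
side red 328 [467. 353.] ctr [ 639.6 -259.9   72.8]
side blue 305 [421. 332.] ctr [ 600.4 -193.1   72.2]
side blue 266 [401. 341.] ctr [ 557.8 -191.3   72.3]
side blue 335 [446. 363.] ctr [ 598.4 -258.6   72.5]
top orange 144 (array([453.1,  91.9]), array([87.2, 17.6]), 87.1) [451.9  73.6  19.3]
top steel 24 (array([445.5, -52.5]), array([ 9.4, 14.5]), 87.1) [445.2 -52.7   8. ]
top lidgrip 116 (array([603.1, 132. ]), array([49.1, 13. ]), 89.5) [603.5 131.8  36.7]
top red 145 [455. 201.] ctr [ 638.7 -260.6   71.7]
top blue 152 [427. 218.] ctr [ 599.  -192.9   71.6]
top blue 151 [455. 218.] ctr [ 596.8 -258.8   71.6]
top blue 146 [427. 236.] ctr [ 557.  -191.    71.5]
```

View pics/side21.png

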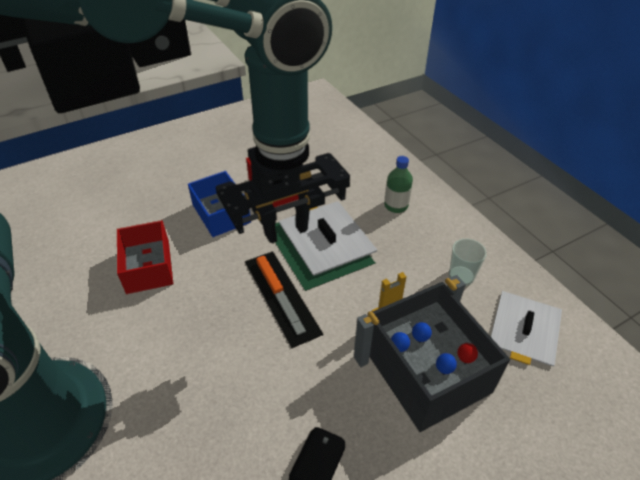

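View pics/top21.png

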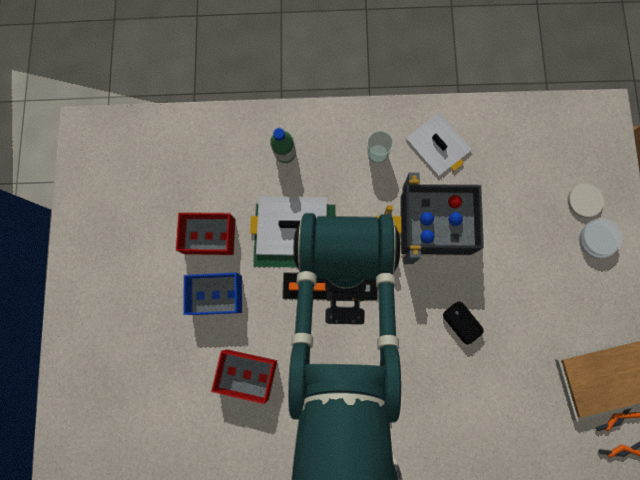

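The bar lies flat along the mat (mid ≈ (451.5,38), target (452.8,37)). But the lid has been knocked: its grip is now at about (602.5,126.4) and turned 2°, roughly 23 mm off. Four balls are in the case: blue ×3, red ×1. I'll put the lid right first.

```bash
python3 -c "
from h import *
from lid import lid
go(602.5,127,100,89.8)
lid(.003,.06,.48,.70,.0,.26)"
```

```text
t 23.15 pos [0.4526 0.0035 0.2104] rot [ 0.7212  0.6927 -0.0083 -0.007 ] F [-1.  -0.1 -0.5] w 0.0397
toolx ang 87.69 tilt [-0.0218 -0.0014 -0.9998] SHIFT [12.96 14.71 10.69] YAW -0.037
side 3376 plate (array([605.4, 128.2]), array([174.4, 147.3]), 87.2) slopes deg [ 0.03 -0.04] z@c 0.0145 [604.7 116.4  14.5]
  grip 168 (array([558.8, 186.3]), array([ 44.1, 201.3]), 37.2) [602.6 124.1  37.4]
top 2404 plate (array([578.3, 144.5]), array([171.9, 230.2]), 76.7) slopes deg [-0.01 -0.  ] z@c 0.0134 [616.9 149.3  13.4]
  grip 118 (array([557. , 191.2]), array([ 34.9, 194.6]), 39.5) [603.2 134.   36.6]
```

Emit:
drive_tool(fingers=[42,42,42,42,42], xyz=[[3,3.5,0],[6.5,7.5,0],[10,11.5,0],[13,14.7,1],[13,14.7,3]], yaw=[-0.01,-0.02,-0.037,-0.037,-0.037])

```text
time: 23.75
ee_pos: [0.6054, 0.1335, 0.1716]
ee_rot: [0.706, 0.708, -0.009, -0.009]
force: [-0.6, -0.8, 0.0]
grip_width: 0.0371
```

Emit:
drive_tool(fingers=[42,42,42,42], xyz=[[0,0,2],[0,0,5],[0,0,7],[0,0,7]], yaw=[0,0,0,0])

```text
time: 24.15
ee_pos: [0.5984, 0.1339, 0.0949]
ee_rot: [0.706, 0.708, -0.014, -0.013]
force: [-0.8, 1.2, -0.9]
grip_width: 0.0369
```

```bash
python3 -c "
from h import *
go(602.5,127,34,89.5)
c=camera('side');W=cloud(c);cv2.imwrite('pics/s22.png',cv2.resize(c['img'][150:350,220:440,::-1],None,fx=3.6,fy=3,interpolation=cv2.INTER_CUBIC))
c=camera('top');cv2.imwrite('pics/t22.png',cv2.resize(c['img'][170:320,230:420,::-1],None,fx=4,fy=4,interpolation=cv2.INTER_CUBIC))"
```

```text
t 24.15 pos [0.5984 0.1339 0.0949] rot [ 0.7055  0.7084 -0.0138 -0.0128] F [-0.8  1.2 -0.9] w 0.0369
toolx ang 90.23 tilt [-0.0376 -0.0015 -0.9993] SHIFT [-0.69  0.63  6.07] YAW 0.013
```

View pics/s22.png

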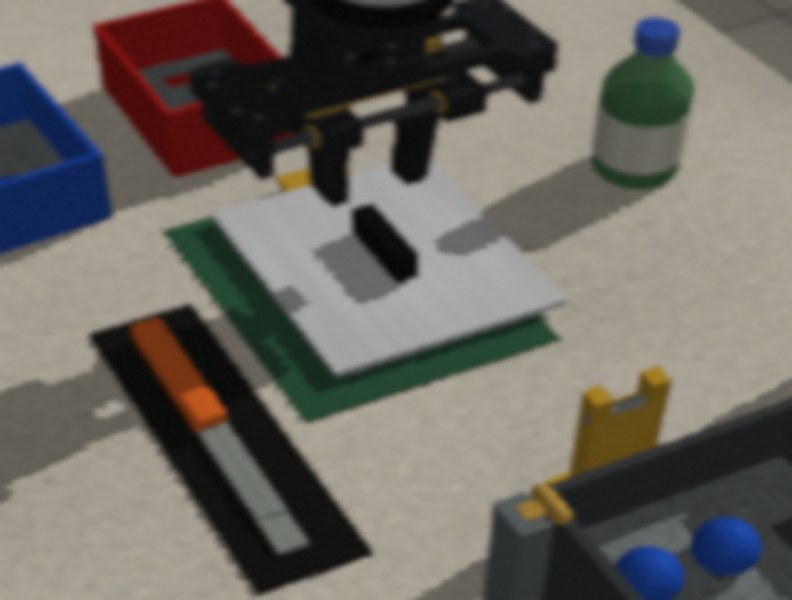

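Emit:
drive_tool(fingers=[42,42,42,42,42], xyz=[[-0.7,0.6,0],[-0.7,0.6,0],[-0.7,0.6,0],[-0.7,0.6,0],[-0.7,0.6,0]], yaw=[0.01,0.01,0.01,0.01,0.01])

```text
time: 24.75
ee_pos: [0.6082, 0.1271, 0.1]
ee_rot: [0.709, 0.705, -0.01, -0.01]
force: [0.0, 0.2, -0.8]
grip_width: 0.037
```

```bash
python3 -c "
from h import *
go(602.5,127,34,89.5);print(np.round(get_obs()['joint_vel'],3), np.round(get_obs()['joint_pos'],3))"
```

```text
t 24.75 pos [0.6082 0.1271 0.1   ] rot [ 0.7094  0.7047 -0.0102 -0.0102] F [ 0.   0.2 -0.8] w 0.037
toolx ang 89.62 tilt [-2.880e-02  1.000e-04 -9.996e-01] SHIFT [-0.01 -0.38  6.61] YAW 0.002
[ 0.001  0.003  0.004  0.001 -0.001  0.   ] [0.163 0.317 1.842 0.006 1.011 0.167]
```

Emit:
drive_tool(fingers=[42,42,42,42,42], xyz=[[0,0,0],[0,0,0],[0,0,0],[0,0,0],[0,0,0]], yaw=[0,0,0,0,0])

```text
time: 25.25
ee_pos: [0.6082, 0.1271, 0.1]
ee_rot: [0.709, 0.705, -0.01, -0.01]
force: [-1.0, 0.7, -0.1]
grip_width: 0.0369
```

```bash
python3 -c "
from h import *
go(602.5,127,34,89.5);print(np.round(get_obs()['joint_vel'],3), np.round(get_obs()['joint_pos'],3))"
```

```text
t 25.25 pos [0.6082 0.1271 0.1   ] rot [ 0.7094  0.7047 -0.0102 -0.0102] F [-1.   0.7 -0.1] w 0.0369
toolx ang 89.62 tilt [-0.0288  0.     -0.9996] SHIFT [-0.02 -0.38  6.61] YAW 0.002
[-0.001  0.001  0.001  0.    -0.002  0.   ] [0.163 0.317 1.842 0.006 1.011 0.167]
```

Emit:
drive_tool(fingers=[42,42], xyz=[[0,0,-5],[0,0,-8]], yaw=[0,0])

```text
time: 25.45
ee_pos: [0.6108, 0.1272, 0.1814]
ee_rot: [0.709, 0.705, -0.01, -0.01]
force: [1.5, 0.2, 0.9]
grip_width: 0.0364
```

Emit:
drive_tool(fingers=[42,42,42,42], xyz=[[0,0,0],[0,0,0],[0,0,0],[0,0,0]], yaw=[0,0,0,0])

```text
time: 25.85
ee_pos: [0.6094, 0.127, 0.1792]
ee_rot: [0.709, 0.705, -0.012, -0.011]
force: [0.1, -0.9, 0.2]
grip_width: 0.0373
```

```bash
python3 -c "
from h import *
go(602.5,127,34,89.5)"
```

```text
t 25.85 pos [0.6094 0.127  0.1792] rot [ 0.7094  0.7047 -0.0116 -0.0112] F [ 0.1 -0.9  0.2] w 0.0373
toolx ang 89.62 tilt [-3.230e-02 -5.000e-04 -9.995e-01] SHIFT [ 1.000e-02 -2.200e-01  1.454e+01] YAW 0.002
```

Emit:
drive_tool(fingers=[42,42,42,42], xyz=[[0,0,-4],[0,0,-8],[0,0,-12],[0,0,-12]], yaw=[0,0,0,0])

```text
time: 26.25
ee_pos: [0.6161, 0.1275, 0.3052]
ee_rot: [0.709, 0.705, -0.008, -0.008]
force: [1.2, -0.6, -0.4]
grip_width: 0.0373
```

Emit:
drive_tool(fingers=[42,42,42,42], xyz=[[0,0,0],[0,0,0],[0,0,0],[0,0,0]], yaw=[0,0,0,0])

```text
time: 26.65
ee_pos: [0.6152, 0.1274, 0.303]
ee_rot: [0.709, 0.705, -0.009, -0.009]
force: [-0.0, 1.0, -0.3]
grip_width: 0.037
```

```bash
python3 -c "
from h import *
go(602.5,127,34,89.5)"
```

```text
t 26.65 pos [0.6152 0.1274 0.303 ] rot [ 0.7094  0.7047 -0.0091 -0.0095] F [-0.   1.  -0.3] w 0.037
toolx ang 89.62 tilt [-2.630e-02  6.000e-04 -9.997e-01] SHIFT [-0.06 -0.57 26.93] YAW 0.002
```

Emit:
drive_tool(fingers=[42,42,42,42,42], xyz=[[0,-0.2,5],[0,-0.4,10],[0,-0.4,13],[0,-0.4,13],[0,-0.4,13]], yaw=[0,0,0,0,0])

```text
time: 27.15
ee_pos: [0.6074, 0.1274, 0.1725]
ee_rot: [0.709, 0.705, -0.01, -0.01]
force: [-0.2, -0.4, 0.7]
grip_width: 0.0368
```

Emit:
drive_tool(fingers=[42,42,42,42,42], xyz=[[0,-0.2,5],[0,-0.2,9],[0,-0.2,9],[0,-0.2,9],[0,-0.2,9]], yaw=[0,0,0,0,0])

```text
time: 27.65
ee_pos: [0.6059, 0.1279, 0.0866]
ee_rot: [0.709, 0.705, -0.007, -0.008]
force: [0.5, 1.3, 0.1]
grip_width: 0.0371
```

```bash
python3 -c "
from h import *
go(602.5,127,34.5,89.5)
c=camera('side');W=cloud(c);cv2.imwrite('pics/s23.png',cv2.resize(c['img'][150:350,220:440,::-1],None,fx=3.6,fy=3,interpolation=cv2.INTER_CUBIC))"
```

```text
t 27.65 pos [0.6059 0.1279 0.0866] rot [ 0.7094  0.7047 -0.0074 -0.0082] F [0.5 1.3 0.1] w 0.0371
toolx ang 89.62 tilt [-0.0221  0.0013 -0.9998] SHIFT [-0.1  -0.23  5.22] YAW 0.002
```

View pics/s23.png

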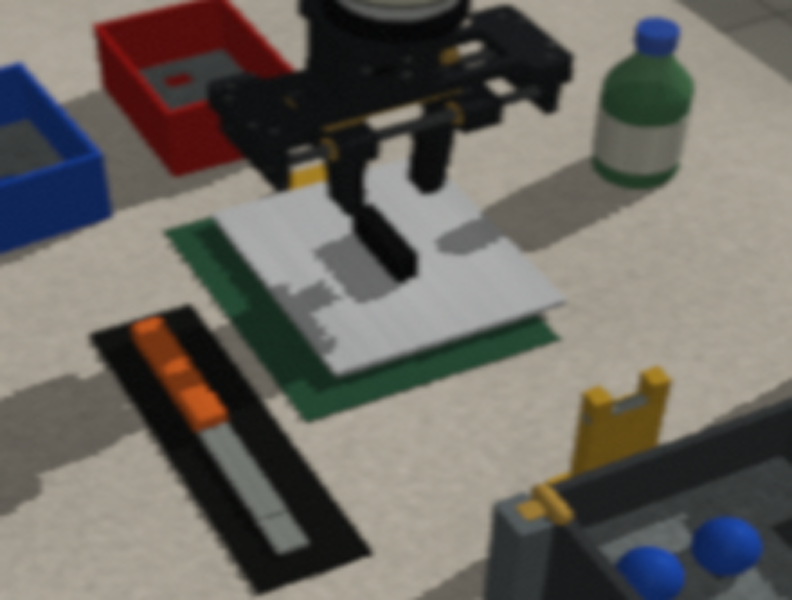

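Rib (crop 385,240) is between the fingers. Descend, settle, close.

Emit:
drive_tool(fingers=[42,42,42,42,42], xyz=[[-0.1,-0.2,2],[-0.1,-0.2,4],[-0.1,-0.2,5.1],[-0.1,-0.2,5.1],[-0.1,-0.2,5.1]], yaw=[0,0,0,0,0])

```text
time: 28.2
ee_pos: [0.6037, 0.1272, 0.0369]
ee_rot: [0.709, 0.705, -0.007, -0.008]
force: [-0.7, 0.2, 0.4]
grip_width: 0.0371
```

Emit:
drive_tool(fingers=[5,5,5,5,5], xyz=[[0,0,0],[0,0,0],[0,0,0],[0,0,0],[0,0,0]], yaw=[0,0,0,0,0])

```text
time: 28.7
ee_pos: [0.6047, 0.1273, 0.0379]
ee_rot: [0.71, 0.705, -0.006, -0.007]
force: [0.3, -0.0, 4.8]
grip_width: 0.0158
```

```bash
python3 -c "
from h import *
go(579.7,122,44.5,87.8)"
```

```text
t 28.7 pos [0.6047 0.1273 0.0379] rot [ 0.7096  0.7046 -0.0058 -0.0071] F [ 0.3 -0.   4.8] w 0.0158
toolx ang 89.6 tilt [-0.0183  0.002  -0.9998] SHIFT [-0.54 -2.5  -0.62] YAW 0.031
```

Emit:
drive_tool(fingers=[5,5,5,5,5], xyz=[[0,0,-1],[0,0,-2.5],[-0.3,-1.2,-3],[-0.5,-2.4,-3],[-0.5,-2.4,-3]], yaw=[0,0,0.015,0.031,0.031])

```text
time: 29.2
ee_pos: [0.578, 0.1219, 0.0677]
ee_rot: [0.721, 0.693, -0.007, -0.008]
force: [-0.3, 0.1, -3.8]
grip_width: 0.0161
```

Emit:
drive_tool(fingers=[5,5], xyz=[[0,0,0],[0,0,0]], yaw=[0,0])

```text
time: 29.4
ee_pos: [0.5771, 0.1218, 0.0671]
ee_rot: [0.721, 0.693, -0.008, -0.008]
force: [0.6, -0.0, -2.8]
grip_width: 0.0154
```

```bash
python3 -c "
from h import *
from lid import lid
go(579.7,122,38,87.8)
lid(.03,.1,.48,.70,.0,.26)
"
```

```text
t 29.4 pos [0.5771 0.1218 0.0671] rot [ 0.7205  0.6933 -0.0079 -0.0084] F [ 0.6 -0.  -2.8] w 0.0154
toolx ang 87.8 tilt [-0.023   0.0012 -0.9997] SHIFT [0.03 0.33 2.9 ] YAW -0.0
side 3005 plate (array([577.2, 122.5]), array([172.8, 148.2]), 86.7) slopes deg [-0.69 -0.07] z@c 0.0437 [569.1  99.4  43.7]
  grip 199 (array([575. , 113.4]), array([39.3, 42.6]), 25.3) [575.8 112.4  67.4]
top 807 plate (array([576. , 122.9]), array([169.6, 144.7]), 88.1) slopes deg [-0.82 -0.16] z@c 0.0424 [587.2  83.8  42.4]
```

Emit:
drive_tool(fingers=[5,5,5,5,5], xyz=[[0,0.3,1],[0,0.3,2],[0,0.35,2.6],[0,0.35,3],[0,0.35,3]], yaw=[0,0,0,0,0])

```text
time: 30.0
ee_pos: [0.58, 0.1216, 0.0378]
ee_rot: [0.721, 0.693, -0.009, -0.009]
force: [-5.3, -1.2, 7.3]
grip_width: 0.0155
```

```bash
python3 -c "
from h import *
from lid import lid
go(579.7,122,38,87.8)
lid(.003,.1,.48,.70,.03,.26)
"
```

```text
t 30.0 pos [0.58   0.1216 0.0378] rot [ 0.7205  0.6933 -0.0086 -0.0088] F [-5.3 -1.2  7.3] w 0.0155
toolx ang 87.79 tilt [-2.460e-02  8.000e-04 -9.997e-01] SHIFT [ 0.04 -0.03 -0.02] YAW -0.0
side 2868 plate (array([580.1, 123.3]), array([174. , 147.2]), 87.1) slopes deg [0.02 0.1 ] z@c 0.0144 [572.4  97.9  14.4]
  grip 177 (array([578.9, 112.8]), array([37. , 39.5]), 27.3) [579.1 112.   38. ]
top 746 plate (array([579.2, 123.6]), array([170.5, 145. ]), 87.0) slopes deg [-0.14  0.04] z@c 0.0134 [588.5  76.7  13.4]
```

Flat and centred at (579.6,123.4) against a mat centre of (579.7,122). Release and rise.

Emit:
drive_tool(fingers=[22,28,34,40,40], xyz=[[0,0,0],[0,0,0],[0,0,0],[0,0,0],[0,0,-2]], yaw=[0,0,0,0,0])

```text
time: 30.6
ee_pos: [0.5779, 0.1211, 0.055]
ee_rot: [0.721, 0.693, -0.011, -0.01]
force: [0.4, -0.1, -0.7]
grip_width: 0.0352
```

Emit:
drive_tool(fingers=[50,50,50,50,50], xyz=[[0,0,-4],[0,0,-8],[0,0,-12],[0,0,-16],[0,0,-16]], yaw=[0,0,0,0,0])

```text
time: 31.1
ee_pos: [0.5871, 0.1219, 0.2226]
ee_rot: [0.721, 0.693, -0.006, -0.007]
force: [0.3, 0.1, 0.5]
grip_width: 0.0444
```

```bash
python3 -c "
from h import *
go(597.6,-258.7,200,-2.2)
c=camera('side');cv2.imwrite('pics/s24.png',cv2.resize(c['img'][150:350,220:440,::-1],None,fx=3.6,fy=3,interpolation=cv2.INTER_CUBIC))"
```

```text
t 31.1 pos [0.5871 0.1219 0.2226] rot [ 0.7205  0.6934 -0.0056 -0.0067] F [0.3 0.1 0.5] w 0.0444
toolx ang 87.8 tilt [-0.0174  0.002  -0.9998] SHIFT [-37.99   2.55   2.16] YAW 1.571
```

View pics/s24.png

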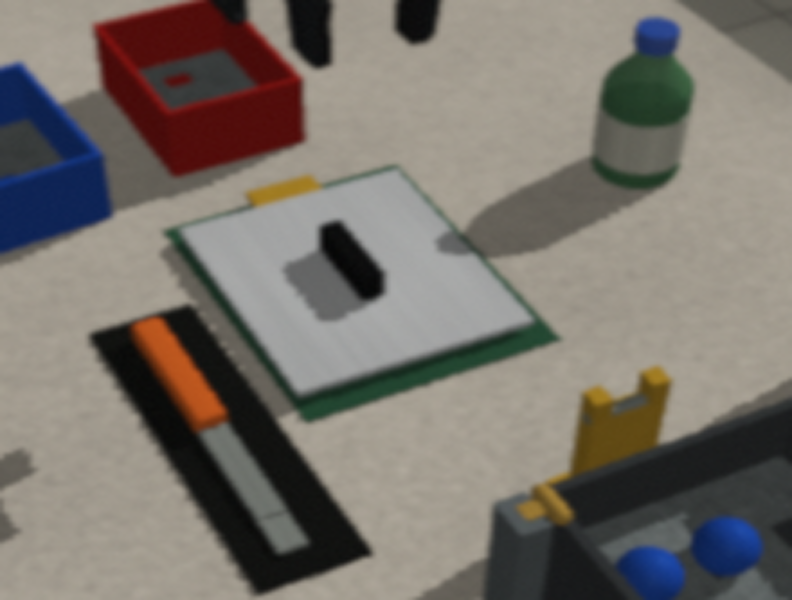

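Lid and bar are both well placed. Now the balls, starting with the blue one at (597.6,-258.7), jaws along the case's y.

Emit:
drive_tool(fingers=[50,50,50,50,50], xyz=[[-4,0.3,0],[-8.5,0.6,0],[-13,0.9,0],[-17.5,1.2,0],[-22,1.5,0]], yaw=[0.14,0.28,0.42,0.56,0.7])

```text
time: 31.65
ee_pos: [0.5906, -0.1002, 0.2165]
ee_rot: [0.916, 0.402, -0.011, -0.006]
force: [1.1, 0.0, 0.3]
grip_width: 0.0439
```

```bash
python3 -c "
from h import *
go(597.6,-258.7,200,-2.2)"
```

```text
t 31.65 pos [ 0.5906 -0.1002  0.2165] rot [ 0.9157  0.4017 -0.0112 -0.0059] F [1.1 0.  0.3] w 0.0439
toolx ang 47.38 tilt [-0.0253  0.0019 -0.9997] SHIFT [-11.16  11.28   1.61] YAW 0.865
```

Emit:
drive_tool(fingers=[48,48,48,48,48], xyz=[[-3,3,0],[-6,6,0],[-9,9,0],[-11.2,11.3,0],[-11.2,11.3,0]], yaw=[0.14,0.28,0.42,0.56,0.7])

```text
time: 32.15
ee_pos: [0.5967, -0.263, 0.2133]
ee_rot: [0.998, 0.058, -0.014, -0.002]
force: [0.6, 0.4, 0.6]
grip_width: 0.0424
```

```bash
python3 -c "
from h import *
go(597.6,-258.7,150,-2.2)"
```

```text
t 32.15 pos [ 0.5967 -0.263   0.2133] rot [ 0.9982  0.0585 -0.014  -0.0018] F [0.6 0.4 0.6] w 0.0424
toolx ang 6.71 tilt [-0.0282  0.0019 -0.9996] SHIFT [ 0.32 -0.38  6.33] YAW 0.156
```

Emit:
drive_tool(fingers=[48,48,48,48,48], xyz=[[0.3,-0.4,1],[0.3,-0.4,3],[0.3,-0.4,6],[0.3,-0.4,6],[0.3,-0.4,6]], yaw=[0.14,0.156,0.156,0.156,0.156])

```text
time: 32.65
ee_pos: [0.5961, -0.2579, 0.1512]
ee_rot: [1.0, -0.019, -0.016, -0.002]
force: [0.6, -0.0, -0.2]
grip_width: 0.0424
```

```bash
cat > balls.py <<'E'
from meas import *
from scipy.optimize import least_squares
def balls(x0=.52,x1=.68,y0=-.315,y1=-.135,z0=.06,z1=.10):
  for n in('side','top'):
    c=camera(n);W=cloud(c)
    hsv=cv2.cvtColor(c['img'],cv2.COLOR_RGB2HSV).astype(int);H,S,V=[hsv[...,i] for i in range(3)]
    X,Y,Z=W[...,0],W[...,1],W[...,2]
    g=(X>x0)&(X<x1)&(Y>y0)&(Y<y1)&(Z>z0)&(Z<z1)
    for col,m in(('red',((H<6)|(H>174))&(S>120)),('blue',(H>108)&(H<128)&(S>120))):
        m=(m&g).astype(np.uint8)
        k,lab,stt,cen=cv2.connectedComponentsWithStats(m)
        for i in range(1,k):
            if stt[i,4]<25: continue
            P=W[lab==i]
            r=least_squares(lambda p:np.linalg.norm(P-p,axis=1)-.016,np.median(P,0)-[0,0,.008],loss='soft_l1',f_scale=.002)
            print(n,col,stt[i,4],cen[i].round(),'ctr',np.round(r.x*1000,1))
if __name__=='__main__': balls()
E
python3 -c "
from balls import *
go(597.6,-258.7,79,-2.2)
balls()
c=camera('side');cv2.imwrite('pics/s25.png',cv2.resize(c['img'][220:440,340:540,::-1],None,fx=3.6,fy=2.7,interpolation=cv2.INTER_CUBIC))"
```

```text
t 32.65 pos [ 0.5961 -0.2579  0.1512] rot [ 0.9997 -0.0194 -0.0162 -0.0016] F [ 0.6 -0.  -0.2] w 0.0424
toolx ang -2.22 tilt [-0.0323  0.0038 -0.9995] SHIFT [0.39 0.09 7.21] YAW -0.0
side red 89 [471. 358.] ctr [ 639.5 -260.1   72.6]
side blue 305 [421. 332.] ctr [ 600.3 -193.3   72.3]
side blue 266 [401. 341.] ctr [ 558.  -191.3   72.1]
side blue 339 [446. 363.] ctr [ 598.4 -258.5   72.6]
top blue 115 [425. 219.] ctr [ 599.2 -192.6   71.9]
top blue 33 [452. 221.] ctr [ 595.9 -259.8   72.3]
top blue 148 [427. 236.] ctr [ 557.1 -190.9   71.7]
```

View pics/s25.png

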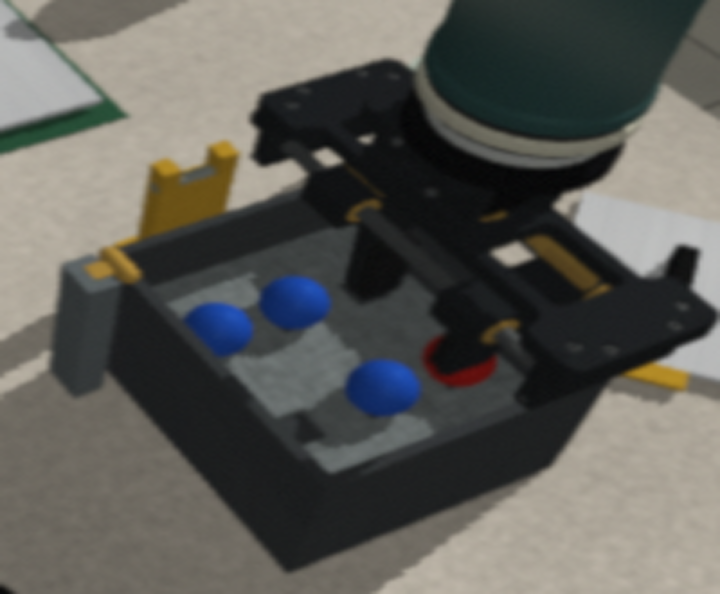

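Pocket layout is as measured; the gripper is above ball (crop 383,388), with parallax from its height. Descend.

Emit:
drive_tool(fingers=[48,48,48,48,48], xyz=[[0.3,0.1,2.5],[0.35,0.1,4.5],[0.35,0.1,5.5],[0.35,0.1,5.5],[0.35,0.1,5.5]], yaw=[0,0,0,0,0])

```text
time: 33.3
ee_pos: [0.601, -0.2603, 0.1008]
ee_rot: [1.0, -0.019, -0.012, 0.0]
force: [0.1, -0.4, 0.5]
grip_width: 0.0423
```

```bash
python3 -c "
from h import *
go(597.8,-258.8,79,-2.2)
c=camera('side');cv2.imwrite('pics/s26.png',cv2.resize(c['img'][250:440,370:530,::-1],None,fx=4,fy=3,interpolation=cv2.INTER_CUBIC))"
```

```text
t 33.3 pos [ 0.601  -0.2603  0.1008] rot [ 9.997e-01 -1.940e-02 -1.250e-02  1.000e-04] F [ 0.1 -0.4  0.5] w 0.0423
toolx ang -2.23 tilt [-2.490e-02  3.000e-04 -9.997e-01] SHIFT [-0.27 -0.14  2.18] YAW -0.0
```

View pics/s26.png

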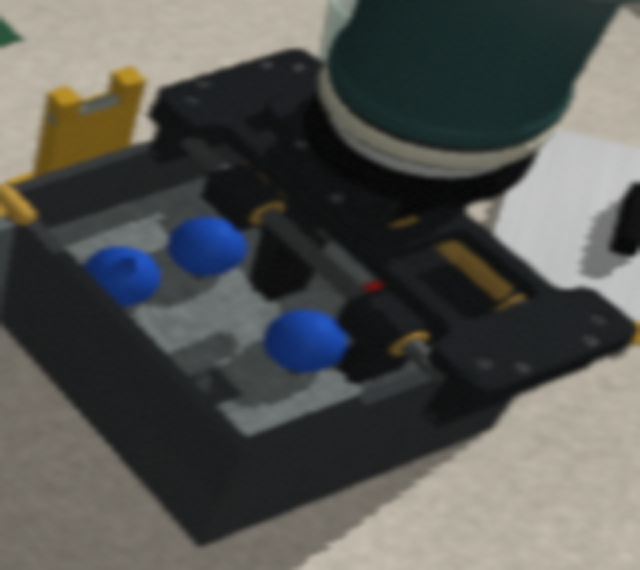

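Fingers are straddling the ball's y. Finish the descent.

Emit:
drive_tool(fingers=[48,48,48,48,48], xyz=[[-0.3,-0.1,1],[-0.3,-0.1,2],[-0.3,-0.1,2.1],[-0.3,-0.1,2.1],[-0.3,-0.1,2.1]], yaw=[0,0,0,0,0])

```text
time: 33.85
ee_pos: [0.5979, -0.2593, 0.0802]
ee_rot: [1.0, -0.019, -0.012, 0.0]
force: [-0.4, 0.2, 0.4]
grip_width: 0.0426
```

Emit:
drive_tool(fingers=[20,20,20,20], xyz=[[0,0,0],[0,0,0],[0,0,0],[0,0,0]], yaw=[0,0,0,0])

```text
time: 34.25
ee_pos: [0.5982, -0.2592, 0.0805]
ee_rot: [1.0, -0.019, -0.012, 0.0]
force: [0.7, 0.6, 0.7]
grip_width: 0.0305
```

Emit:
drive_tool(fingers=[20,20,20,20,20], xyz=[[0,0,-1],[0,0,-4],[0,0,-8],[0,0,-11],[0,0,-11]], yaw=[0,0,0,0,0])

```text
time: 34.75
ee_pos: [0.6042, -0.261, 0.1976]
ee_rot: [1.0, -0.019, -0.007, 0.003]
force: [0.5, -0.3, 0.3]
grip_width: 0.0306
```

```bash
python3 -c "
from balls import *
go(438.5,352.4,190,91.2)
balls(.5,.7,-.32,-.13,.06,.22)"
```

```text
t 34.75 pos [ 0.6042 -0.261   0.1976] rot [ 0.9998 -0.0194 -0.0067  0.0027] F [ 0.5 -0.3  0.3] w 0.0306
toolx ang -2.23 tilt [-0.0134 -0.0051 -0.9999] SHIFT [-18.93 -60.65   0.67] YAW -1.631
side red 329 [467. 353.] ctr [ 639.5 -260.1   72.9]
side blue 335 [463. 318.] ctr [ 604.2 -261.7  189.2]
side blue 305 [421. 331.] ctr [ 600.3 -193.1   72.1]
side blue 263 [401. 341.] ctr [ 558.2 -191.4   72.2]
top blue 150 [427. 218.] ctr [ 599.2 -192.6   71.6]
top blue 148 [427. 236.] ctr [ 557.4 -191.3   71.6]
```

Ball held 8.4 mm below the TCP. Carry it to the blue bin, far seat.

Emit:
drive_tool(fingers=[20,20,20,20,20], xyz=[[-1.2,-4,0],[-2.7,-8.6,0],[-4.2,-13.3,0],[-5.6,-18,0],[-7.1,-22.7,0]], yaw=[-0.14,-0.28,-0.42,-0.56,-0.7])

```text
time: 35.35
ee_pos: [0.5368, -0.0284, 0.1905]
ee_rot: [0.945, 0.327, -0.012, -0.004]
force: [0.7, 0.4, 0.2]
grip_width: 0.0304
```

```bash
python3 -c "
from h import *
go(438.5,352.4,190,91.2)"
```

```text
t 35.35 pos [ 0.5368 -0.0284  0.1905] rot [ 0.9449  0.327  -0.0122 -0.0038] F [0.7 0.4 0.2] w 0.0304
toolx ang 38.18 tilt [-2.550e-02 -8.000e-04 -9.997e-01] SHIFT [ 15.81 -36.01   0.27] YAW -0.925
```

Emit:
drive_tool(fingers=[20,20,20,20,20], xyz=[[2,-4.5,0],[4,-9,0],[6,-13.5,0],[8,-18,0],[10,-22.5,0]], yaw=[-0.14,-0.28,-0.42,-0.56,-0.7])

```text
time: 35.85
ee_pos: [0.4741, 0.2114, 0.1897]
ee_rot: [0.774, 0.633, -0.012, -0.008]
force: [0.5, -0.3, -0.0]
grip_width: 0.0304
```

```bash
python3 -c "
from h import *
go(438.5,352.4,190,91.2)"
```

```text
t 35.85 pos [0.4741 0.2114 0.1897] rot [ 0.7737  0.6334 -0.0119 -0.0082] F [ 0.5 -0.3 -0. ] w 0.0304
toolx ang 78.61 tilt [-0.0289 -0.0023 -0.9996] SHIFT [13.12 -6.27  0.04] YAW -0.22
```

Emit:
drive_tool(fingers=[20,20,20,20,20], xyz=[[4.5,-2.1,0],[9,-4.2,0],[13.1,-6.3,0],[13.1,-6.3,0],[13.1,-6.3,0]], yaw=[-0.11,-0.22,-0.22,-0.22,-0.22])

```text
time: 36.35
ee_pos: [0.4365, 0.3523, 0.1882]
ee_rot: [0.698, 0.715, -0.013, -0.01]
force: [-0.1, 0.3, -0.9]
grip_width: 0.0306
```

```bash
python3 -c "
from balls import *
go(438.5,352.4,90,91.2)
c=camera('side');save(c,'s27');cv2.imwrite('pics/s27.png',cv2.resize(c['img'][70:300,80:340,::-1],None,fx=3,fy=2.6,interpolation=cv2.INTER_CUBIC))
# seats
for n in('side','top'):
    c=camera(n);W=cloud(c)
    hsv=cv2.cvtColor(c['img'],cv2.COLOR_RGB2HSV).astype(int);H,S,V=[hsv[...,i] for i in range(3)]
    X,Y,Z=W[...,0],W[...,1],W[...,2]
    for col,m,(x0,x1,y0,y1) in (('blue',(H>108)&(H<128)&(S>120),(.40,.48,.25,.38)),('red',((H<6)|(H>174))&(S>120),(.55,.625,.27,.40))):
        m=(m&(X>x0)&(X<x1)&(Y>y0)&(Y<y1)&(Z<.02)).astype(np.uint8)
        k,lab,stt,cen=cv2.connectedComponentsWithStats(m)
        for i in range(1,k):
            if stt[i,4]>8: print(n,col,stt[i,4],cen[i].round(),np.round(W[lab==i].mean(0)*1000,1))
"
```

```text
t 36.35 pos [0.4365 0.3523 0.1882] rot [ 0.6985  0.7154 -0.013  -0.0096] F [-0.1  0.3 -0.9] w 0.0306
toolx ang 91.38 tilt [-0.0319 -0.0053 -0.9995] SHIFT [0.05 0.51 9.81] YAW 0.003
side blue 93 [213. 193.] [445.  373.3  15.6]
side blue 29 [214. 201.] [440.2 355.6   6. ]
side blue 12 [220. 209.] [442.9 321.7   6.4]
side blue 190 [231. 226.] [439.9 252.8  11.5]
side red 68 [268. 168.] [596.5 393.9  15.5]
side red 21 [269. 176.] [588.6 375.    6.3]
side red 190 [287. 199.] [586.9 273.9  10.5]
top blue 62 [240. 294.] [438.7 253.7  10.3]
top blue 61 [200. 295.] [436.9 353.4   5.1]
top blue 61 [216. 295.] [438.1 316.3   4.3]
top blue 55 [231. 294.] [437.8 278.5   4.9]
top red 58 [233. 233.] [588.1 273.7   9.8]
top red 9 [185. 229.] [600.4 391.5  18.4]
top red 58 [193. 235.] [586.4 374.1   6. ]
top red 59 [209. 235.] [585.  335.6   6. ]
top red 41 [223. 236.] [583.7 299.9   4.8]
top red 9 [184. 239.] [575.5 392.9  17.6]
```

View pics/s27.png

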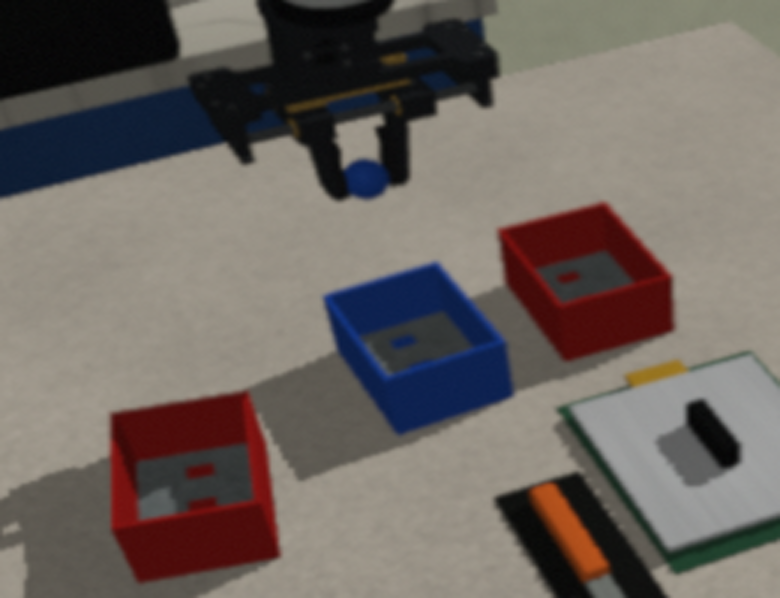

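Ball held over the blue bin (crop 365,180 above the bin at 415,340). Seat markers agree with the geometry. Lower it.

Emit:
drive_tool(fingers=[20,20,20,20,20], xyz=[[0.1,0.3,4],[0.1,0.4,8],[0.1,0.4,10],[0.1,0.4,10],[0.1,0.4,10]], yaw=[0,0,0,0,0])

```text
time: 37.0
ee_pos: [0.4394, 0.3502, 0.0892]
ee_rot: [0.701, 0.713, -0.012, -0.009]
force: [1.3, 1.5, 0.0]
grip_width: 0.0303
```

```bash
python3 -c "
from balls import *
go(438.5,353.2,32,91.2)"
```

```text
t 37.0 pos [0.4394 0.3502 0.0892] rot [ 0.7007  0.7133 -0.0125 -0.0095] F [1.3 1.5 0. ] w 0.0303
toolx ang 91.03 tilt [-0.031  -0.0045 -0.9995] SHIFT [0.32 0.09 5.72] YAW -0.003
```

Emit:
drive_tool(fingers=[20,20,20,20,20], xyz=[[0.3,0.1,1.5],[0.3,0.1,3],[0.3,0.1,4.5],[0.3,0.1,4.8],[0.3,0.1,4.8]], yaw=[0,0,0,0,0])

```text
time: 37.5
ee_pos: [0.4379, 0.3524, 0.0398]
ee_rot: [0.701, 0.713, -0.014, -0.01]
force: [-0.0, 0.5, 0.1]
grip_width: 0.0304
```

```bash
python3 -c "
from balls import *
go(438.5,353.2,32,91.2)
c=camera('side');cv2.imwrite('pics/s28.png',cv2.resize(c['img'][120:270,140:300,::-1],None,fx=4.5,fy=4,interpolation=cv2.INTER_CUBIC))"
```

```text
t 37.5 pos [0.4379 0.3524 0.0398] rot [ 0.7006  0.7134 -0.0138 -0.0097] F [-0.   0.5  0.1] w 0.0304
toolx ang 91.04 tilt [-0.0332 -0.0061 -0.9994] SHIFT [0.08 0.09 0.77] YAW -0.003
```

View pics/s28.png

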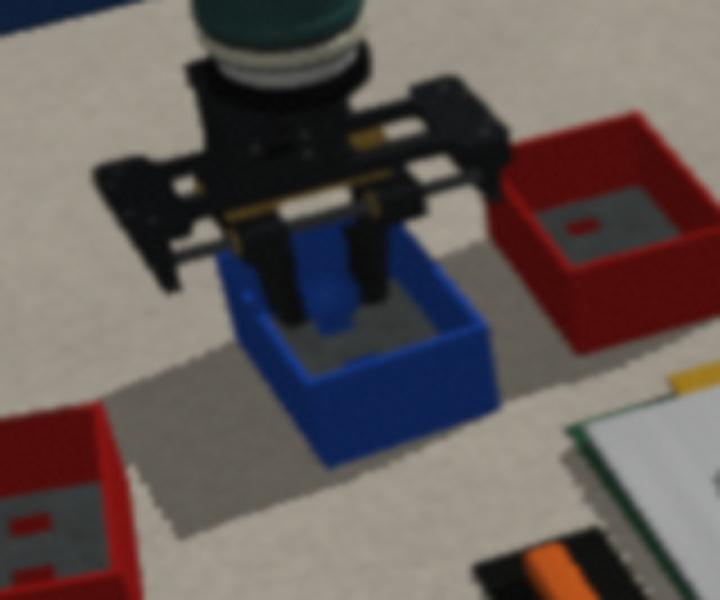

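Emit:
drive_tool(fingers=[20,20,20,20], xyz=[[0.1,0.1,0.4],[0.1,0.1,0.75],[0.1,0.1,0.85],[0.1,0.1,0.85]], yaw=[0,0,0,0])

```text
time: 37.95
ee_pos: [0.4392, 0.3539, 0.0321]
ee_rot: [0.701, 0.713, -0.013, -0.01]
force: [-0.4, 0.5, -0.1]
grip_width: 0.0305
```

Emit:
drive_tool(fingers=[20,20,20], xyz=[[0,0,0.1],[0,0,0.12],[0,0,0.12]], yaw=[0,0,0])

```text
time: 38.25
ee_pos: [0.4393, 0.3541, 0.0315]
ee_rot: [0.701, 0.713, -0.013, -0.01]
force: [-1.0, -0.8, 4.3]
grip_width: 0.0304
```

Emit:
drive_tool(fingers=[38,42,46,46,46], xyz=[[0,0,0],[0,0,0],[0,0,0],[0,0,-2],[0,0,-6]], yaw=[0,0,0,0,0])

```text
time: 38.75
ee_pos: [0.4384, 0.3523, 0.0882]
ee_rot: [0.701, 0.713, -0.017, -0.01]
force: [0.4, -0.1, -0.4]
grip_width: 0.0405
```

Emit:
drive_tool(fingers=[46,46,46,46], xyz=[[0,0,-4],[0,0,-8],[0,0,-11],[0,0,-11]], yaw=[0,0,0,0])

```text
time: 39.15
ee_pos: [0.4456, 0.3554, 0.2037]
ee_rot: [0.701, 0.713, -0.012, -0.009]
force: [0.2, -0.8, 0.9]
grip_width: 0.0409
```

```bash
python3 -c "
from balls import *
go(557.6,-191.2,190,-2.2)
c=camera('side');cv2.imwrite('pics/s29.png',cv2.resize(c['img'][120:270,140:300,::-1],None,fx=4.5,fy=4,interpolation=cv2.INTER_CUBIC))
c=camera('top');cv2.imwrite('pics/t29.png',c['img'][...,::-1])"
```

```text
t 39.15 pos [0.4456 0.3554 0.2037] rot [ 0.7006  0.7134 -0.012  -0.0094] F [ 0.2 -0.8  0.9] w 0.0409
toolx ang 91.04 tilt [-0.0302 -0.0038 -0.9995] SHIFT [-54.85  10.25   1.24] YAW 1.627
```

View pics/s29.png

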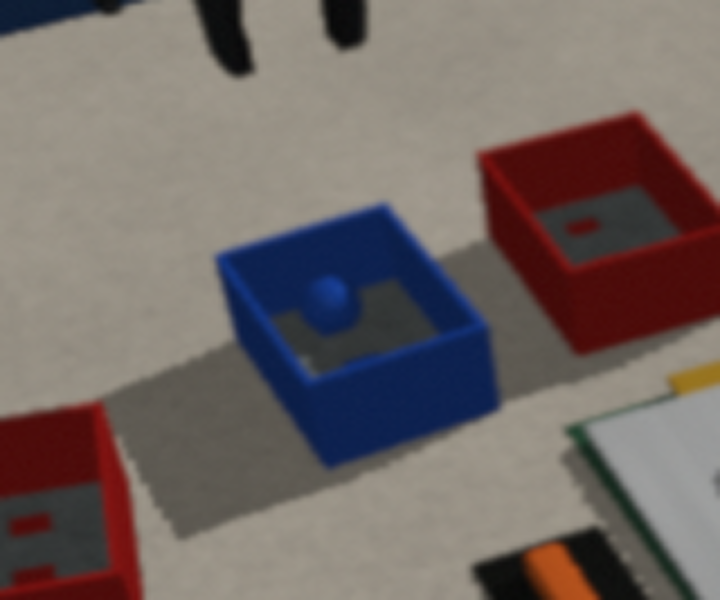

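Ball 1 is seated on the far seat (crop 330,305). Back for the blue ball at (557.6,-191.2).

Emit:
drive_tool(fingers=[48,48,48,48,48], xyz=[[-4,0.7,0],[-8.5,1.6,0],[-13.2,2.5,0],[-17.9,3.3,0],[-22.6,4.2,0]], yaw=[0.14,0.28,0.42,0.56,0.7])

```text
time: 39.75
ee_pos: [0.4874, 0.1263, 0.1962]
ee_rot: [0.904, 0.428, -0.021, -0.004]
force: [0.1, -0.1, -0.1]
grip_width: 0.0424
```

```bash
python3 -c "
from h import *
go(557.6,-191.2,190,-2.2)"
```

```text
t 39.75 pos [0.4874 0.1263 0.1962] rot [ 0.9038  0.4275 -0.0209 -0.0044] F [ 0.1 -0.1 -0.1] w 0.0424
toolx ang 50.66 tilt [-0.0415 -0.0099 -0.9991] SHIFT [-20.07  25.58   0.64] YAW 0.923
```

Emit:
drive_tool(fingers=[48,48,48,48,48], xyz=[[-2.8,3.6,0],[-5.6,7.2,0],[-8.4,10.8,0],[-11.2,14.4,0],[-14,18,0]], yaw=[0.14,0.28,0.42,0.56,0.7])

```text
time: 40.25
ee_pos: [0.5362, -0.0976, 0.1935]
ee_rot: [0.996, 0.089, -0.023, 0.002]
force: [1.4, -0.3, -0.0]
grip_width: 0.042
```

```bash
python3 -c "
from h import *
go(557.6,-191.2,190,-2.2)"
```

```text
t 40.25 pos [ 0.5362 -0.0976  0.1935] rot [ 0.9958  0.0888 -0.0232  0.0024] F [ 1.4 -0.3 -0. ] w 0.042
toolx ang 10.19 tilt [-0.0457 -0.0088 -0.9989] SHIFT [0.46 9.59 0.34] YAW 0.216
```

Emit:
drive_tool(fingers=[48,48,48], xyz=[[0.5,5,-4],[0.5,9.5,-8],[0.5,9.5,-8]], yaw=[0.14,0.21,0.21])

```text
time: 40.55
ee_pos: [0.562, -0.1928, 0.2733]
ee_rot: [1.0, -0.018, -0.023, 0.005]
force: [0.6, 1.0, 0.4]
grip_width: 0.0424
```

Emit:
drive_tool(fingers=[48,48,48,48], xyz=[[0,0,0],[0,0,0],[0,0,0],[0,0,0]], yaw=[0,0,0,0])

```text
time: 40.95
ee_pos: [0.5608, -0.1911, 0.271]
ee_rot: [1.0, -0.017, -0.025, 0.004]
force: [0.1, -0.2, 0.2]
grip_width: 0.0424
```

```bash
python3 -c "
from h import *
go(557.6,-191.2,100,-2.2)"
```

```text
t 40.95 pos [ 0.5608 -0.1911  0.271 ] rot [ 0.9995 -0.0173 -0.0248  0.0043] F [ 0.1 -0.2  0.2] w 0.0424
toolx ang -2.0 tilt [-0.0498 -0.0078 -0.9987] SHIFT [ 0.53 -0.15 17.09] YAW 0.004
```

Emit:
drive_tool(fingers=[48,48,48,48], xyz=[[0.2,-0.1,4],[0.3,-0.1,8],[0.3,-0.1,8],[0.3,-0.1,8]], yaw=[0,0,0,0])

```text
time: 41.35
ee_pos: [0.5589, -0.1897, 0.19]
ee_rot: [1.0, -0.017, -0.026, 0.004]
force: [0.3, -0.1, 0.5]
grip_width: 0.0422
```

Emit:
drive_tool(fingers=[48,48,48,48], xyz=[[0.1,0,4],[0.2,0,6],[0.2,0,6],[0.2,0,6]], yaw=[0,0,0,0])

```text
time: 41.75
ee_pos: [0.5592, -0.1905, 0.1323]
ee_rot: [1.0, -0.017, -0.025, 0.004]
force: [-0.0, -0.6, -0.1]
grip_width: 0.042
```

```bash
python3 -c "
from balls import *
go(557.6,-191.2,80,-2.2)
balls()"
```

```text
t 41.75 pos [ 0.5592 -0.1905  0.1323] rot [ 0.9995 -0.0166 -0.0249  0.0043] F [-0.  -0.6 -0.1] w 0.042
toolx ang -1.92 tilt [-0.0499 -0.0078 -0.9987] SHIFT [0.1  0.02 5.23] YAW 0.005
side red 330 [467. 353.] ctr [ 639.6 -260.1   72.8]
side blue 253 [400. 341.] ctr [ 558.2 -191.4   72.3]
side blue 27 [423. 339.] ctr [ 599.7 -193.    72.3]
```

Emit:
drive_tool(fingers=[48,48,48,48,48], xyz=[[0.1,0,2],[0.1,0,4],[0.1,0,5.1],[0.1,0,5.1],[0.1,0,5.1]], yaw=[0,0,0,0,0])

```text
time: 42.35
ee_pos: [0.559, -0.1916, 0.083]
ee_rot: [1.0, -0.017, -0.023, 0.005]
force: [0.9, -0.3, 0.6]
grip_width: 0.0425
```

Emit:
drive_tool(fingers=[48,48,20,20,20], xyz=[[0,0,0],[0,0,0],[0,0,0],[0,0,0],[0,0,0]], yaw=[0,0,0,0,0])

```text
time: 42.85
ee_pos: [0.5594, -0.1915, 0.0835]
ee_rot: [1.0, -0.017, -0.023, 0.005]
force: [0.8, 1.6, 3.1]
grip_width: 0.0303
```

```bash
python3 -c "
from balls import *
go(557.6,-191.2,80,-2.2)"
```

```text
t 42.85 pos [ 0.5594 -0.1915  0.0835] rot [ 0.9996 -0.0167 -0.023   0.0048] F [0.8 1.6 3.1] w 0.0303
toolx ang -1.93 tilt [-0.0461 -0.0089 -0.9989] SHIFT [-0.17 -0.03  0.36] YAW 0.005
```

Emit:
drive_tool(fingers=[48,48,48,48], xyz=[[0,0,0],[-0.15,0,0.35],[-0.15,0,0.35],[-0.15,0,0.35]], yaw=[0,0,0,0])

```text
time: 43.25
ee_pos: [0.5572, -0.1914, 0.0796]
ee_rot: [1.0, -0.017, -0.024, 0.005]
force: [-0.4, 0.2, -0.6]
grip_width: 0.0422
```

Emit:
drive_tool(fingers=[20,20,20,20], xyz=[[0,0,0],[0,0,0],[0,0,0],[0,0,0]], yaw=[0,0,0,0])

```text
time: 43.65
ee_pos: [0.5572, -0.1913, 0.0795]
ee_rot: [1.0, -0.017, -0.024, 0.005]
force: [-0.5, 0.3, -0.1]
grip_width: 0.0304
```

Emit:
drive_tool(fingers=[20,20,20,20,20], xyz=[[0,0,-1],[0,0,-4],[0,0,-8],[0,0,-11],[0,0,-11]], yaw=[0,0,0,0,0])

```text
time: 44.15
ee_pos: [0.5662, -0.1917, 0.1962]
ee_rot: [1.0, -0.017, -0.018, 0.007]
force: [0.7, -0.4, -0.9]
grip_width: 0.0304
```

```bash
python3 -c "
from balls import *
go(439,315.5,190,91.2)
balls(.5,.7,-.32,-.13,.06,.22)"
```

```text
t 44.15 pos [ 0.5662 -0.1917  0.1962] rot [ 0.9997 -0.0168 -0.0182  0.0066] F [ 0.7 -0.4 -0.9] w 0.0304
toolx ang -1.93 tilt [-0.0367 -0.0125 -0.9992] SHIFT [-14.39 -50.28   0.45] YAW -1.626
side red 326 [467. 353.] ctr [ 639.6 -260.1   72.9]
side blue 216 [410. 296.] ctr [ 567.6 -192.4  189.6]
side blue 305 [421. 332.] ctr [ 600.3 -193.3   72.3]
```

Emit:
drive_tool(fingers=[20,20,20,20,20], xyz=[[-1.2,-4,0],[-2.5,-8.6,0],[-3.9,-13.3,0],[-5.2,-18,0],[-6.6,-22.7,0]], yaw=[-0.14,-0.28,-0.42,-0.56,-0.7])

```text
time: 44.75
ee_pos: [0.5025, 0.0399, 0.1891]
ee_rot: [0.944, 0.329, -0.024, -0.004]
force: [0.7, -0.4, 0.9]
grip_width: 0.0305
```

```bash
python3 -c "
from h import *
go(439,315.5,190,91.2)"
```

```text
t 44.75 pos [0.5025 0.0399 0.1891] rot [ 0.9439  0.3294 -0.0245 -0.0035] F [ 0.7 -0.4  0.9] w 0.0305
toolx ang 38.5 tilt [-0.0485 -0.0095 -0.9988] SHIFT [ 12.18 -25.53  -0.05] YAW -0.92
```

Emit:
drive_tool(fingers=[20,20,20,20,20], xyz=[[2,-4.2,0],[4,-8.4,0],[6,-12.6,0],[8,-16.8,0],[10,-21,0]], yaw=[-0.14,-0.28,-0.42,-0.56,-0.7])

```text
time: 45.25
ee_pos: [0.448, 0.2675, 0.1873]
ee_rot: [0.772, 0.635, -0.024, -0.012]
force: [0.1, 0.1, -0.6]
grip_width: 0.0302
```

```bash
python3 -c "
from h import *
go(439,315.5,150,91.2)"
```

```text
t 45.25 pos [0.448  0.2675 0.1873] rot [ 0.7718  0.6353 -0.0235 -0.012 ] F [ 0.1  0.1 -0.6] w 0.0302
toolx ang 78.95 tilt [-0.0516 -0.0113 -0.9986] SHIFT [ 4.61 -1.62  3.72] YAW -0.214
```

Emit:
drive_tool(fingers=[20,20,20,20,20], xyz=[[2.5,-0.8,0],[4.6,-1.6,0],[4.6,-1.6,2],[4.6,-1.6,4],[4.6,-1.6,4]], yaw=[-0.14,-0.21,-0.21,-0.21,-0.21])

```text
time: 45.75
ee_pos: [0.4354, 0.3134, 0.1421]
ee_rot: [0.701, 0.713, -0.027, -0.015]
force: [-0.2, -0.0, -0.9]
grip_width: 0.0304
```

Emit:
drive_tool(fingers=[20,20,20,20,20], xyz=[[0,0,2],[0,0,4],[0,0,5],[0,0,5],[0,0,5]], yaw=[0,0,0,0,0])

```text
time: 46.25
ee_pos: [0.4327, 0.3126, 0.0927]
ee_rot: [0.701, 0.713, -0.027, -0.015]
force: [0.6, -0.6, -0.3]
grip_width: 0.0304
```

```bash
python3 -c "
from h import *
go(439,315.5,40,91.2)"
```

```text
t 46.25 pos [0.4327 0.3126 0.0927] rot [ 0.7008  0.7127 -0.0269 -0.0155] F [ 0.6 -0.6 -0.3] w 0.0304
toolx ang 91.0 tilt [-0.0597 -0.0166 -0.9981] SHIFT [0.36 0.95 5.22] YAW -0.004
```

Emit:
drive_tool(fingers=[20,20,20,20,20], xyz=[[0.3,0.5,0],[0.3,0.8,2],[0.3,0.9,4],[0.3,0.9,5],[0.3,0.9,5]], yaw=[0,0,0,0,0])

```text
time: 46.75
ee_pos: [0.4381, 0.3145, 0.0414]
ee_rot: [0.701, 0.713, -0.028, -0.016]
force: [-0.2, 0.5, -0.1]
grip_width: 0.0302
```

```bash
python3 -c "
from h import *
go(439.5,315.5,31.5,91.2)
c=camera('side');cv2.imwrite('pics/s30.png',cv2.resize(c['img'][120:270,140:300,::-1],None,fx=4.5,fy=4,interpolation=cv2.INTER_CUBIC))
go(439.5,315.5,31.5,91.2)"
```

```text
t 46.75 pos [0.4381 0.3145 0.0414] rot [ 0.7008  0.7127 -0.0279 -0.0157] F [-0.2  0.5 -0.1] w 0.0302
toolx ang 91.0 tilt [-0.0615 -0.0178 -0.9979] SHIFT [0.11 0.2  0.98] YAW -0.004
t 46.8 pos [0.4387 0.3149 0.0423] rot [ 0.7008  0.7127 -0.0272 -0.0155] F [-0.2  0.6 -0.8] w 0.0303
toolx ang 91.0 tilt [-0.0602 -0.0169 -0.998 ] SHIFT [0.07 0.14 1.07] YAW -0.004
```

View pics/s30.png

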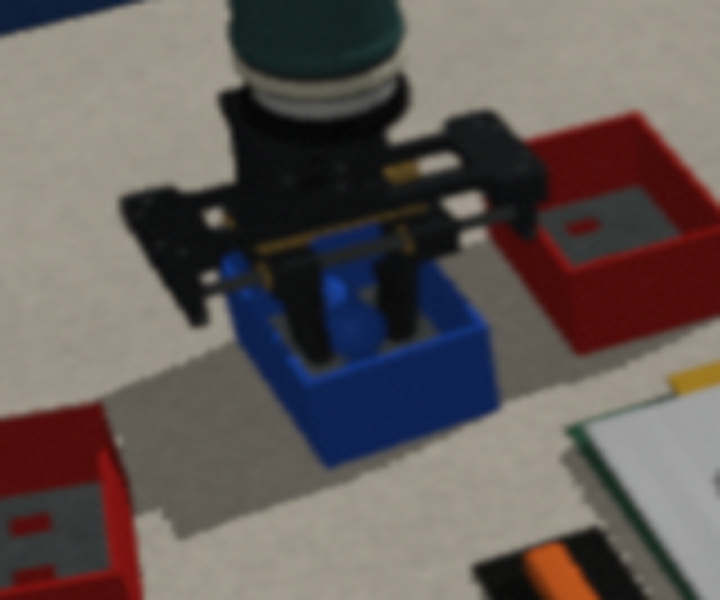

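Ball is at the middle seat. Lower in small steps until it takes the weight.

Emit:
drive_tool(fingers=[20,20,20,20], xyz=[[0.1,0.15,0.5],[0.1,0.15,0.9],[0.1,0.15,1],[0.1,0.15,1]], yaw=[0,0,0,0])

```text
time: 47.2
ee_pos: [0.4396, 0.3158, 0.0322]
ee_rot: [0.701, 0.713, -0.027, -0.016]
force: [0.5, 0.7, -0.7]
grip_width: 0.0303
```

Emit:
drive_tool(fingers=[20,20,20], xyz=[[0,0,0.1],[0,0,0.15],[0,0,0.15]], yaw=[0,0,0])

```text
time: 47.5
ee_pos: [0.4397, 0.3159, 0.031]
ee_rot: [0.701, 0.713, -0.027, -0.015]
force: [0.4, -0.5, 1.4]
grip_width: 0.0304
```

Emit:
drive_tool(fingers=[20,20,38,42,46], xyz=[[0,0,0.07],[0,0,0.07],[0,0,0.07],[0,0,0.07],[0,0,0.07]], yaw=[0,0,0,0,0])

```text
time: 48.0
ee_pos: [0.4395, 0.3158, 0.03]
ee_rot: [0.701, 0.713, -0.027, -0.016]
force: [-0.4, 0.4, -0.5]
grip_width: 0.0403
```

Emit:
drive_tool(fingers=[46,46,46,46,46], xyz=[[0,0,-3],[0,0,-7],[0,0,-11],[0,0,-14],[0,0,-14]], yaw=[0,0,0,0,0])

```text
time: 48.5
ee_pos: [0.4512, 0.3202, 0.1752]
ee_rot: [0.701, 0.713, -0.022, -0.014]
force: [0.4, 0.6, 0.8]
grip_width: 0.0405
```

Emit:
drive_tool(fingers=[46,46,46], xyz=[[0,0,0],[0,0,0],[0,0,0]], yaw=[0,0,0])

```text
time: 48.8
ee_pos: [0.4503, 0.3196, 0.1735]
ee_rot: [0.701, 0.713, -0.023, -0.015]
force: [-0.1, 0.3, -0.1]
grip_width: 0.0407
```

```bash
python3 -c "
from h import *
go(599.8,-193,190,-2.2)
c=camera('side');cv2.imwrite('pics/s31.png',cv2.resize(c['img'][120:270,140:300,::-1],None,fx=4.5,fy=4,interpolation=cv2.INTER_CUBIC))"
```

```text
t 48.8 pos [0.4503 0.3196 0.1735] rot [ 0.7008  0.7128 -0.0235 -0.0147] F [-0.1  0.3 -0.1] w 0.0407
toolx ang 90.99 tilt [-0.0539 -0.0129 -0.9985] SHIFT [-51.53  13.99  -1.79] YAW 1.626
```

View pics/s31.png

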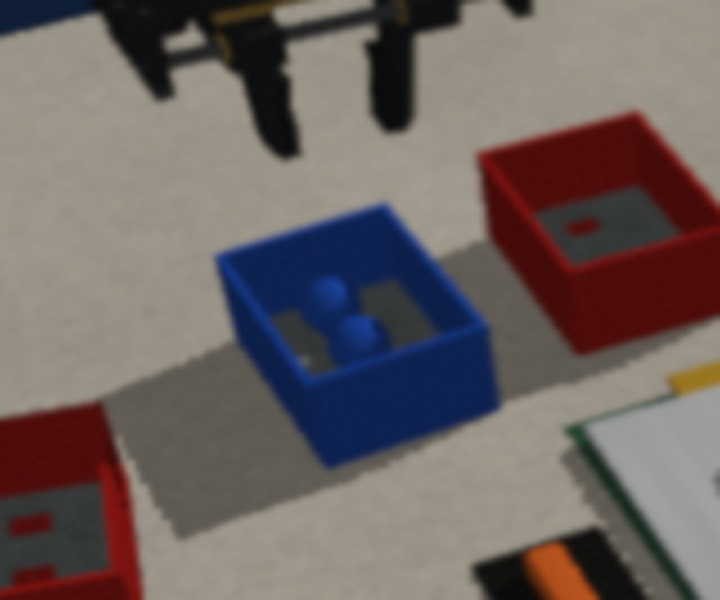

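Two blue balls are seated. Transit back, settling at the end of each call this time.

Emit:
drive_tool(fingers=[48,48,48,48,48], xyz=[[-4.5,1.2,-1],[-9,2.4,-2],[-13.5,3.7,-2],[-13.5,3.7,-2],[-13.5,3.7,-2]], yaw=[0.14,0.28,0.42,0.53,0.53])

```text
time: 49.35
ee_pos: [0.4903, 0.184, 0.1919]
ee_rot: [0.864, 0.503, -0.028, -0.008]
force: [0.2, -1.0, -0.9]
grip_width: 0.0422
```

```bash
python3 -c "
from h import *
go(599.8,-193,190,-2.2)"
```

```text
t 49.35 pos [0.4903 0.184  0.1919] rot [ 0.8638  0.503  -0.0276 -0.0084] F [ 0.2 -1.  -0.9] w 0.0422
toolx ang 60.47 tilt [-0.0561 -0.0133 -0.9983] SHIFT [-27.38  28.14   0.08] YAW 1.094
```

Emit:
drive_tool(fingers=[48,48,48,48,48], xyz=[[-3.2,3.3,0],[-6.4,6.6,0],[-9.8,10,0],[-12.5,12.8,0],[-12.5,12.8,0]], yaw=[0.14,0.28,0.42,0.56,0.56])

```text
time: 49.85
ee_pos: [0.5406, 0.0092, 0.1906]
ee_rot: [0.969, 0.243, -0.029, 0.0]
force: [0.3, 1.2, -0.1]
grip_width: 0.0424
```

```bash
python3 -c "
from h import *
go(599.8,-193,190,-2.2)"
```

```text
t 49.85 pos [0.5406 0.0092 0.1906] rot [ 9.695e-01  2.435e-01 -2.930e-02  1.000e-04] F [ 0.3  1.2 -0.1] w 0.0424
toolx ang 28.22 tilt [-0.0568 -0.0144 -0.9983] SHIFT [-4.340e+00  2.062e+01  2.000e-02] YAW 0.531
```

Emit:
drive_tool(fingers=[48,48,48,48,48], xyz=[[-1,4.8,0],[-2,9.6,0],[-3,14.4,0],[-4.3,20.6,0],[-4.3,20.6,0]], yaw=[0.14,0.28,0.42,0.53,0.53])

```text
time: 50.35
ee_pos: [0.6011, -0.1952, 0.1893]
ee_rot: [0.999, -0.019, -0.028, 0.008]
force: [0.9, 0.3, -0.3]
grip_width: 0.0425
```

Emit:
drive_tool(fingers=[48,48,48], xyz=[[0,0,0],[0,0,0],[0,0,0]], yaw=[0,0,0])

```text
time: 50.65
ee_pos: [0.6007, -0.1929, 0.1887]
ee_rot: [0.999, -0.017, -0.029, 0.008]
force: [-0.9, -0.0, -0.5]
grip_width: 0.0425
```

```bash
python3 -c "
from h import *
go(599.8,-193,130,-2.2)"
```

```text
t 50.65 pos [ 0.6007 -0.1929  0.1887] rot [ 0.9994 -0.0172 -0.029   0.0075] F [-0.9 -0.  -0.5] w 0.0425
toolx ang -2.0 tilt [-0.0583 -0.014  -0.9982] SHIFT [ 0.25 -0.08  5.87] YAW 0.003
```

Emit:
drive_tool(fingers=[48,48,48,48,48], xyz=[[0.1,-0.1,3],[0.2,-0.1,5.8],[0.25,-0.1,5.8],[0.25,-0.1,5.8],[0.25,-0.1,5.8]], yaw=[0,0,0,0,0])

```text
time: 51.15
ee_pos: [0.6009, -0.1923, 0.1326]
ee_rot: [0.999, -0.017, -0.028, 0.008]
force: [-0.1, 0.3, -0.8]
grip_width: 0.0422
```

```bash
python3 -c "
from balls import *
go(599.8,-193,80,-2.2)
balls()"
```

```text
t 51.15 pos [ 0.6009 -0.1923  0.1326] rot [ 0.9994 -0.0166 -0.0278  0.0079] F [-0.1  0.3 -0.8] w 0.0422
toolx ang -1.93 tilt [-0.0557 -0.0149 -0.9983] SHIFT [ 0.18 -0.02  5.26] YAW 0.005
side red 329 [467. 353.] ctr [ 639.5 -260.    72.9]
side blue 305 [421. 332.] ctr [ 600.3 -193.1   72.2]
```

Emit:
drive_tool(fingers=[48,48,48,48,48], xyz=[[0.1,0,2],[0.2,0,4],[0.2,0,5.2],[0.2,0,5.2],[0.2,0,5.2]], yaw=[0,0,0,0,0])

```text
time: 51.75
ee_pos: [0.6006, -0.1939, 0.0813]
ee_rot: [0.999, -0.017, -0.027, 0.008]
force: [-0.5, -0.4, -0.5]
grip_width: 0.0422
```

Emit:
drive_tool(fingers=[48], xyz=[[0,0,0]], yaw=[0])

```text
time: 51.85
ee_pos: [0.6014, -0.1942, 0.0826]
ee_rot: [0.999, -0.017, -0.026, 0.008]
force: [-0.5, 0.2, 0.2]
grip_width: 0.0422
```

```bash
python3 -c "
from balls import *
go(599.8,-193,79.5,-2.2)"
```

```text
t 51.85 pos [ 0.6014 -0.1942  0.0826] rot [ 0.9995 -0.017  -0.0263  0.0084] F [-0.5  0.2  0.2] w 0.0422
toolx ang -1.98 tilt [-0.0529 -0.0159 -0.9985] SHIFT [-0.15 -0.12  0.32] YAW 0.004
```

Emit:
drive_tool(fingers=[48,48,48,20,20], xyz=[[-0.15,-0.1,0.3],[-0.15,-0.1,0.3],[-0.15,-0.1,0.3],[-0.15,-0.1,0.3],[-0.15,-0.1,0.3]], yaw=[0,0,0,0,0])

```text
time: 52.35
ee_pos: [0.5998, -0.193, 0.0798]
ee_rot: [0.999, -0.017, -0.026, 0.008]
force: [0.9, 0.8, 0.6]
grip_width: 0.0305
```

Emit:
drive_tool(fingers=[20,20,20], xyz=[[0,0,0],[0,0,0],[0,0,0]], yaw=[0,0,0])

```text
time: 52.65
ee_pos: [0.5999, -0.193, 0.0798]
ee_rot: [0.999, -0.017, -0.026, 0.008]
force: [-1.3, 0.5, 0.4]
grip_width: 0.0307
```

Emit:
drive_tool(fingers=[20,20,20,20,20], xyz=[[0,0,-1],[0,0,-4],[0,0,-8],[0,0,-11],[0,0,-11]], yaw=[0,0,0,0,0])

```text
time: 53.15
ee_pos: [0.6094, -0.1925, 0.1965]
ee_rot: [1.0, -0.017, -0.021, 0.01]
force: [0.2, -0.6, -0.7]
grip_width: 0.0304
```

Emit:
drive_tool(fingers=[20,20,20], xyz=[[0,0,0],[0,0,0],[0,0,0]], yaw=[0,0,0])

```text
time: 53.45
ee_pos: [0.6085, -0.1923, 0.195]
ee_rot: [1.0, -0.017, -0.022, 0.01]
force: [-0.5, 0.3, -0.5]
grip_width: 0.03
```

```bash
python3 -c "
from balls import *
go(439,278,190,91.2)
balls(.5,.7,-.32,-.13,.06,.22)"
```

```text
t 53.45 pos [ 0.6085 -0.1923  0.195 ] rot [ 0.9996 -0.0171 -0.0221  0.0097] F [-0.5  0.3 -0.5] w 0.03
toolx ang -1.98 tilt [-0.0445 -0.0185 -0.9988] SHIFT [-18.52 -46.43   0.38] YAW -1.626
side red 329 [467. 353.] ctr [ 639.4 -259.9   72.8]
side blue 276 [434. 285.] ctr [ 609.  -192.7  187.5]
```

Held. Transit to the blue bin's near seat.

Emit:
drive_tool(fingers=[20,20,20,20,20], xyz=[[-1.7,-4.3,0],[-3.4,-8.6,0],[-5.2,-13,0],[-6.7,-17,0],[-6.7,-17,0]], yaw=[-0.14,-0.28,-0.42,-0.56,-0.56])

```text
time: 54.05
ee_pos: [0.5447, -0.016, 0.193]
ee_rot: [0.964, 0.263, -0.026, 0.002]
force: [0.3, -0.8, -0.3]
grip_width: 0.0301
```

```bash
python3 -c "
from h import *
go(439,278,190,91.2)"
```

```text
t 54.05 pos [ 0.5447 -0.016   0.193 ] rot [ 0.9645  0.263  -0.0255  0.0017] F [ 0.3 -0.8 -0.3] w 0.0301
toolx ang 30.52 tilt [-0.0483 -0.0167 -0.9987] SHIFT [  5.83 -30.69   0.32] YAW -1.059
```

Emit:
drive_tool(fingers=[20,20,20,20,20], xyz=[[0.9,-4.6,0],[1.8,-9.2,0],[2.7,-13.8,0],[3.4,-18,0],[3.4,-18,0]], yaw=[-0.14,-0.28,-0.42,-0.56,-0.56])

```text
time: 54.55
ee_pos: [0.4809, 0.1595, 0.1925]
ee_rot: [0.853, 0.522, -0.026, -0.006]
force: [0.4, -0.8, -0.8]
grip_width: 0.0304
```

```bash
python3 -c "
from h import *
go(439,278,190,91.2)"
```

```text
t 54.55 pos [0.4809 0.1595 0.1925] rot [ 0.8528  0.5217 -0.0255 -0.0063] F [ 0.4 -0.8 -0.8] w 0.0304
toolx ang 62.95 tilt [-0.05   -0.016  -0.9986] SHIFT [ 8.65 -9.12  0.27] YAW -0.493
```

Emit:
drive_tool(fingers=[20,20,20,20,20], xyz=[[2.5,-2.5,0],[5,-5,0],[7,-7.5,0],[8.6,-9.1,0],[8.6,-9.1,0]], yaw=[-0.14,-0.28,-0.42,-0.49,-0.49])

```text
time: 55.05
ee_pos: [0.4391, 0.2784, 0.1922]
ee_rot: [0.7, 0.713, -0.023, -0.012]
force: [0.2, -0.2, 0.1]
grip_width: 0.0304
```

Emit:
drive_tool(fingers=[20,20,20,20,20], xyz=[[0,0,0],[0,0,4],[0,0,8],[0,0,8],[0,0,8]], yaw=[0,0,0,0,0])

```text
time: 55.55
ee_pos: [0.4351, 0.2756, 0.1119]
ee_rot: [0.701, 0.712, -0.025, -0.012]
force: [0.7, -0.4, 0.1]
grip_width: 0.0304
```

Emit:
drive_tool(fingers=[20], xyz=[[0,0,0]], yaw=[0])

```text
time: 55.65
ee_pos: [0.437, 0.2758, 0.1139]
ee_rot: [0.702, 0.712, -0.023, -0.012]
force: [0.3, 0.0, -0.2]
grip_width: 0.0305
```

```bash
python3 -c "
from h import *
go(439.5,277.8,50,91.2)"
```

```text
t 55.65 pos [0.437  0.2758 0.1139] rot [ 0.702   0.7117 -0.0232 -0.0119] F [ 0.3  0.  -0.2] w 0.0305
toolx ang 90.81 tilt [-0.0496 -0.0163 -0.9986] SHIFT [0.3  0.57 6.37] YAW -0.007
```

Emit:
drive_tool(fingers=[20,20,20,20,20], xyz=[[0.3,0.4,2],[0.3,0.5,4.5],[0.3,0.6,7],[0.3,0.6,7.2],[0.3,0.6,7.2]], yaw=[0,0,0,0,0])

```text
time: 56.15
ee_pos: [0.4404, 0.278, 0.043]
ee_rot: [0.702, 0.712, -0.023, -0.012]
force: [0.6, 0.6, -0.9]
grip_width: 0.0302
```

Emit:
drive_tool(fingers=[20], xyz=[[0,0,0]], yaw=[0])

```text
time: 56.25
ee_pos: [0.4419, 0.2786, 0.045]
ee_rot: [0.702, 0.712, -0.021, -0.011]
force: [-0.1, -0.7, -0.4]
grip_width: 0.0306
```

```bash
python3 -c "
from h import *
c=camera('side');cv2.imwrite('pics/s32.png',cv2.resize(c['img'][120:270,140:300,::-1],None,fx=4.5,fy=4,interpolation=cv2.INTER_CUBIC))
go(439.5,277.8,31.5,91.2)"
```

```text
t 56.3 pos [0.4423 0.2789 0.0453] rot [ 0.7023  0.7115 -0.0206 -0.0111] F [-0.2 -0.2  0.1] w 0.0306
toolx ang 90.76 tilt [-0.0447 -0.0136 -0.9989] SHIFT [-0.09 -0.22  1.4 ] YAW -0.008
```

View pics/s32.png

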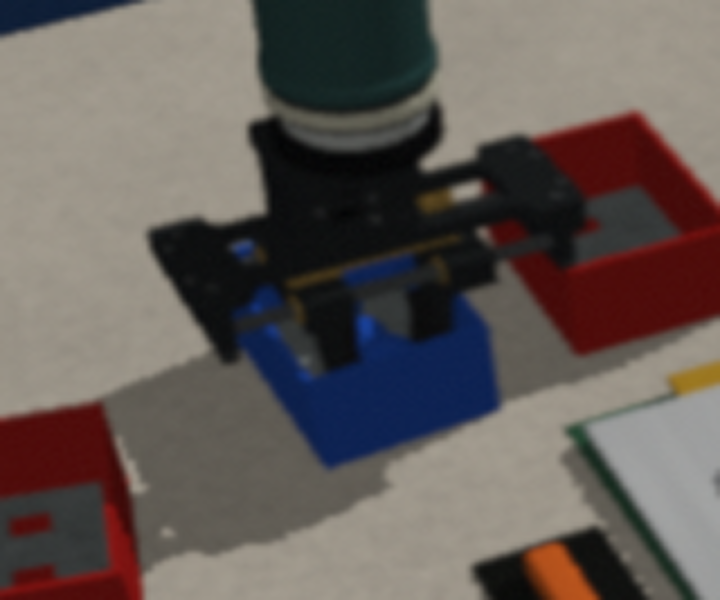

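Inside the bin over the near seat. Lower the rest.

Emit:
drive_tool(fingers=[20,20,20,20,20], xyz=[[-0.1,-0.2,0.5],[-0.1,-0.2,1],[-0.1,-0.2,1.3],[-0.1,-0.2,1.3],[-0.1,-0.2,1.3]], yaw=[0,0,0,0,0])

```text
time: 56.8
ee_pos: [0.4395, 0.2776, 0.0321]
ee_rot: [0.702, 0.712, -0.021, -0.011]
force: [-0.3, 0.1, -0.4]
grip_width: 0.0304
```

Emit:
drive_tool(fingers=[20,20,20], xyz=[[0,0,0.1],[0,0,0.15],[0,0,0.15]], yaw=[0,0,0])

```text
time: 57.1
ee_pos: [0.4397, 0.2777, 0.0308]
ee_rot: [0.702, 0.712, -0.021, -0.011]
force: [0.6, 0.3, 1.1]
grip_width: 0.0303
```

Emit:
drive_tool(fingers=[20,20,38,42,46], xyz=[[0,0,0.08],[0,0,0.08],[0,0,0.08],[0,0,0.08],[0,0,0.08]], yaw=[0,0,0,0,0])

```text
time: 57.6
ee_pos: [0.4394, 0.2776, 0.0297]
ee_rot: [0.702, 0.712, -0.021, -0.011]
force: [-0.2, 0.2, -0.3]
grip_width: 0.04
```

Emit:
drive_tool(fingers=[46,46,46,46,46], xyz=[[0,0,-3],[0,0,-7],[0,0,-11],[0,0,-14],[0,0,-14]], yaw=[0,0,0,0,0])

```text
time: 58.1
ee_pos: [0.449, 0.2814, 0.1748]
ee_rot: [0.702, 0.712, -0.016, -0.01]
force: [-0.1, -0.3, 0.8]
grip_width: 0.0404
```

Emit:
drive_tool(fingers=[46,46,46], xyz=[[0,0,0],[0,0,0],[0,0,0]], yaw=[0,0,0])

```text
time: 58.4
ee_pos: [0.4481, 0.2809, 0.1732]
ee_rot: [0.702, 0.712, -0.017, -0.01]
force: [0.2, -0.3, 0.2]
grip_width: 0.0404
```

```bash
python3 -c "
from h import *
go(639.2,-260,200,-2.2)
c=camera('side');cv2.imwrite('pics/s33.png',cv2.resize(c['img'][100:380,140:460,::-1],None,fx=2.4,fy=2.1,interpolation=cv2.INTER_CUBIC))"
```

```text
t 58.4 pos [0.4481 0.2809 0.1732] rot [ 0.7023  0.7116 -0.0175 -0.0103] F [ 0.2 -0.3  0.2] w 0.0404
toolx ang 90.76 tilt [-0.0391 -0.0104 -0.9992] SHIFT [-54.36  18.29  -2.86] YAW 1.623
```

View pics/s33.png

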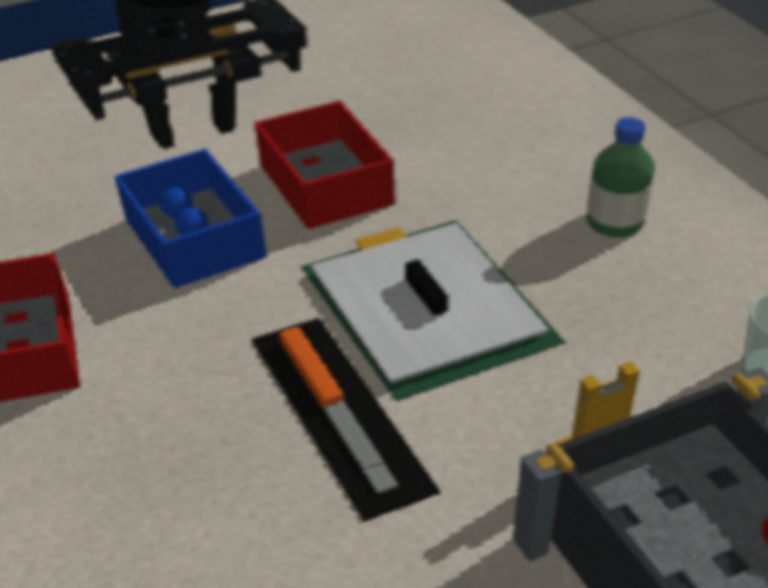

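Two blue balls are visible here; the third should be behind the near wall, to be checked from the top. Now fetch the red ball.

Emit:
drive_tool(fingers=[48,48,48,48,48], xyz=[[-4.5,1.5,-1],[-9,3,-2],[-13.5,4.5,-2.5],[-17,5.7,-2.5],[-17,5.7,-2.5]], yaw=[0.14,0.28,0.42,0.56,0.56])

```text
time: 58.95
ee_pos: [0.509, 0.1082, 0.1967]
ee_rot: [0.873, 0.487, -0.021, -0.005]
force: [0.3, 0.6, -0.4]
grip_width: 0.0424
```

```bash
python3 -c "
from h import *
go(639.2,-260,200,-2.2)"
```

```text
t 58.95 pos [0.509  0.1082 0.1967] rot [ 0.8732  0.4869 -0.0205 -0.0045] F [ 0.3  0.6 -0.4] w 0.0424
toolx ang 58.31 tilt [-0.0402 -0.012  -0.9991] SHIFT [-24.48  30.42  -0.41] YAW 1.056
```

Emit:
drive_tool(fingers=[48,48,48,48,48], xyz=[[-3,3.7,0],[-6,7.4,0],[-9,11.2,0],[-11.5,14.3,0],[-11.5,14.3,0]], yaw=[0.14,0.28,0.42,0.56,0.56])

```text
time: 59.45
ee_pos: [0.5709, -0.068, 0.1951]
ee_rot: [0.974, 0.224, -0.022, 0.002]
force: [0.1, 1.0, -1.0]
grip_width: 0.0427
```

```bash
python3 -c "
from h import *
go(639.2,-260,200,-2.2)"
```

```text
t 59.45 pos [ 0.5709 -0.068   0.1951] rot [ 0.9743  0.2243 -0.0215  0.0016] F [ 0.1  1.  -1. ] w 0.0427
toolx ang 25.93 tilt [-0.0412 -0.0127 -0.9991] SHIFT [-2.27 20.25 -0.53] YAW 0.491
```

Emit:
drive_tool(fingers=[48,48,48,48,48], xyz=[[-0.5,4.8,0],[-1,9.6,0],[-1.6,14.4,0],[-2.3,20.2,0],[-2.3,20.2,0]], yaw=[0.14,0.28,0.42,0.49,0.49])

```text
time: 59.95
ee_pos: [0.6393, -0.2626, 0.1933]
ee_rot: [1.0, -0.019, -0.021, 0.007]
force: [-0.1, -0.1, 0.1]
grip_width: 0.0426
```

Emit:
drive_tool(fingers=[48,48,48], xyz=[[0,0,0],[0,0,0],[0,0,0]], yaw=[0,0,0])

```text
time: 60.25
ee_pos: [0.6389, -0.2602, 0.1927]
ee_rot: [1.0, -0.018, -0.022, 0.006]
force: [-1.1, 1.2, -0.0]
grip_width: 0.042
```

```bash
python3 -c "
from balls import *
go(639.2,-260,130,-2.2)
balls(.3,.7,-.35,.4,.01,.10)
c=camera('top');cv2.imwrite('pics/t34.png',cv2.resize(c['img'][180:330,160:410,::-1],None,fx=3.2,fy=3.2,interpolation=cv2.INTER_CUBIC))"
```

```text
t 60.25 pos [ 0.6389 -0.2602  0.1927] rot [ 0.9996 -0.0181 -0.0215  0.0064] F [-1.1  1.2 -0. ] w 0.042
toolx ang -2.09 tilt [-0.0433 -0.012  -0.999 ] SHIFT [ 0.3  -0.11  6.26] YAW 0.002
side red 1904 [275. 177.] ctr [583.7 322.   40.8]
side red 87 [163. 231.] ctr [300.5 270.9  47.8]
side red 330 [467. 353.] ctr [ 639.5 -260.2   72.8]
side blue 2227 [219. 202.] ctr [439.1 306.5  40.6]
top red 48 [451. 200.] ctr [ 637.9 -261.6   72.9]
top red 1042 [204. 232.] ctr [587.3 340.3  43.8]
top red 57 [228. 352.] ctr [299.  272.8  46.6]
top blue 1110 [211. 293.] ctr [440.3 320.9  41.6]
top blue 137 [214. 294.] ctr [438.9 315.8  22.7]
```

View pics/t34.png

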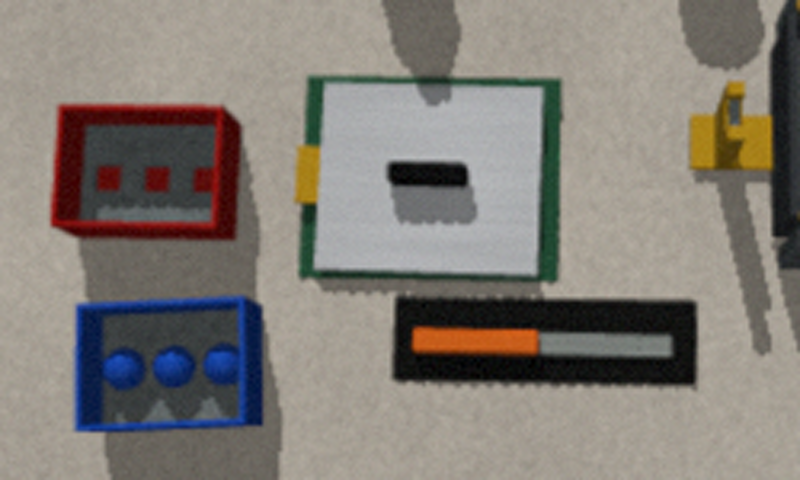

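Top crop shows three blue balls seated, the lid centred on the green mat and the bar along the dark mat. Descend on the red ball.

Emit:
drive_tool(fingers=[48,48,48,48,48], xyz=[[0.1,0,3],[0.2,0,6],[0.3,0,6.2],[0.3,0,6.2],[0.3,0,6.2]], yaw=[0,0,0,0,0])

```text
time: 60.9
ee_pos: [0.6407, -0.262, 0.1333]
ee_rot: [1.0, -0.018, -0.02, 0.007]
force: [-0.2, 0.4, 0.1]
grip_width: 0.0422
```

```bash
python3 -c "
from balls import *
go(639.2,-260.2,80,-2.2)"
```

```text
t 60.9 pos [ 0.6407 -0.262   0.1333] rot [ 0.9996 -0.0182 -0.0197  0.0074] F [-0.2  0.4  0.1] w 0.0422
toolx ang -2.1 tilt [-0.0396 -0.014  -0.9991] SHIFT [ 0.05 -0.25  5.33] YAW 0.002
```

Emit:
drive_tool(fingers=[48,48,48,48,48], xyz=[[0.05,-0.2,2],[0.05,-0.25,4],[0.05,-0.25,5.2],[0.05,-0.25,5.2],[0.05,-0.25,5.2]], yaw=[0,0,0,0,0])

```text
time: 61.4
ee_pos: [0.6398, -0.2605, 0.0823]
ee_rot: [1.0, -0.018, -0.019, 0.008]
force: [-0.2, -0.7, 0.7]
grip_width: 0.0422
```

Emit:
drive_tool(fingers=[48], xyz=[[0,0,0]], yaw=[0])

```text
time: 61.5
ee_pos: [0.6407, -0.2609, 0.0838]
ee_rot: [1.0, -0.018, -0.018, 0.008]
force: [0.4, -0.0, 0.2]
grip_width: 0.0422
```

```bash
python3 -c "
from balls import *
go(639.2,-260.2,79.5,-2.2)
c=camera('side');cv2.imwrite('pics/s35.png',cv2.resize(c['img'][240:440,360:560,::-1],None,fx=3.5,fy=3,interpolation=cv2.INTER_CUBIC))"
```

```text
t 61.5 pos [ 0.6407 -0.2609  0.0838] rot [ 0.9996 -0.0182 -0.0181  0.008 ] F [ 0.4 -0.   0.2] w 0.0422
toolx ang -2.11 tilt [-0.0366 -0.0154 -0.9992] SHIFT [-0.14 -0.07  0.43] YAW 0.002
```

View pics/s35.png

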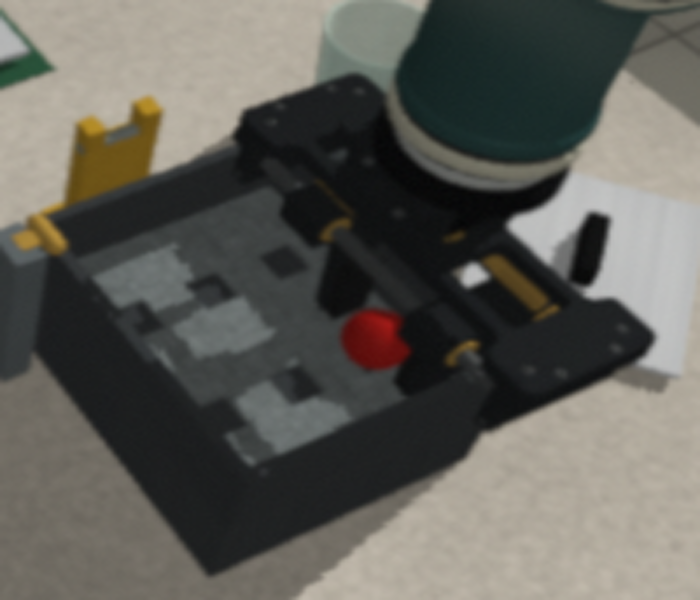

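Fingers straddle the last ball, the red one (crop 375,340); the other pockets are empty. Grip and lift.

Emit:
drive_tool(fingers=[48,48,48,20,20], xyz=[[-0.15,-0.05,0.4],[-0.15,-0.05,0.4],[-0.15,-0.05,0.4],[-0.15,-0.05,0.4],[-0.15,-0.05,0.4]], yaw=[0,0,0,0,0])

```text
time: 62.05
ee_pos: [0.6393, -0.2605, 0.0801]
ee_rot: [1.0, -0.018, -0.018, 0.008]
force: [0.8, 0.4, 0.9]
grip_width: 0.0301
```

Emit:
drive_tool(fingers=[20,20,20], xyz=[[0,0,0],[0,0,0],[0,0,0]], yaw=[0,0,0])

```text
time: 62.35
ee_pos: [0.6393, -0.2604, 0.0801]
ee_rot: [1.0, -0.018, -0.018, 0.008]
force: [0.1, -0.8, -0.2]
grip_width: 0.0305
```

Emit:
drive_tool(fingers=[20,20,20,20,20], xyz=[[0,0,-1],[0,0,-4],[0,0,-8],[0,0,-12],[0,0,-12]], yaw=[0,0,0,0,0])

```text
time: 62.85
ee_pos: [0.6479, -0.2603, 0.2092]
ee_rot: [1.0, -0.018, -0.011, 0.011]
force: [-0.1, -0.0, -0.2]
grip_width: 0.0304
```

Emit:
drive_tool(fingers=[20,20,20], xyz=[[0,0,0],[0,0,0],[0,0,0]], yaw=[0,0,0])

```text
time: 63.15
ee_pos: [0.6472, -0.26, 0.2078]
ee_rot: [1.0, -0.018, -0.012, 0.01]
force: [1.0, -0.0, -1.5]
grip_width: 0.0304
```

```bash
python3 -c "
from balls import *
go(585.6,335.3,200,87.7)
balls(.5,.75,-.32,-.13,.06,.23)"
```

```text
t 63.15 pos [ 0.6472 -0.26    0.2078] rot [ 0.9997 -0.0183 -0.0124  0.0103] F [ 1.  -0.  -1.5] w 0.0304
toolx ang -2.11 tilt [-0.0253 -0.0201 -0.9995] SHIFT [ -8.32 -59.27  -0.25] YAW -1.567
side red 340 [489. 300.] ctr [ 647.4 -260.7  200.1]
```

Emit:
drive_tool(fingers=[20,20,20,20,20], xyz=[[-0.7,-4.7,0],[-1.3,-9.4,0],[-2,-14,0],[-2.7,-19,0],[-2.7,-19,0]], yaw=[-0.14,-0.28,-0.42,-0.54,-0.54])

```text
time: 63.75
ee_pos: [0.6252, -0.0634, 0.2024]
ee_rot: [0.967, 0.253, -0.016, 0.004]
force: [-0.1, -0.2, -1.1]
grip_width: 0.0304
```

```bash
python3 -c "
from h import *
go(585.6,335.3,200,87.7)"
```

```text
t 63.75 pos [ 0.6252 -0.0634  0.2024] rot [ 0.9674  0.2525 -0.0165  0.0045] F [-0.1 -0.2 -1.1] w 0.0304
toolx ang 29.26 tilt [-0.0296 -0.017  -0.9994] SHIFT [ 16.03 -36.72  -0.32] YAW -1.02
```

Emit:
drive_tool(fingers=[20,20,20,20,20], xyz=[[2,-4.5,0],[4,-9,0],[6,-13.6,0],[8,-18.3,0],[8,-18.3,0]], yaw=[-0.14,-0.28,-0.42,-0.54,-0.54])

```text
time: 64.25
ee_pos: [0.6043, 0.1397, 0.1984]
ee_rot: [0.864, 0.504, -0.018, -0.001]
force: [0.3, 0.1, -0.2]
grip_width: 0.0302
```

```bash
python3 -c "
from h import *
go(585.6,335.3,200,87.7)"
```

```text
t 64.25 pos [0.6043 0.1397 0.1984] rot [ 0.8636  0.5039 -0.0176 -0.0012] F [ 0.3  0.1 -0.2] w 0.0302
toolx ang 60.54 tilt [-0.0315 -0.0157 -0.9994] SHIFT [ 16.1  -11.26  -0.4 ] YAW -0.474
```

Emit:
drive_tool(fingers=[20,20,20,20,20], xyz=[[4,-2.8,0],[8,-5.6,0],[12,-8.4,0],[16.1,-11.3,0],[16.1,-11.3,0]], yaw=[-0.14,-0.28,-0.42,-0.474,-0.474])

```text
time: 64.75
ee_pos: [0.5842, 0.3399, 0.1948]
ee_rot: [0.72, 0.694, -0.017, -0.006]
force: [0.1, -0.4, -1.1]
grip_width: 0.0304
```

Emit:
drive_tool(fingers=[20,20,20,20,20], xyz=[[0,0,0],[0,0,4],[0,0,8],[0,0,8],[0,0,8]], yaw=[0,0,0,0,0])

```text
time: 65.25
ee_pos: [0.5814, 0.3365, 0.1139]
ee_rot: [0.721, 0.693, -0.018, -0.006]
force: [-0.2, 0.5, 0.8]
grip_width: 0.0304
```

Emit:
drive_tool(fingers=[20], xyz=[[0,0,0]], yaw=[0])

```text
time: 65.35
ee_pos: [0.5834, 0.3364, 0.1165]
ee_rot: [0.721, 0.692, -0.017, -0.006]
force: [0.9, -0.1, 0.6]
grip_width: 0.0305
```

```bash
python3 -c "
from h import *
go(586,335.3,45,87.7)
c=camera('side');cv2.imwrite('pics/s36.png',cv2.resize(c['img'][80:270,160:400,::-1],None,fx=3.3,fy=3,interpolation=cv2.INTER_CUBIC))"
```

```text
t 65.35 pos [0.5834 0.3364 0.1165] rot [ 0.7213  0.6924 -0.0166 -0.0058] F [ 0.9 -0.1  0.6] w 0.0305
toolx ang 87.68 tilt [-0.032  -0.0145 -0.9994] SHIFT [0.02 0.49 7.13] YAW -0.0
```

View pics/s36.png

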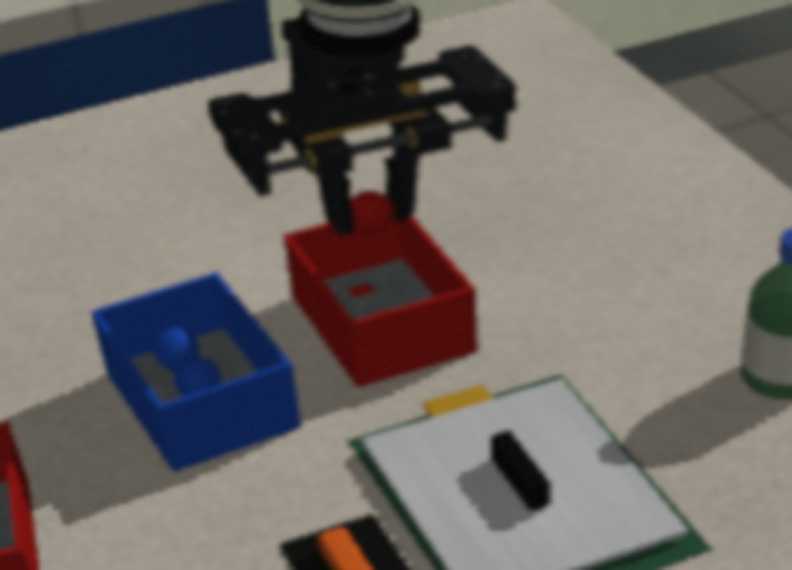

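Red ball is over the leftmost red bin (crop 370,210). Lower to the middle seat.

Emit:
drive_tool(fingers=[20,20,20,20,20], xyz=[[0,0.3,2],[0,0.4,4.5],[0,0.5,7],[0,0.5,7.1],[0,0.5,7.1]], yaw=[0,0,0,0,0])

```text
time: 65.9
ee_pos: [0.587, 0.3352, 0.0469]
ee_rot: [0.721, 0.692, -0.016, -0.005]
force: [0.4, 0.2, -0.4]
grip_width: 0.0305
```

Emit:
drive_tool(fingers=[20,20], xyz=[[0,0,0],[0,0,0]], yaw=[0,0])

```text
time: 66.1
ee_pos: [0.5887, 0.3361, 0.0496]
ee_rot: [0.721, 0.692, -0.014, -0.005]
force: [-0.5, 0.4, -0.2]
grip_width: 0.0308
```

```bash
python3 -c "
from h import *
go(585.9,335.5,32,87.7)"
```

```text
t 66.1 pos [0.5887 0.3361 0.0496] rot [ 0.7214  0.6924 -0.0138 -0.0048] F [-0.5  0.4 -0.2] w 0.0308
toolx ang 87.66 tilt [-0.0267 -0.0122 -0.9996] SHIFT [-0.05 -0.23  1.77] YAW -0.001
```

Emit:
drive_tool(fingers=[20,20,20,20,20], xyz=[[0,-0.2,0.6],[-0.05,-0.25,1.2],[-0.05,-0.25,1.7],[-0.05,-0.25,1.7],[-0.05,-0.25,1.7]], yaw=[0,0,0,0,0])

```text
time: 66.6
ee_pos: [0.5854, 0.3353, 0.0321]
ee_rot: [0.721, 0.692, -0.014, -0.005]
force: [0.9, 0.2, -0.0]
grip_width: 0.0305
```

Emit:
drive_tool(fingers=[20,20,20], xyz=[[0,0,0.1],[0,0,0.15],[0,0,0.15]], yaw=[0,0,0])

```text
time: 66.9
ee_pos: [0.5855, 0.3354, 0.031]
ee_rot: [0.721, 0.692, -0.014, -0.005]
force: [0.1, 0.3, 1.3]
grip_width: 0.0308
```

Emit:
drive_tool(fingers=[20,20,38,42,46], xyz=[[0,0,0.08],[0,0,0.08],[0,0,0.08],[0,0,0.08],[0,0,0.08]], yaw=[0,0,0,0,0])

```text
time: 67.4
ee_pos: [0.5853, 0.3352, 0.0297]
ee_rot: [0.721, 0.692, -0.014, -0.005]
force: [-0.3, -0.6, 0.3]
grip_width: 0.0401
```

Emit:
drive_tool(fingers=[46,46,46,46,46], xyz=[[0,0,-3],[0,0,-7],[0,0,-12],[0,0,-17],[0,0,-19]], yaw=[0,0,0,0,0])

```text
time: 67.9
ee_pos: [0.5931, 0.339, 0.2262]
ee_rot: [0.721, 0.692, -0.01, -0.004]
force: [0.5, -0.1, 1.0]
grip_width: 0.0406
```

Emit:
drive_tool(fingers=[46,46,46,46,46], xyz=[[-3,-4,0],[-6,-8,0],[-8,-12,0],[-9,-15,0],[-9,-15,0]], yaw=[0,0,0,0,0])

```text
time: 68.4
ee_pos: [0.4359, 0.2537, 0.2293]
ee_rot: [0.721, 0.693, -0.011, -0.004]
force: [0.2, 0.3, 0.0]
grip_width: 0.0409
```

```bash
python3 - <<'E'
from meas import *
st()
for n in('side','top'):
    c=camera(n);W=cloud(c);save(c,n+'40')
    hsv=cv2.cvtColor(c['img'],cv2.COLOR_RGB2HSV).astype(int);H,S,V=[hsv[...,i] for i in range(3)]
    X,Y,Z=W[...,0],W[...,1],W[...,2]
    g=lambda x0,x1,y0,y1,z0,z1:(X>x0)&(X<x1)&(Y>y0)&(Y<y1)&(Z>z0)&(Z<z1)
    def rep(s,m):
        P=W[m]; print(n,s,len(P), rect(P) if len(P)>4 else '', np.round(np.nanmedian(P,0)*1000,1) if len(P) else '')
    rep('orange',(H>3)&(H<15)&(S>150)&g(.40,.5,-.05,.2,.012,.026))
    rep('lidgrip',(V<65)&g(.55,.62,.06,.19,.03,.045))
    rep('mouse',g(.3,.42,-.34,-.21,.008,.05)); rep('bottle',g(.74,.84,.08,.2,.03,.15)); rep('beaker',g(.73,.84,-.14,-.04,.02,.15))
E
```

```text
t 68.4 pos [0.4359 0.2537 0.2293] rot [ 0.7213  0.6925 -0.0112 -0.0042] F [0.2 0.3 0. ] w 0.0409
side orange 377 (array([452.9,  88.1]), array([94.7, 18.3]), 87.6) [451.4  84.6  19.9]
side lidgrip 178 (array([578.7, 120.4]), array([58.9, 15.5]), 87.2) [577.2 118.3  37.4]
side mouse 2022 (array([ 361.2, -273.8]), array([86.6, 57.9]), 37.0) [ 363.8 -274.4   30.4]
side bottle 982 (array([790.1, 138.7]), array([44.5, 56.4]), 36.8) [786.1 131.7  81.8]
side beaker 1167 (array([788. , -91.7]), array([64.7, 61.9]), 45.8) [788.7 -91.1  55.8]
top orange 293 (array([452.9,  89.5]), array([92.2, 17.7]), 86.7) [452.6  89.4  19.3]
top lidgrip 147 (array([577.8, 122.6]), array([58.2, 13.9]), 87.3) [577.6 122.2  36.7]
top mouse 1013 (array([ 349.2, -281.3]), array([118.8,  59.2]), 36.3) [ 358.3 -271.5   29. ]
top bottle 577 (array([790.2, 142.9]), array([44.3, 55.4]), 17.5) [784.3 140.6  89. ]
top beaker 457 (array([786. , -90.6]), array([59.9, 62. ]), 86.4) [799.2 -91.8  55.9]
```

View pics/side40.png

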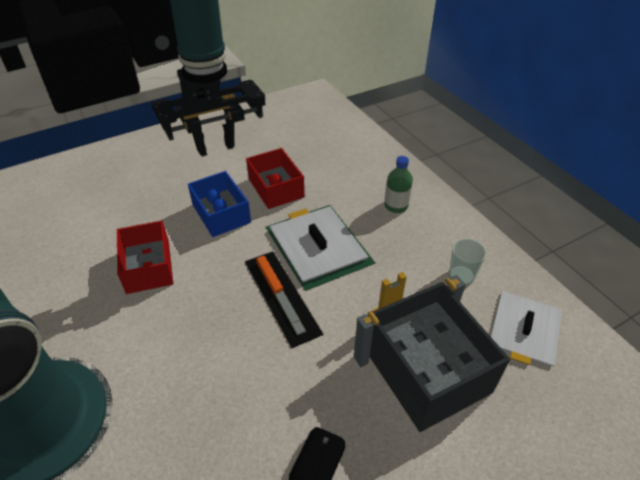

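View pics/top40.png

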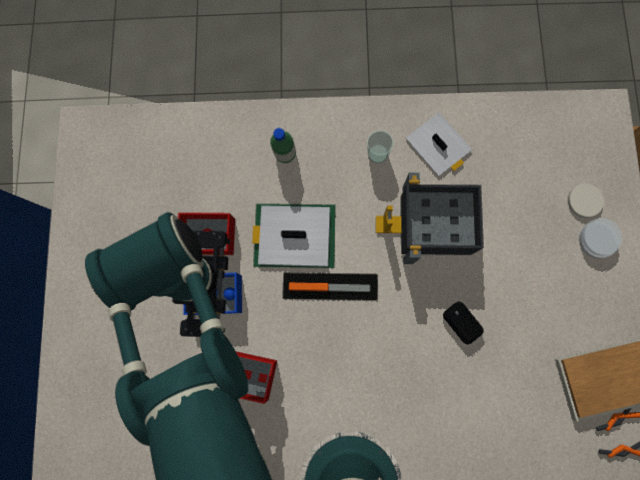

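The case is empty. The red ball (side 275,180) is in the leftmost red bin and the blue balls are in the blue bin. Lid, bar and bystanders are all in place. Let the arm come to rest and hand in.

Emit:
drive_tool(fingers=[46,46,46,46,46], xyz=[[0,0,-3],[0,0,-3],[0,0,-3],[0,0,-3],[0,0,-3]], yaw=[0,0,0,0,0])

```text
time: 69.0
ee_pos: [0.4399, 0.2552, 0.2588]
ee_rot: [0.721, 0.692, -0.01, -0.004]
force: [-0.6, 0.4, 0.3]
grip_width: 0.0405
```

```bash
python3 -c "
from workcell import sign_off
from h import *
st(); print(sign_off())"
```

```text
t 69.0 pos [0.4399 0.2552 0.2588] rot [ 0.7214  0.6924 -0.0104 -0.0038] F [-0.6  0.4  0.3] w 0.0405
the job is handed in; nothing more can be done
None
```

The whole job is done and was handed in at 69 s. I levered the lid loose with the bar in one press, without the fingers touching it while it was shut. I then laid the lid on the green mat, put the bar back on the dark mat and lowered each ball onto a seat. The case held four balls: three blue and one red.

What the last checks showed:
- **Lid:** it was knocked about 23 mm aside while I handled the bar, so I re-gripped and re-centred it. It now lies flat, handle up, 2–3 mm from the mat's centre.
- **Bar:** it lies flat along the rubber mat, about 2–3 mm off centre, tip to the mat's +x as at the start.
- **Balls:** the three blue balls are in the blue bin, seen from the top camera. The red ball is in the red bin farthest to the left. Every pocket in the case is empty.
- **Bystanders:** the bottle and beaker read the same as at the start, to about 1 mm where the view was clear. The mouse looks unmoved in the pictures. Its last rectangle fits came out the wrong size and were not usable.

No check failed. The tool picked up a tilt of up to about 3.5° during the carrying moves. It did not affect any grip or placing.

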